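# Load the gecko feeding tower and set its timer

## Task

Load the feeding tower for the gecko: take the cork collar off its pin, thread every ring tray that is on the ledge down the trunk until it sits fully home on its own step, largest first, and put the collar back on top, fully home. Only then turn the feeding timer's knob so that its pointer lines up with the marker stud. Leave the jar, the spoon and the slate where they are, and let go of everything.

Things in the scene. Friction and masses are not known exactly. Their poses are not given: they have to be found in the camera images.
- tower: Fixed wooden feeding tower: a round foot 120 mm across and 30 mm high, and a stepped round trunk: 64 mm across from 30 to 70 mm height, 48 mm to 110 mm, 32 mm to 150 mm, then a pin 18 mm across up to 195 mm; each step is bevelled at its top. A tray rests on the shoulder at the foot of the step its hole fits (2.5 mm clearance all round). Origin: on the vertical axis at ledge level.
- tower_tip (a point): Top of the tower's pin, on the axis, 195 mm above the ledge. The large tray goes lowest, then the middle, then the small one, each resting on its own shoulder whether or not the others are there; between neighbours 6 mm or more stay free.
- large_hub (a point): Large teal ring tray, about 110 g: a round trough 124 mm across, 18 mm high, with a hole 69 mm across in a central sleeve 30 mm high. Point on the hole's axis, 15 mm above the underside. Own z up along that axis; the handle sticks out along own -x. Home on the tower's lowest (64 mm) step, its underside 30 mm above the ledge. May be absent (None).
- large_handle (a point): Middle of the handle block of the large ring tray: an upright block 38 mm long (radially), 14 mm thick (along own y) and 34 mm high from the tray's underside. This point lies 82 mm from the hole's axis along own -x, 17 mm above the underside. May be absent (None).
- middle_hub (a point): Middle-sized teal ring tray, about 110 g: a round trough 108 mm across, 18 mm high, with a hole 53 mm across in a central sleeve 30 mm high. Point on the hole's axis, 15 mm above the underside. Own z up along that axis; the handle sticks out along own -x. Home on the tower's second (48 mm) step, its underside 70 mm above the ledge. May be absent (None).
- middle_handle (a point): Middle of the handle block of the middle-sized ring tray: an upright block 38 mm long (radially), 14 mm thick (along own y) and 34 mm high from the tray's underside. This point lies 74 mm from the hole's axis along own -x, 17 mm above the underside. May be absent (None).
- small_hub (a point): Small teal ring tray, about 110 g: a round trough 92 mm across, 18 mm high, with a hole 37 mm across in a central sleeve 30 mm high. Point on the hole's axis, 15 mm above the underside. Own z up along that axis; the handle sticks out along own -x. Home on the tower's third (32 mm) step, its underside 110 mm above the ledge. May be absent (None).
- small_handle (a point): Middle of the handle block of the small ring tray: an upright block 38 mm long (radially), 14 mm thick (along own y) and 34 mm high from the tray's underside. This point lies 66 mm from the hole's axis along own -x, 17 mm above the underside. May be absent (None).
- collar_mid (a point): Cork tube collar, 56 mm across, 40 mm high, hole 23 mm, about 60 g. At the start it is on the tower's pin, its underside on the shoulder 150 mm above the ledge, which is also its home; the pin shows 5 mm above it. Point at its centre; own z is its axis. It blocks the trunk while on the pin. It can stand upright on any clear part of the ledge meanwhile.
- dial (a joint): Angle of the feeding timer's knob (rad, 0 to 3.0), growing as it turns clockwise seen from above; it stays where it is left (friction about 0.04 N m).
- dial_grip (a point): Grip point of the timer's knob, on its vertical axis 75 mm above the ledge, in a bar 56 mm long (own x), 14 mm thick (own y), its top 84 mm above the ledge. Under the bar: a disc 68 mm across, top 54 mm above the ledge, on a fixed grey box 130 by 130 by 40 mm high. Own -x is the pointer's direction.
- dial_pointer (a point): Tip of the knob's short white pointer, 45 mm from the knob's axis along the knob's own -x, 54 mm above the ledge; turns with the knob.
- marker (a joint): Angle of the timer's marker ring (rad), same zero and sense as the knob: the pointer meets the marker when joint dial equals joint marker. The ring is stiff; it is already set, and differs from start to start.
- timer_mark (a point): The marker: top of a small dark round stud 10 mm across, 47 mm above the ledge, 53 mm from the knob's axis on the ring around the knob. Own -x points from the axis to the marker.
- jar_mid (a point): Bystander: closed glass jar 72 mm across, 100 mm high; point at its centre.
- spoon_mid (a point): Bystander: steel spoon 160 mm long lying along its own x; point near its middle.
- slate_mid (a point): Bystander: slate basking tile 100 by 150 by 12 mm lying flat (150 along own y); point at its centre.

How it is judged (in metres and radians):
On the way, in this order (a step that is already met when the one before it is completed fails the run):
1. every ring tray present is fully home on its own step of the tower (z of large_hub in the frame of tower between 0.041 and 0.049 m and horizontal distance between each of large_hub, middle_hub, small_hub and tower below 0.006 m and angle between each of large_hub, middle_hub, small_hub's own z axis and vertical below 0.1 rad and z of middle_hub in the frame of tower between 0.081 and 0.089 m and z of small_hub in the frame of tower between 0.121 and 0.129 m), for 0.2 s.
2. the cork collar is back on the pin, fully home, over the trays (all of step 1 and z of collar_mid in the frame of tower between 0.166 and 0.174 m and horizontal distance between collar_mid and tower below 0.006 m and angle between collar_mid's own z axis and vertical below 0.1 rad), for 0.2 s.
3. the timer's pointer lines up with the marker (angle between the x axis of dial_pointer and the x axis of timer_mark, either way round below 0.12 rad and horizontal distance between dial_pointer and timer_mark below 0.02 m), for 0.2 s.
At the end, for the whole second after the job is handed in: Every tray present and the collar are on the tower's axis within 6 mm, at their home height within 4 mm and level within 0.1 rad, and the timer's pointer is within 0.12 rad of the marker (all of step 2 and all of step 3); the robot touches nothing.
It fails at once if the glass jar moved more than 3 cm (distance of jar_mid from where it was at the start of the episode above 0.03 m).
It fails at once if the spoon moved more than 3 cm (distance of spoon_mid from where it was at the start of the episode above 0.03 m).
It fails at once if the slate tile moved more than 3 cm (distance of slate_mid from where it was at the start of the episode above 0.03 m).
Of tray_large, tray_middle, tray_small only 2 to 3 are there at a start; the rules pass over those that are not, and their reading is None.
At some moment in a run one of tray_large, tray_middle, tray_small may be knocked a few centimetres aside while the robot is not near it.
It also fails if it takes over 210 s, if anything falls off the work surface, if the arm or the gripper's body presses on something with over 40 N, if the wrist force passes 120 N, or if a joint passes its speed limit or range.

## Robot

A 6-joint arm with a two-finger parallel gripper is mounted at the origin on the work surface. World frame = base frame: x ahead of the robot, y to its left, z up, the work surface at z = 0. Lengths are in mm, angles in degrees, forces in N, time in s.
With the tool pointing down it reaches from about 300 to 850 mm from the base axis. Payload 4.2 kg.
Tool frame: the origin (TCP) lies on the centre line of the jaws, within the pads' length; the fingertips stand 17 mm ahead of it and the grasp point (between the pads) lies 2 mm behind it; z points along the fingers, y is the direction in which the jaws open and shut (so a half turn about z gives the same grasp; the last joint's range is limited). The gripper opens to 91 mm and grips with 3 to 60 N. Pads are 32 mm wide; open, the fingers measure 118 mm over their backs; the gripper's body (76 mm by 178 mm) begins 60 mm behind the grasp point.
Start: joints at [-78.266, 18.312, 89.639, -0, 72.044, -1.146], TCP at [128.176, -560.547, 230.976] pointing down, gripper open.
Joint ranges: [-177.97, 177.97], [-48.28, 115.42], [12.27, 149.76], [-77.06, 257.06], [2.81, 150.46], [-146.56, 146.56]. Speed limits (degrees/s): [147.25, 147.25, 180, 180, 180, 180].

## Interface

Orientations are given as [roll, pitch, yaw] about the fixed x, y, z axes, in that order (R = Rz(yaw) Ry(pitch) Rx(roll)).
In Python, from rig import telemetry, capture, camera_info, order, spotter gives the robot as it stands.
- The arm moves only by the tool jog_arm, never from a script. Its argument "increments" is a list of rows, each an object of numbers: "dx", "dy", "dz": the shift along the tool's x, y, z in mm; "wx", "wy", "wz": the turn, a rotation vector about the tool's x, y, z in rad. A call has 1 to 12 rows; each row is the pose to reach, as a shift and turn from the pose commanded when the call began, along the tool's axes at that moment; what a row does not reach only later rows make up. A row lasts 1/12 s, in which the tool goes at most 41.7 mm and 7.16 degrees, less where a joint would pass 70% of its speed; a pose out of reach is approached as far as the arm can. A call with a gripper value outside its range is refused whole. "grip" is the opening, from 0 (shut) to 1 (fully open), set as the call begins (left out, the last holds). The fingers move at their own pace and stop on an object; "newtons" is the grip in N (left out, the last holds). Time passes only in rows, so rows that repeat a pose let the fingers close. It gives the time, the measured TCP pose, the force and the opening at its end, in the units of the state.
- telemetry.get_state(): the state, without advancing time (a new reading comes with each control period).
- capture(name): name is "side" or "top"; returns (picture, depth): 420x560x3 uint8, red, green, blue; 420x560 float32, mm along the optical axis (not along the pixel's ray), 0 where there is no reading.
- camera_info(name): a dict with "intrinsics" (3x3 intrinsics, pixels), "rvec" (rotation vector, rad) and "tvec" (3), from world to camera coordinates, as OpenCV has them. Camera axes: x right, y down, z forward; pixel columns grow to the right and rows downward; lengths in mm; the calibration is good to about 2 mm. A picture is of the moment at which its call begins. camera_info takes no time and is no camera call.
- order.sign_off(): hands the job in, once; it reports no verdict.
Trained networks look in the newest picture that a camera, given by its name, has taken for a name from the list of things; names that differ only in an ending like _2 or _b are one class to them, and where a whole thing is asked for, a point or a joint stands for the part that bears it (a point fixed in the world has none). Each returns a list of dicts, best first, with "p" (0 to 1); they miss things now and then, are a little off and sometimes report something else, mostly with a low value. They report only what shows in the picture. A call takes as long as a camera call.
- spotter.recognise(thing, camera): "rect" ([left, top, right, bottom] in pixels, round what is visible of it).
- spotter.trace(thing, camera): "mask" (420x560 bool, what is visible of it) and "rect" ([left, top, right, bottom] in pixels, round what is visible of it).
- spotter.landmark_of(thing, camera): "pixel" ([column, row] in pixels: a listed point, or the origin of a listed thing).
The state is a dict: "clock": time; "q": joint angles; "joint_velocities": joint speeds; "effort": joint torques, N m; "tcp_pos": TCP position; "ee_rot": TCP orientation; "force": force on the tool from outside, world axes, zero at the start; "wrist_torque": the same for the moment, N m; "grip_width": finger opening in mm.
Only numpy, scipy, OpenCV 4.12 (cv2) and the standard library are available. Lean on these libraries where they do the work, as an engineer would, in place of code of your own. Each camera call takes 0.05 s, during which the arm holds its last target.

## Working session

There is one attempt and no reset: what is moved stays moved. The work goes in short steps, Python scripts to look and compute and a tool call to move; the robot and the scene stay as the last step left them, time stands still between calls to the robot, and variables do not carry over. Pictures are saved under pics/ and viewed, and the job is handed in when it is done.

Besides the shell and the picture viewer there is one more tool, called after "Emit:" by a JSON object that holds its "op" and its "data", one argument or row to a line. jog_arm: Moves the arm, as the interface text tells. Its arguments: {"type":"object","properties":{"increments":{"type":"array"},"grip":{"type":"number"},"newtons":{"type":"number"}},"required":["increments"]}

```bash
ls; mkdir -p pics; cat > h.py <<'E'
import numpy as np, cv2
from rig import telemetry, capture, camera_info, order, spotter
def cam(n):
    c=camera_info(n);K=np.array(c["intrinsics"],float);R=cv2.Rodrigues(np.array(c["rvec"],float))[0];t=np.array(c["tvec"],float).ravel();return K,R,t
def proj(n,p):
    K,R,t=cam(n);q=K@(R@np.array(p,float)+t);return q[:2]/q[2]
def back(n,px,depth=None,z=None):
    K,R,t=cam(n);r=np.linalg.inv(K)@np.array([px[0],px[1],1.]);C=-R.T@t;d=R.T@r
    if depth is not None: return C+d*depth
    return C+d*(z-C[2])/d[2]
def cloud(n,dep):
    K,R,t=cam(n);v,u=np.mgrid[:420,:560];r=np.stack([u,v,np.ones_like(u)],-1)@np.linalg.inv(K).T
    return (r*dep[...,None]-t)@R
def tri(p1,p2,n1="side",n2="top"):
    A=[]
    for n,p in((n1,p1),(n2,p2)):
        K,R,t=cam(n);P=K@np.c_[R,t];A+= [p[0]*P[2]-P[0],p[1]*P[2]-P[1]]
    X=np.linalg.svd(np.array(A))[2][-1];return X[:3]/X[3]
def save(n,im): cv2.imwrite("pics/"+n+".png",im[...,::-1])
def st():
    s=telemetry.get_state();print(s["clock"],np.round(s["tcp_pos"],1),np.round(s["ee_rot"],2),"F",np.round(s["force"],1),"g",s["grip_width"])
    return s
E
python3 - <<'E'
from h import *
s=st();print(s)
for n in("side","top"):
    im,d=capture(n);save(n+"0",im);K,R,t=cam(n);print(n,-R.T@t,R[2],K[0,0])
    np.save("pics/%s0.npy"%n,d)
st()
E
```

```text
pics
0.0 [ 128.1 -560.1  230.1] [-179.9    -0.     12.88] F [0.6 0.1 0.2] g 91.18180211823832
{'clock': 0.0, 'q': array([-7.82666235e+01,  1.83532408e+01,  8.97069852e+01, -1.30488746e-03,
        7.20423436e+01, -1.14560978e+00]), 'joint_velocities': array([ 0.0980324 ,  0.05207258,  0.05017937,  0.01973723, -0.02921486,
       -0.05044606]), 'effort': array([ 1.48812996e-03, -4.12459874e+01, -2.31974065e+01,  7.29461946e-02,
        4.56082437e-02, -1.34655043e-04]), 'tcp_pos': array([ 128.06460358, -560.07489526,  230.10028189]), 'ee_rot': array([-1.79897426e+02, -8.10358858e-04,  1.28793890e+01]), 'force': array([0.61133098, 0.11293701, 0.19206911]), 'wrist_torque': array([-0.02002655,  0.00710193,  0.01137451]), 'grip_width': 91.18180211823832}
side [  40.07677651 1078.12538826 1036.72024468] [ 0.35951463 -0.72145034 -0.59182653] 503.11147931348523
top [ 342.36965932  -15.13551232 1676.46823264] [ 0.15636931  0.00963921 -0.98765162] 540.217595271321
0.1 [ 128.1 -560.1  230.2] [-179.91   -0.     12.88] F [ 0.6 -0.2 -0.7] g 90.93942958095425
```

View pics/side0.png

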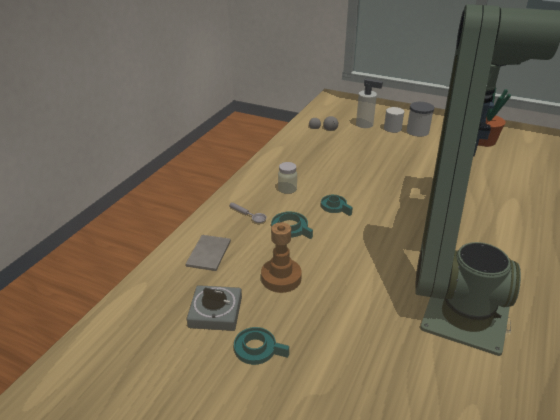

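View pics/top0.png

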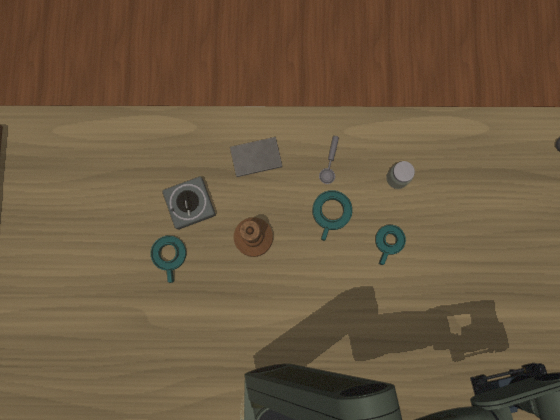

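```bash
python3 - <<'E'
from h import *
names=["tower","tower_tip","large_hub","large_handle","middle_hub","middle_handle","small_hub","small_handle","collar_mid","dial_grip","dial_pointer","timer_mark","jar_mid","spoon_mid","slate_mid"]
capture("side");capture("top")
for n in names:
    r={}
    for c in("side","top"):
        o=spotter.landmark_of(n,c); r[c]=o
    print(n,{c:[(round(x["p"],2),np.round(x["pixel"],1).tolist()) for x in r[c][:3]] for c in r}, np.round(tri(r["side"][0]["pixel"],r["top"][0]["pixel"]),1) if r["side"] and r["top"] else "")
st()
E
```

```text
tower {'side': [(0.62, [279.7, 278.0]), (0.16, [279.4, 235.2])], 'top': [(0.84, [251.9, 238.6])]} [518.4  88.    5.7]
tower_tip {'side': [(0.72, [279.9, 223.4])], 'top': [(0.92, [247.6, 230.1])]} [519.2  87.2 208.5]
large_hub {'side': [(0.83, [287.4, 221.7])], 'top': [(0.78, [329.3, 205.5]), (0.75, [166.4, 254.0])]} [ 614.6 -154.    22.2]
large_handle {'side': [(0.6, [306.0, 233.0])], 'top': [(0.9, [324.7, 235.4])]} [ 529.7 -137.5   12.4]
middle_hub {'side': [(0.67, [254.4, 343.0])], 'top': [(0.97, [169.0, 253.8])]} [468.6 342.3  14.1]
middle_handle {'side': [(0.82, [284.8, 347.9])], 'top': [(0.78, [171.8, 276.0]), (0.33, [329.7, 159.3])]} [395.6 328.1  19.4]
small_hub {'side': [(0.69, [336.7, 202.5])], 'top': [(0.6, [390.2, 241.2])]} [ 506.1 -340.3   16.3]
small_handle {'side': [(0.94, [345.3, 209.3])], 'top': [(0.61, [384.8, 259.5])]} [ 457.4 -321.2   12.4]
collar_mid {'side': [(0.72, [279.0, 231.8])], 'top': [(0.75, [249.4, 230.8]), (0.15, [187.5, 216.7])]} [522.   84.7 176.4]
dial_grip {'side': [(0.71, [212.7, 291.1])], 'top': [(0.72, [186.2, 201.3])]} [622.7 283.   80.2]
dial_pointer {'side': [], 'top': [(0.57, [186.2, 214.2])]} 
timer_mark {'side': [(0.51, [210.7, 315.7]), (0.23, [344.9, 208.1])], 'top': [(0.65, [173.3, 209.5]), (0.54, [184.9, 200.0])]} [604.1 329.5  38.9]
jar_mid {'side': [(0.76, [285.2, 174.9])], 'top': [(0.66, [402.7, 178.6])]} [ 706.9 -371.1   59.2]
spoon_mid {'side': [(0.46, [247.8, 209.7])], 'top': [(0.88, [328.9, 161.6])]} [ 758.  -151.6   28.4]
slate_mid {'side': [(0.55, [209.7, 252.1])], 'top': [(0.6, [257.2, 158.1]), (0.56, [247.7, 231.3]), (0.34, [166.2, 253.0])]} [774.4  74.3   3.2]
1.7 [ 128.2 -560.5  231. ] [180.     0.    12.88] F [ 0.3 -0.4  0.1] g 91.13120594134169
```

```bash
cat > fit.py <<'E'
from h import *
from scipy.optimize import minimize
from scipy.ndimage import gaussian_filter
DIM={"large":(62,34.5,82),"middle":(54,26.5,74),"small":(46,18.5,66)}
S=4
def soft(n,x,y,yaw,size,z0=0.):
    R,h,L=DIM[size];a=np.linspace(0,2*np.pi,60,endpoint=False);K,Rc,t=cam(n)
    def pr(P):
        q=(np.asarray(P)@Rc.T+t)@K.T;return q[:,:2]/q[:,2:]
    c,s=np.cos(yaw),np.sin(yaw)
    def W(P): P=np.asarray(P);return np.c_[x+c*P[:,0]-s*P[:,1],y+s*P[:,0]+c*P[:,1],P[:,2]+z0]
    cyl=lambda r,z:np.c_[r*np.cos(a),r*np.sin(a),0*a+z]
    im=np.zeros((420*S,560*S),np.float32)
    def fill(P,v=1.):
        p=(pr(W(P))+.5)*S-.5;hu=cv2.convexHull(p.astype(np.float32))[:,0]
        m=np.zeros(im.shape,np.uint8);cv2.fillConvexPoly(m,np.round(hu*16).astype(np.int32),1,shift=4);return m>0
    box=[[-L+dx,dy,z] for dx in(-19,19) for dy in(-7,7) for z in(0,34)]
    m=fill(np.r_[cyl(R,0),cyl(R,18)])|fill(np.r_[cyl(h+3,18),cyl(h+3,30)])
    ho=fill(cyl(h,30))&fill(cyl(h,0))
    m=(m&~ho)|fill(box)
    return cv2.resize(m.astype(np.float32),(560,420),interpolation=cv2.INTER_AREA)
def teal(im):
    h=cv2.cvtColor(im,cv2.COLOR_RGB2HSV);return (((h[...,0]>75)&(h[...,0]<100)&(h[...,1]>90)))
def fit(size,obs,x0,views=("side","top"),z0=0.):
    # obs: dict view->bool teal; 
    res={}
    for V in [(v,) for v in views]+([tuple(views)] if len(views)>1 else []):
        def cost(p):
            e=0
            for v in V:
                m=soft(v,p[0],p[1],p[2]/50,size,z0);u,w=proj(v,[p[0],p[1],z0+15]);u,w=int(u),int(w)
                sl=np.s_[max(w-45,0):w+45,max(u-45,0):u+45]
                e+=np.abs(m[sl]-obs[v][sl]).sum()/obs[v][sl].sum()
            return e
        st0=np.array([x0[0],x0[1],x0[2]*50]);
        r=minimize(cost,st0,method="Nelder-Mead",options=dict(initial_simplex=st0+np.r_[[[0,0,0]],np.diag([8,8,8])],xatol=.1,fatol=1e-4,maxiter=120))
        res[V]=r.x*[1,1,1/50];print(size,V,np.round(res[V][:2],1),"yaw deg",np.round(np.degrees(res[V][2]),1),"err",round(r.fun,3))
    return res
E
python3 - <<'E'
from fit import *
ims={c:capture(c)[0] for c in("side","top")}
for c in ims: np.save("pics/im_%s.npy"%c,ims[c])
obs={c:teal(ims[c]) for c in ims}
for c in obs: cv2.imwrite("pics/teal_%s.png"%c,obs[c].astype(np.uint8)*255)
for s,h,k in(("large",(614.6,-154),(529.7,-137.5)),("middle",(468.6,342.3),(395.6,328.1)),("small",(506,-340),(457.4,-321.2))):
    fit(s,obs,(h[0],h[1],np.arctan2(h[1]-k[1],h[0]-k[0])))
# tower by depth
for c in ims:
    _,d=capture(c);P=cloud(c,d)
    def circ(zr,c0,rad):
        m=(abs(P[...,2]-zr[0])<zr[1])&(np.hypot(P[...,0]-c0[0],P[...,1]-c0[1])<rad);return P[m]
    for z,w,r in((0,4,200),(190,6,60),(195,4,15),(30,4,75),(54,3,70)):
        Q=circ((z,w),(519,87),r) if z!=54 else circ((z,w),(622,283),r)
        if len(Q): print(c,z,len(Q),np.round(np.median(Q,0),1),np.round((Q.max(0)+Q.min(0))/2,1),np.round(np.ptp(Q,axis=0),1))
a=cv2.resize(ims["top"][170:290,130:300],None,fx=4,fy=4,interpolation=cv2.INTER_CUBIC);save("zt",a)
a=cv2.resize(ims["side"][210:370,180:330],None,fx=4,fy=4,interpolation=cv2.INTER_CUBIC);save("zs",a[:600])
st()
E
```

```text
large ('side',) [ 566.3 -220.9] yaw deg -67.8 err 4.655
large ('top',) [ 607.6 -163.1] yaw deg -17.9 err 0.394
large ('side', 'top') [ 604.5 -164.5] yaw deg -22.1 err 6.794
middle ('side',) [477.  332.6] yaw deg -2.8 err 1.869
middle ('top',) [469.4 345.3] yaw deg 9.1 err 0.666
middle ('side', 'top') [471.  339.2] yaw deg 2.2 err 2.604
small ('side',) [ 521.5 -364.9] yaw deg -71.0 err 2.72
small ('top',) [ 515.8 -342.6] yaw deg -22.5 err 0.453
small ('side', 'top') [ 516.1 -344.3] yaw deg -28.1 err 3.483
side 0 7128 [4.779e+02 1.168e+02 4.000e-01] [519.  87.   0.] [399.4 399.6   8. ]
side 190 221 [518.9  86.9 190.1] [520.7  83.7 189.8] [54.5 58.1 11.4]
side 195 29 [519.9  86.9 193.4] [519.9  88.8 194.1] [20.8 21.6  6.1]
side 30 499 [502.1 105.8  30.4] [519.7  84.7  30. ] [123.  123.6   7.9]
side 54 170 [617.6 298.4  54.4] [619.3 292.3  54. ] [78.1 76.5  5.9]
top 0 7694 [5.049e+02 8.240e+01 1.000e-01] [520.1  87.1  -0. ] [397.7 399.2   8. ]
top 190 263 [520.1  83.9 190.3] [520.7  82.7 190. ] [56.1 53.  11.8]
top 195 36 [520.1  86.7 194.3] [518.4  88.  194.9] [25.1 25.3  6.9]
top 30 475 [508.9  70.6  30.4] [521.4  83.7  30. ] [117.4 119.3   8. ]
top 54 171 [624.4 277.7  54.1] [625.3 275.2  54. ] [105.7  85.1   5.8]
1.9 [ 128.2 -560.5  231. ] [180.     0.    12.88] F [-0.3 -0.5 -0.3] g 91.18211907284295
```

View pics/zt.png

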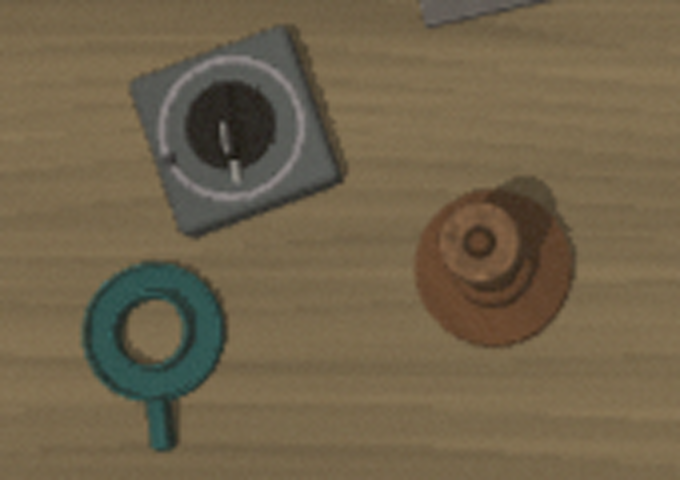

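View pics/zs.png

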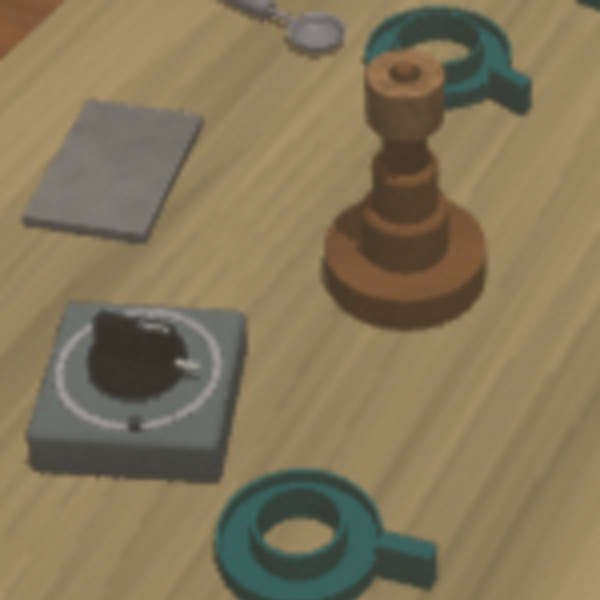

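View pics/teal_top.png

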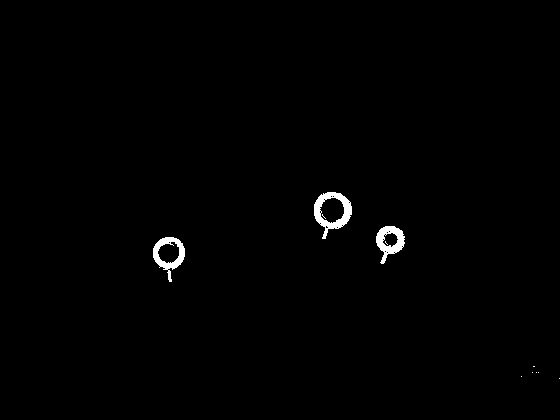

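```bash
python3 - <<'E'
import re
s=open('fit.py').read()
i=s.index("def teal");j=s.index("def fit(")
s=s[:i]+'''def teal(im):
    f=im.astype(float);r,g,b=f[...,0],f[...,1],f[...,2]
    return (g>r*1.15)&(b>r*1.05)&(g>20)
'''+s[j:]
open('fit.py','w').write(s)
E
python3 - <<'E'
from fit import *
ims={c:np.load("pics/im_%s.npy"%c) for c in("side","top")}
print(ims["top"][275,168:175].tolist(),ims["side"][345,275:290:3].tolist())
obs={c:teal(ims[c]) for c in ims}
for c in obs: cv2.imwrite("pics/teal2_%s.png"%c,obs[c].astype(np.uint8)*255)
for s,h,k in(("large",(614.6,-154),(529.7,-137.5)),("middle",(468.6,342.3),(395.6,328.1)),("small",(506,-340),(457.4,-321.2))):
    fit(s,obs,(h[0],h[1],np.arctan2(h[1]-k[1],h[0]-k[0])))
E
```

```text
[[50, 84, 80], [50, 86, 82], [50, 85, 79], [43, 56, 50], [43, 51, 43], [55, 56, 45], [80, 70, 54]] [[59, 99, 93], [59, 100, 94], [60, 98, 93], [75, 102, 91], [96, 107, 89]]
large ('side',) [ 608.6 -173.8] yaw deg -25.6 err 1.536
large ('top',) [ 607.7 -161.5] yaw deg -2.0 err 0.23
large ('side', 'top') [ 607.  -161.6] yaw deg -17.5 err 1.724
middle ('side',) [472.  342.4] yaw deg 5.0 err 0.296
middle ('top',) [470.3 346.2] yaw deg 8.9 err 0.15
middle ('side', 'top') [470.7 345. ] yaw deg 7.5 err 0.462
small ('side',) [ 517.9 -349.5] yaw deg -29.1 err 0.787
small ('top',) [ 515.8 -342.5] yaw deg -23.6 err 0.296
small ('side', 'top') [ 515.9 -342.5] yaw deg -24.7 err 1.106
```

View pics/teal2_side.png

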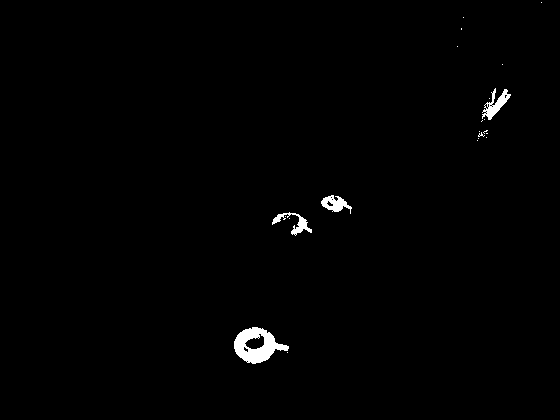

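```bash
cat > tow.py <<'E'
from h import *
from scipy.optimize import least_squares
from scipy.ndimage import map_coordinates,gaussian_filter
def circfit(v,gray,c0,r,z,arc=None,span=9,sig=1.0,sign=0):
    """fit centre of a circle radius r at height z by max radial gradient"""
    g=gaussian_filter(gray,sig)
    c=np.array(c0,float)
    for it in range(6):
        pts=[];A=np.linspace(-np.pi,np.pi,90,endpoint=False)
        rr=np.arange(-span,span+.1,.5)
        for a in A:
            if arc is not None and not arc(a): continue
            P=[proj(v,[c[0]+(r+d)*np.cos(a),c[1]+(r+d)*np.sin(a),z]) for d in rr]
            P=np.array(P);val=map_coordinates(g,[P[:,1],P[:,0]],order=1);gr=np.gradient(val)
            gr=np.abs(gr) if sign==0 else sign*gr
            k=gr[1:-1].argmax()+1
            if 1<k<len(rr)-2:
                q=gr[k-1:k+2];off=.5*(q[0]-q[2])/(q[0]-2*q[1]+q[2]+1e-9)
                pts.append((a,rr[k]+np.clip(off,-1,1)*.5,gr[k]))
        pts=np.array(pts);f=lambda p:p[0]*np.cos(pts[:,0])+p[1]*np.sin(pts[:,0])+p[2]-pts[:,1]
        s=least_squares(f,[0,0,0],loss="soft_l1",f_scale=1);c+=s.x[:2];span=max(5,span-1)
    return c,s.x[2],np.median(abs(f(s.x))),len(pts)
E
python3 - <<'E'
from tow import *
for v in("top","side"):
    im=np.load("pics/im_%s.npy"%v).astype(float)
    for ch,nm in((im[...,0]-im[...,2],"R-B"),(im.mean(-1),"gray"),(im[...,1]/(im[...,0]+1)*100,"G/R")):
        for r,z in((60,30),(60,0),(28,190),(9,195)):
            arc={"top":{60:lambda a:not(-1.2<a<0.9)},"side":{60:lambda a:not(-2.5<a<0)}}[v].get(r)
            if z==0 and v=="side": arc=lambda a:0<a<3
            if z==0 and v=="top": continue
            try: c,dr,res,n=circfit(v,ch,(520,85),r,z,arc); print(v,nm,r,z,np.round(c,1),round(dr,1),round(res,2),n)
            except Exception as e: print(e)
E
```

```text
time passes only in moves, steps and waits
time passes only in moves, steps and waits
time passes only in moves, steps and waits
time passes only in moves, steps and waits
time passes only in moves, steps and waits
time passes only in moves, steps and waits
time passes only in moves, steps and waits
time passes only in moves, steps and waits
time passes only in moves, steps and waits
time passes only in moves, steps and waits
time passes only in moves, steps and waits
time passes only in moves, steps and waits
time passes only in moves, steps and waits
time passes only in moves, steps and waits
time passes only in moves, steps and waits
time passes only in moves, steps and waits
time passes only in moves, steps and waits
time passes only in moves, steps and waits
time passes only in moves, steps and waits
time passes only in moves, steps and waits
time passes only in moves, steps and waits
```

```bash
python3 - <<'E'
s=open('h.py').read()
s=s.replace("def cam(n):\n","_C={}\ndef cam(n):\n    if n in _C: return _C[n]\n").replace(".ravel();return K,R,t",".ravel();_C[n]=(K,R,t);return _C[n]")
open('h.py','w').write(s)
E
cat > t1.py <<'E'
from tow import *
for v in("top","side"):
    im=np.load("pics/im_%s.npy"%v).astype(float)
    for ch,nm in((im[...,0]-im[...,2],"R-B"),(im.mean(-1),"gray"),(im[...,1]/(im[...,0]+1)*100,"G/R")):
        for r,z in((60,30),(60,0),(28,190),(9,195)):
            arc={"top":{60:lambda a:not(-1.2<a<0.9)},"side":{60:lambda a:not(-2.5<a<0)}}[v].get(r)
            if z==0 and v=="side": arc=lambda a:0<a<3
            if z==0 and v=="top": continue
            try: c,dr,res,n=circfit(v,ch,(520,85),r,z,arc); print(v,nm,r,z,np.round(c,1),round(dr,1),round(res,2),n)
            except Exception as e: print(e)
E
python3 t1.py
```

```text
top R-B 60 30 [520.8  84. ] -1.1 0.42 60
top R-B 28 190 [520.2  82.1] -2.0 0.64 80
top R-B 9 195 [520.5  82.1] 2.5 0.74 86
top gray 60 30 [519.9  81.1] 1.5 0.42 60
top gray 28 190 [520.5  83.2] -0.9 0.4 78
top gray 9 195 [519.5  82.8] 2.7 0.4 89
top G/R 60 30 [519.9  82.6] -0.1 0.34 60
top G/R 28 190 [525.4  83.4] 1.6 1.0 63
top G/R 9 195 [518.1  82.6] -2.6 1.06 70
side R-B 60 30 [519.9  83.8] -1.8 0.47 54
side R-B 60 0 [520.7  82.6] -0.5 0.6 41
side R-B 28 190 [519.3  82.4] -0.3 1.15 88
side R-B 9 195 [517.6  89.3] 2.3 0.82 74
side gray 60 30 [520.9  82. ] -0.3 0.49 48
side gray 60 0 [522.9  77.5] 3.3 0.55 30
side gray 28 190 [520.9  84.1] -0.3 1.05 81
side gray 9 195 [517.9  88.4] 2.4 0.66 83
side G/R 60 30 [520.3  83.9] -0.6 0.54 53
side G/R 60 0 [521.1  80.7] -0.3 0.56 40
side G/R 28 190 [518.7  83.7] 0.7 1.42 78
side G/R 9 195 [519.7  84.5] -2.5 0.77 64
```

```bash
cat >> h.py <<'E'
from scipy.spatial.transform import Rotation as Ro
def mv(x,y,z,yaw,cur=None):
    s=st();p=np.array(s["tcp_pos"]);R=Ro.from_euler("xyz",s["ee_rot"],degrees=True)
    if cur is not None: p=np.array(cur[:3]);R=Ro.from_euler("xyz",[180,0,cur[3]],degrees=True)
    T=Ro.from_euler("xyz",[180,0,yaw],degrees=True)
    d=R.inv().apply(np.array([x,y,z])-p);w=(R.inv()*T).as_rotvec()
    print("d",np.round(d,1),"w",np.round(w,4),"rows min",np.linalg.norm(d)/41.7,np.degrees(np.linalg.norm(w))/7.16)
E
python3 -c "
from h import *
mv(324,-238,300,5);mv(520.3,83,300,0)"
```

```text
1.9 [ 128.2 -560.5  231. ] [180.     0.    12.88] F [-0.3 -0.5 -0.3] g 91.18211907284295
d [ 262.8 -270.8  -69.1] w [1.000e-04 0.000e+00 1.376e-01] rows min 9.199130872201861 1.1008251608945152
1.9 [ 128.2 -560.5  231. ] [180.     0.    12.88] F [-0.3 -0.5 -0.3] g 91.18211907284295
d [ 525.7 -539.9  -69.1] w [1.000e-04 0.000e+00 2.248e-01] rows min 18.14771195473819 1.7991491272994244
```

Emit:
{"op": "jog_arm", "data": {
  "increments": [
    {"dx": 10,"dy": -10,"dz": -30},
    {"dx": 40,"dy": -40,"dz": -60},
    {"dx": 70,"dy": -70,"dz": -69},
    {"dx": 100,"dy": -100,"dz": -69},
    {"dx": 130,"dy": -130,"dz": -69},
    {"dx": 155,"dy": -158,"dz": -69},
    {"dx": 180,"dy": -185,"dz": -69},
    {"dx": 205,"dy": -210,"dz": -69},
    {"dx": 230,"dy": -236,"dz": -69},
    {"dx": 250,"dy": -258,"dz": -69},
    {"dx": 262.8,"dy": -270.8,"dz": -69,"wz": 0.1376},
    {"dx": 262.8,"dy": -270.8,"dz": -69,"wz": 0.1376}
  ],
  "grip": 1
}}

```text
invalid input at $.increments[0]: expected keys dx, dy, dz, wx, wy, wz
```

```bash
python3 -c "
from h import *
mv(520.3,83,300,0)"
```

```text
1.9 [ 128.2 -560.5  231. ] [180.     0.    12.88] F [-0.3 -0.5 -0.3] g 91.18211907284295
d [ 525.7 -539.9  -69.1] w [1.000e-04 0.000e+00 2.248e-01] rows min 18.14771195473819 1.7991491272994244
```

Emit:
{"op": "jog_arm", "data": {
  "increments": [
    {"dx": 20,"dy": -20,"dz": -20,"wx": 0,"wy": 0,"wz": 0},
    {"dx": 50,"dy": -50,"dz": -45,"wx": 0,"wy": 0,"wz": 0},
    {"dx": 80,"dy": -80,"dz": -69,"wx": 0,"wy": 0,"wz": 0},
    {"dx": 105,"dy": -108,"dz": -69,"wx": 0,"wy": 0,"wz": 0.03},
    {"dx": 131,"dy": -135,"dz": -69,"wx": 0,"wy": 0,"wz": 0.06},
    {"dx": 157,"dy": -162,"dz": -69,"wx": 0,"wy": 0,"wz": 0.09},
    {"dx": 183,"dy": -189,"dz": -69,"wx": 0,"wy": 0,"wz": 0.12},
    {"dx": 209,"dy": -215,"dz": -69,"wx": 0,"wy": 0,"wz": 0.15},
    {"dx": 235,"dy": -241,"dz": -69,"wx": 0,"wy": 0,"wz": 0.18},
    {"dx": 260,"dy": -267,"dz": -69,"wx": 0,"wy": 0,"wz": 0.21},
    {"dx": 285,"dy": -293,"dz": -69,"wx": 0,"wy": 0,"wz": 0.2248},
    {"dx": 310,"dy": -318,"dz": -69,"wx": 0,"wy": 0,"wz": 0.2248}
  ],
  "grip": 1
}}

```text
clock: 2.9
tcp_pos: [359.9, -179.7, 300.3]
ee_rot: [180.0, -0.0, -0.0]
force: [0.8, -0.7, -0.4]
grip_width: 91.3
```

```bash
python3 -c "
from h import *
mv(520.3,83,300,0)"
```

```text
2.9 [ 359.9 -179.7  300.3] [ 1.7997e+02 -5.0000e-02 -3.0000e-02] F [ 0.8 -0.7 -0.4] g 91.28525788695498
d [ 160.2 -262.8    0.3] w [ 0.0005 -0.0008 -0.0005] rows min 7.380475732228705 0.009030612329410112
```

Emit:
{"op": "jog_arm", "data": {
  "increments": [
    {"dx": 15,"dy": -25,"dz": 0,"wx": 0,"wy": 0,"wz": 0},
    {"dx": 33,"dy": -55,"dz": 0,"wx": 0,"wy": 0,"wz": 0},
    {"dx": 52,"dy": -85,"dz": 0,"wx": 0,"wy": 0,"wz": 0},
    {"dx": 70,"dy": -115,"dz": 0,"wx": 0,"wy": 0,"wz": 0},
    {"dx": 88,"dy": -145,"dz": 0,"wx": 0,"wy": 0,"wz": 0},
    {"dx": 107,"dy": -175,"dz": 0,"wx": 0,"wy": 0,"wz": 0},
    {"dx": 125,"dy": -205,"dz": 0,"wx": 0,"wy": 0,"wz": 0},
    {"dx": 143,"dy": -235,"dz": 0,"wx": 0,"wy": 0,"wz": 0},
    {"dx": 155,"dy": -255,"dz": 0,"wx": 0,"wy": 0,"wz": 0},
    {"dx": 160.5,"dy": -264,"dz": 0,"wx": 0,"wy": 0,"wz": 0},
    {"dx": 160.5,"dy": -264,"dz": 0,"wx": 0,"wy": 0,"wz": 0},
    {"dx": 160.5,"dy": -264,"dz": 0,"wx": 0,"wy": 0,"wz": 0}
  ]
}}

```text
clock: 3.9
tcp_pos: [519.5, 82.1, 299.7]
ee_rot: [179.9, 0.1, 0.0]
force: [0.3, -0.8, 0.2]
grip_width: 91.5
```

```bash
cat > t2.py <<'E'
from h import *
mv(520.3,83,172,0)
for v in("top","side"):
    im,d=capture(v);save(v+"1",im);u,w=map(int,proj(v,st()["tcp_pos"]));
    save(v+"1z",cv2.resize(im[max(w-70,0):w+70,max(u-90,0):u+90],None,fx=4,fy=4,interpolation=cv2.INTER_CUBIC)); print(u,w)
E
python3 t2.py
```

```text
3.9 [519.5  82.1 299.7] [1.7994e+02 6.0000e-02 3.0000e-02] F [ 0.3 -0.8  0.2] g 91.49579060556995
d [  0.9  -1.  127.7] w [0.001  0.0011 0.0005] rows min 3.061869006773337 0.012845685709036263
3.95 [519.3  81.6 299.9] [ 1.7994e+02  4.0000e-02 -3.0000e-02] F [-0.6 -0.7 -1.2] g 91.04126642036408
247 225
4.0 [519.3  81.3 300. ] [ 1.7995e+02  2.0000e-02 -7.0000e-02] F [ 0.5  0.7 -0.1] g 90.80259017357267
281 194
```

View pics/side1z.png

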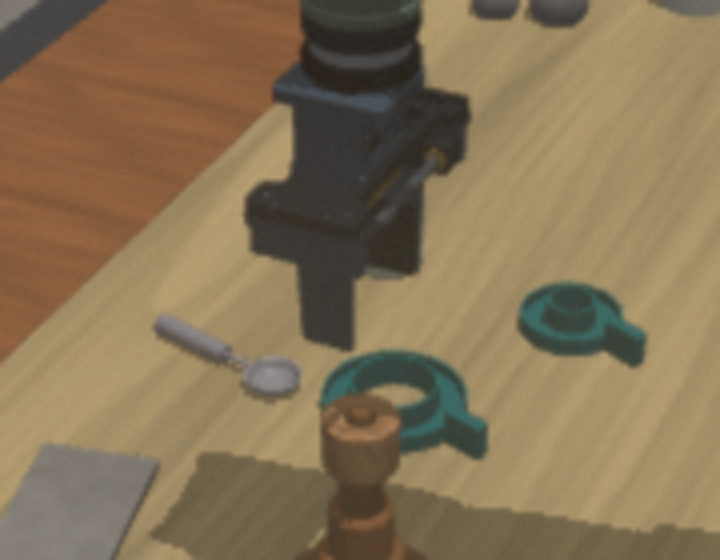

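View pics/top1.png

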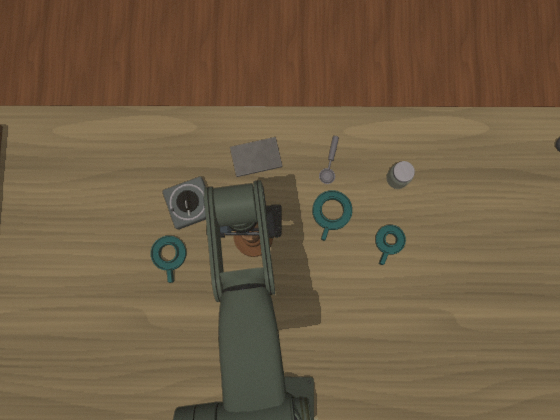

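Emit:
{"op": "jog_arm", "data": {
  "increments": [
    {"dx": 0.5,"dy": -0.5,"dz": 20,"wx": 0,"wy": 0,"wz": 0},
    {"dx": 0.5,"dy": -0.5,"dz": 40,"wx": 0,"wy": 0,"wz": 0},
    {"dx": 0.5,"dy": -0.5,"dz": 60,"wx": 0,"wy": 0,"wz": 0},
    {"dx": 0.5,"dy": -0.5,"dz": 80,"wx": 0,"wy": 0,"wz": 0},
    {"dx": 0.5,"dy": -0.5,"dz": 95,"wx": 0,"wy": 0,"wz": 0},
    {"dx": 0.5,"dy": -0.5,"dz": 110,"wx": 0,"wy": 0,"wz": 0},
    {"dx": 0.5,"dy": -0.5,"dz": 120,"wx": 0,"wy": 0,"wz": 0},
    {"dx": 0.5,"dy": -0.5,"dz": 128,"wx": 0,"wy": 0,"wz": 0},
    {"dx": 0.5,"dy": -0.5,"dz": 128,"wx": 0,"wy": 0,"wz": 0},
    {"dx": 0.5,"dy": -0.5,"dz": 128,"wx": 0,"wy": 0,"wz": 0}
  ]
}}

```text
clock: 4.83
tcp_pos: [520.6, 82.6, 172.2]
ee_rot: [180.0, -0.0, -0.0]
force: [-1.0, 0.2, 0.6]
grip_width: 90.9
```

Emit:
{"op": "jog_arm", "data": {
  "increments": [
    {"dx": 0,"dy": 0,"dz": 0,"wx": 0,"wy": 0,"wz": 0},
    {"dx": 0,"dy": 0,"dz": 0,"wx": 0,"wy": 0,"wz": 0},
    {"dx": 0,"dy": 0,"dz": 0,"wx": 0,"wy": 0,"wz": 0},
    {"dx": 0,"dy": 0,"dz": 0,"wx": 0,"wy": 0,"wz": 0},
    {"dx": 0,"dy": 0,"dz": 0,"wx": 0,"wy": 0,"wz": 0},
    {"dx": 0,"dy": 0,"dz": 0,"wx": 0,"wy": 0,"wz": 0},
    {"dx": 0,"dy": 0,"dz": 0,"wx": 0,"wy": 0,"wz": 0},
    {"dx": 0,"dy": 0,"dz": 0,"wx": 0,"wy": 0,"wz": 0},
    {"dx": 0,"dy": 0,"dz": 0,"wx": 0,"wy": 0,"wz": 0},
    {"dx": 0,"dy": 0,"dz": 0,"wx": 0,"wy": 0,"wz": 0},
    {"dx": 0,"dy": 0,"dz": 0,"wx": 0,"wy": 0,"wz": 0},
    {"dx": 0,"dy": 0,"dz": 0,"wx": 0,"wy": 0,"wz": 0}
  ],
  "grip": 0,
  "newtons": 15
}}

```text
clock: 5.83
tcp_pos: [520.6, 83.1, 172.1]
ee_rot: [180.0, -0.0, -0.0]
force: [-0.6, 0.2, 2.6]
grip_width: 54.8
```

```bash
cat > t2.py <<'E'
import sys
from h import *
tag=sys.argv[1]
s=st()
for v in sys.argv[2:] or ("side",):
    im,d=capture(v);save(v+tag,im);np.save("pics/im_%s.npy"%v,im);np.save("pics/d_%s.npy"%v,d)
    u,w=map(int,proj(v,s["tcp_pos"]));w=max(w,70);u=min(max(u,90),470)
    save(v+tag+"z",cv2.resize(im[max(w-70,0):w+70,max(u-90,0):u+90],None,fx=4,fy=4,interpolation=cv2.INTER_CUBIC)); print(u,w)
E
python3 t2.py 2
```

```text
5.8333 [520.6  83.1 172.1] [ 1.8e+02 -2.0e-02 -0.0e+00] F [-0.6  0.2  2.6] g 54.80577885955541
280 232
```

View pics/side2z.png

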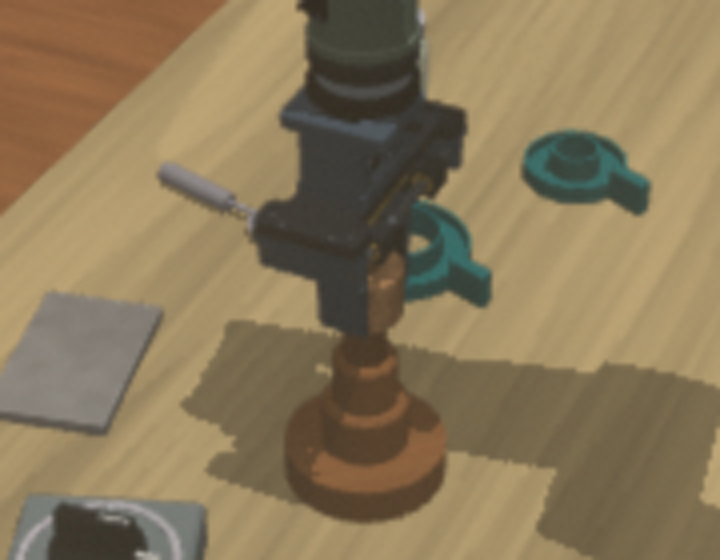

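Emit:
{"op": "jog_arm", "data": {
  "increments": [
    {"dx": 0,"dy": 0,"dz": -8,"wx": 0,"wy": 0,"wz": 0},
    {"dx": 0,"dy": 0,"dz": -20,"wx": 0,"wy": 0,"wz": 0},
    {"dx": 0,"dy": 0,"dz": -35,"wx": 0,"wy": 0,"wz": 0},
    {"dx": 0,"dy": 0,"dz": -55,"wx": 0,"wy": 0,"wz": 0},
    {"dx": 0,"dy": 0,"dz": -70,"wx": 0,"wy": 0,"wz": 0},
    {"dx": -20,"dy": 24,"dz": -75,"wx": 0,"wy": 0,"wz": 0},
    {"dx": -40,"dy": 48,"dz": -75,"wx": 0,"wy": 0,"wz": 0},
    {"dx": -60,"dy": 72,"dz": -75,"wx": 0,"wy": 0,"wz": 0},
    {"dx": -80,"dy": 96,"dz": -75,"wx": 0,"wy": 0,"wz": 0},
    {"dx": -100,"dy": 120,"dz": -75,"wx": 0,"wy": 0,"wz": 0},
    {"dx": -120,"dy": 143,"dz": -75,"wx": 0,"wy": 0,"wz": 0},
    {"dx": -120,"dy": 143,"dz": -75,"wx": 0,"wy": 0,"wz": 0}
  ]
}}

```text
clock: 6.88
tcp_pos: [396.9, -62.5, 247.1]
ee_rot: [179.9, 0.1, -0.2]
force: [-1.3, 0.4, -0.6]
grip_width: 55.4
```

Emit:
{"op": "jog_arm", "data": {
  "increments": [
    {"dx": 0,"dy": 0,"dz": 25,"wx": 0,"wy": 0,"wz": 0},
    {"dx": 0,"dy": 0,"dz": 55,"wx": 0,"wy": 0,"wz": 0},
    {"dx": 0,"dy": 0,"dz": 85,"wx": 0,"wy": 0,"wz": 0},
    {"dx": 0,"dy": 0,"dz": 115,"wx": 0,"wy": 0,"wz": 0},
    {"dx": 0,"dy": 0,"dz": 145,"wx": 0,"wy": 0,"wz": 0},
    {"dx": 0,"dy": 0,"dz": 175,"wx": 0,"wy": 0,"wz": 0},
    {"dx": 0,"dy": 0,"dz": 195,"wx": 0,"wy": 0,"wz": 0},
    {"dx": 0,"dy": 0,"dz": 210,"wx": 0,"wy": 0,"wz": 0},
    {"dx": 0,"dy": 0,"dz": 217,"wx": 0,"wy": 0,"wz": 0},
    {"dx": 0,"dy": 0,"dz": 221,"wx": 0,"wy": 0,"wz": 0},
    {"dx": 0,"dy": 0,"dz": 223,"wx": 0,"wy": 0,"wz": 0},
    {"dx": 0,"dy": 0,"dz": 223,"wx": 0,"wy": 0,"wz": 0}
  ]
}}

```text
clock: 7.88
tcp_pos: [401.1, -60.0, 24.3]
ee_rot: [180.0, -0.1, 0.0]
force: [0.5, 0.0, -0.5]
grip_width: 54.9
```

```bash
python3 t2.py 3 side top
```

```text
7.8833 [401.1 -60.   24.3] [ 1.7999e+02 -6.0000e-02  0.0000e+00] F [ 0.5  0.  -0.5] g 54.86544186131068
335 255
299 275
```

View pics/side3z.png

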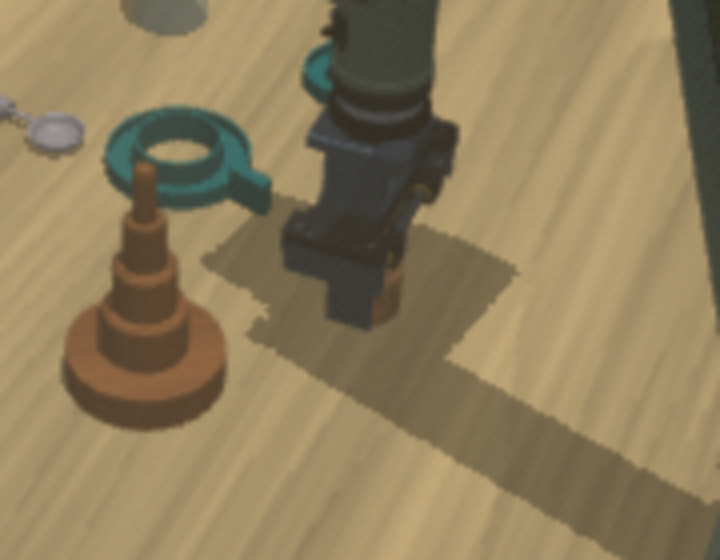

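Emit:
{"op": "jog_arm", "data": {
  "increments": [
    {"dx": 0,"dy": 0,"dz": 1,"wx": 0,"wy": 0,"wz": 0},
    {"dx": 0,"dy": 0,"dz": 2,"wx": 0,"wy": 0,"wz": 0},
    {"dx": 0,"dy": 0,"dz": 2,"wx": 0,"wy": 0,"wz": 0},
    {"dx": 0,"dy": 0,"dz": 2,"wx": 0,"wy": 0,"wz": 0}
  ]
}}

```text
clock: 8.32
tcp_pos: [400.6, -60.0, 22.1]
ee_rot: [180.0, -0.0, -0.0]
force: [-0.1, -0.1, -0.4]
grip_width: 55.1
```

Emit:
{"op": "jog_arm", "data": {
  "increments": [
    {"dx": 0,"dy": 0,"dz": 0,"wx": 0,"wy": 0,"wz": 0},
    {"dx": 0,"dy": 0,"dz": 0,"wx": 0,"wy": 0,"wz": 0},
    {"dx": 0,"dy": 0,"dz": 0,"wx": 0,"wy": 0,"wz": 0},
    {"dx": 0,"dy": 0,"dz": 0,"wx": 0,"wy": 0,"wz": 0},
    {"dx": 0,"dy": 0,"dz": -10,"wx": 0,"wy": 0,"wz": 0},
    {"dx": 0,"dy": 0,"dz": -25,"wx": 0,"wy": 0,"wz": 0},
    {"dx": 0,"dy": 0,"dz": -50,"wx": 0,"wy": 0,"wz": 0},
    {"dx": 0,"dy": 0,"dz": -80,"wx": 0,"wy": 0,"wz": 0},
    {"dx": 0,"dy": 0,"dz": -110,"wx": 0,"wy": 0,"wz": 0},
    {"dx": 0,"dy": 0,"dz": -140,"wx": 0,"wy": 0,"wz": 0},
    {"dx": 0,"dy": 0,"dz": -150,"wx": 0,"wy": 0,"wz": 0},
    {"dx": 0,"dy": 0,"dz": -150,"wx": 0,"wy": 0,"wz": 0}
  ],
  "grip": 1
}}

```text
clock: 9.32
tcp_pos: [402.4, -60.3, 174.7]
ee_rot: [179.9, -0.4, -0.0]
force: [0.9, 0.1, -0.4]
grip_width: 91.5
```

```bash
python3 t2.py 4 side top; cat > t3.py <<'E'
from tow import *
for v in("top","side"):
    im=np.load("pics/im_%s.npy"%v).astype(float)
    for ch,nm in((im[...,0]-im[...,2],"R-B"),(im.mean(-1),"gray"),(im[...,1]/(im[...,0]+1)*100,"G/R")):
        for r,z in((60,30),(60,0)):
            arc=None if v=="top" else (lambda a:not(-2.5<a<0))
            if z==0 and v=="side": arc=lambda a:0<a<3
            if z==0 and v=="top": continue
            c,dr,res,n=circfit(v,ch,(520,85),r,z,arc); print(v,nm,r,z,np.round(c,1),round(dr,1),round(res,2),n)
from fit import *
ims={c:np.load("pics/im_%s.npy"%c) for c in("side","top")}
obs={c:teal(ims[c]) for c in ims}
fit("large",obs,(607.7,-161.5,np.radians(-15)),("top",))
fit("large",obs,(607.7,-161.5,np.radians(-17)),("side",))
E
python3 t3.py
```

```text
9.3167 [402.4 -60.3 174.7] [179.93  -0.4   -0.  ] F [ 0.9  0.1 -0.4] g 91.53089648862348
338 215
300 273
top R-B 60 30 [520.4  83.6] -1.3 0.77 88
top gray 60 30 [520.6  80.6] 1.8 0.63 89
top G/R 60 30 [519.9  82.6] -0.2 0.44 90
side R-B 60 30 [520.2  83.2] -1.4 0.45 55
side R-B 60 0 [521.6  80.5] 1.4 0.68 40
side gray 60 30 [521.  82.] -0.2 0.47 48
side gray 60 0 [523.1  77. ] 3.5 0.53 26
side G/R 60 30 [520.6  83.2] -0.5 0.7 54
side G/R 60 0 [521.   81.4] -1.0 0.57 41
large ('top',) [ 607.7 -162.5] yaw deg -17.3 err 0.134
large ('side',) [ 609.7 -168.8] yaw deg -23.1 err 0.754
```

View pics/top4.png

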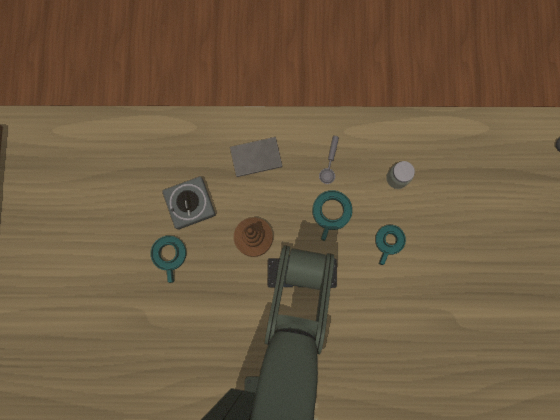

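View pics/side4.png

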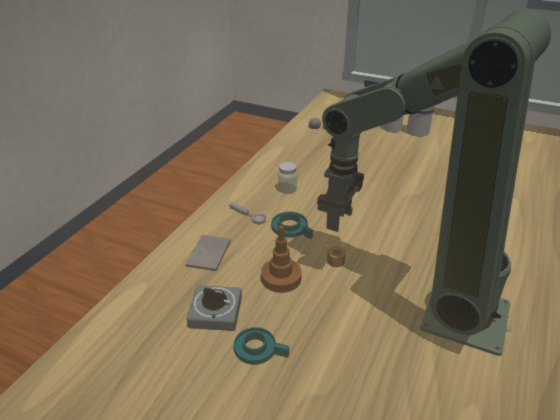

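```bash
python3 -c "
from h import *
mv(528.5,-137.8,150,-17.3)"
```

```text
9.4167 [400.1 -59.9 171.6] [1.8e+02 2.0e-02 0.0e+00] F [ 0.5  0.1 -0.1] g 90.99894583648289
d [128.4  77.9  21.6] w [1.00e-04 3.00e-04 3.02e-01] rows min 3.6394324272090315 2.4167434596096693
```

Emit:
{"op": "jog_arm", "data": {
  "increments": [
    {"dx": 20,"dy": 12,"dz": 0,"wx": 0,"wy": 0,"wz": 0.05},
    {"dx": 45,"dy": 27,"dz": 0,"wx": 0,"wy": 0,"wz": 0.1},
    {"dx": 70,"dy": 42,"dz": 0,"wx": 0,"wy": 0,"wz": 0.16},
    {"dx": 95,"dy": 58,"dz": 10,"wx": 0,"wy": 0,"wz": 0.22},
    {"dx": 115,"dy": 70,"dz": 22,"wx": 0,"wy": 0,"wz": 0.27},
    {"dx": 128.4,"dy": 77.9,"dz": 30,"wx": 0,"wy": 0,"wz": 0.302},
    {"dx": 128.4,"dy": 77.9,"dz": 50,"wx": 0,"wy": 0,"wz": 0.302},
    {"dx": 128.4,"dy": 77.9,"dz": 75,"wx": 0,"wy": 0,"wz": 0.302},
    {"dx": 128.4,"dy": 77.9,"dz": 95,"wx": 0,"wy": 0,"wz": 0.302},
    {"dx": 128.4,"dy": 77.9,"dz": 107,"wx": 0,"wy": 0,"wz": 0.302},
    {"dx": 128.4,"dy": 77.9,"dz": 107,"wx": 0,"wy": 0,"wz": 0.302},
    {"dx": 128.4,"dy": 77.9,"dz": 107,"wx": 0,"wy": 0,"wz": 0.302}
  ]
}}

```text
clock: 10.42
tcp_pos: [527.6, -137.5, 63.0]
ee_rot: [180.0, 0.3, -17.3]
force: [-0.1, -0.4, 0.7]
grip_width: 91.2
```

```bash
python3 t2.py 5 side; python3 -c "
from h import *
mv(528.5,-137.8,22,-17.3)"
```

```text
10.4167 [ 527.6 -137.5   63. ] [179.99   0.26 -17.3 ] F [-0.1 -0.4  0.7] g 91.16806432311101
308 221
10.4667 [ 528.5 -137.7   64.2] [ 1.7999e+02  1.0000e-01 -1.7300e+01] F [0.8 0.5 0.9] g 91.18444985706984
d [ 0.1  0.  42.2] w [0.0001 0.0017 0.    ] rows min 1.0117408163180308 0.01386181973610486
```

View pics/side5z.png

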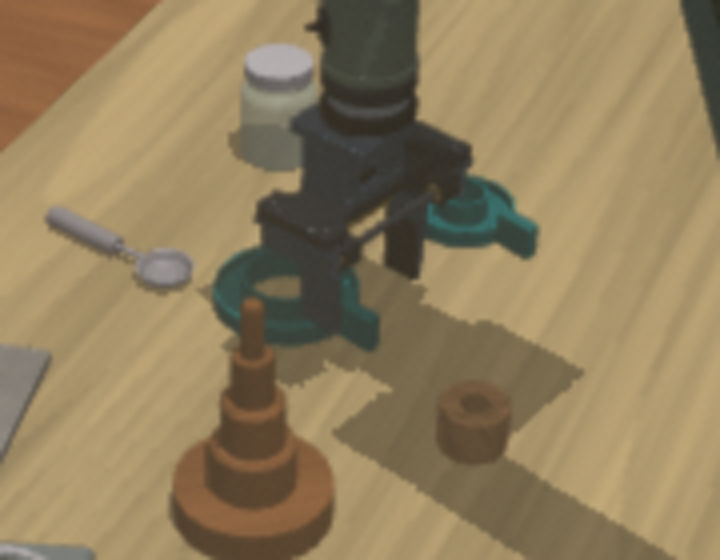

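Emit:
{"op": "jog_arm", "data": {
  "increments": [
    {"dx": 0,"dy": 0,"dz": 15,"wx": 0,"wy": 0,"wz": 0},
    {"dx": 0,"dy": 0,"dz": 30,"wx": 0,"wy": 0,"wz": 0},
    {"dx": 0,"dy": 0,"dz": 38,"wx": 0,"wy": 0,"wz": 0},
    {"dx": 0,"dy": 0,"dz": 42,"wx": 0,"wy": 0,"wz": 0},
    {"dx": 0,"dy": 0,"dz": 42,"wx": 0,"wy": 0,"wz": 0},
    {"dx": 0,"dy": 0,"dz": 42,"wx": 0,"wy": 0,"wz": 0}
  ]
}}

```text
clock: 10.97
tcp_pos: [529.3, -138.0, 23.5]
ee_rot: [180.0, -0.1, -17.3]
force: [0.2, 0.1, 0.3]
grip_width: 91.6
```

Emit:
{"op": "jog_arm", "data": {
  "increments": [
    {"dx": 0,"dy": 0,"dz": 0,"wx": 0,"wy": 0,"wz": 0},
    {"dx": 0,"dy": 0,"dz": 0,"wx": 0,"wy": 0,"wz": 0},
    {"dx": 0,"dy": 0,"dz": 0,"wx": 0,"wy": 0,"wz": 0},
    {"dx": 0,"dy": 0,"dz": 0,"wx": 0,"wy": 0,"wz": 0},
    {"dx": 0,"dy": 0,"dz": 0,"wx": 0,"wy": 0,"wz": 0},
    {"dx": 0,"dy": 0,"dz": 0,"wx": 0,"wy": 0,"wz": 0},
    {"dx": 0,"dy": 0,"dz": 0,"wx": 0,"wy": 0,"wz": 0},
    {"dx": 0,"dy": 0,"dz": 0,"wx": 0,"wy": 0,"wz": 0},
    {"dx": 0,"dy": 0,"dz": 0,"wx": 0,"wy": 0,"wz": 0},
    {"dx": 0,"dy": 0,"dz": 0,"wx": 0,"wy": 0,"wz": 0},
    {"dx": 0,"dy": 0,"dz": 0,"wx": 0,"wy": 0,"wz": 0},
    {"dx": 0,"dy": 0,"dz": 0,"wx": 0,"wy": 0,"wz": 0}
  ],
  "grip": 0,
  "newtons": 40
}}

```text
clock: 11.97
tcp_pos: [528.9, -137.8, 22.9]
ee_rot: [180.0, 0.0, -17.3]
force: [-0.3, 0.7, -0.5]
grip_width: 13.9
```

Emit:
{"op": "jog_arm", "data": {
  "increments": [
    {"dx": 0,"dy": 0,"dz": 0,"wx": 0,"wy": 0,"wz": 0},
    {"dx": 0,"dy": 0,"dz": 0,"wx": 0,"wy": 0,"wz": 0},
    {"dx": 0,"dy": 0,"dz": 0,"wx": 0,"wy": 0,"wz": 0},
    {"dx": 0,"dy": 0,"dz": 0,"wx": 0,"wy": 0,"wz": 0}
  ]
}}

```text
clock: 12.3
tcp_pos: [528.9, -137.9, 22.9]
ee_rot: [180.0, -0.0, -17.3]
force: [0.1, 0.3, -0.6]
grip_width: 13.5
```

```bash
cat > t4.py <<'E'
import sys
from fit import *
size,rad,z0=sys.argv[1],float(sys.argv[2]),float(sys.argv[3]);views=sys.argv[4:] or["side","top"]
s=st();yaw=np.radians(s["ee_rot"][2]);p=s["tcp_pos"]
obs={c:teal(capture(c)[0]) for c in views}
r=fit(size,obs,(p[0]+rad*np.cos(yaw),p[1]+rad*np.sin(yaw),yaw),views,z0=z0)
for k,v in r.items():
    d=v[:2]-p[:2];print(k,"in tool: fwd",round(d@[np.cos(yaw),np.sin(yaw)],1),"left",round(d@[-np.sin(yaw),np.cos(yaw)],1))
E
python3 t4.py large 83 0
```

```text
12.3 [ 528.9 -137.9   22.9] [180.   -0.  -17.3] F [ 0.1  0.3 -0.6] g 13.49256593093996
large ('side',) [ 552.6 -189.3] yaw deg -68.0 err 2.802
large ('top',) [ 606.8 -161.7] yaw deg -19.7 err 2.351
large ('side', 'top') [ 518.7 -322.7] yaw deg 63.0 err 3.622
('side',) in tool: fwd 37.9 left -42.0
('top',) in tool: fwd 81.4 left 0.4
('side', 'top') in tool: fwd 45.2 left -179.4
```

Emit:
{"op": "jog_arm", "data": {
  "increments": [
    {"dx": 0,"dy": 0,"dz": -4,"wx": 0,"wy": 0,"wz": 0},
    {"dx": 0,"dy": 0,"dz": -12,"wx": 0,"wy": 0,"wz": 0},
    {"dx": 0,"dy": 0,"dz": -25,"wx": 0,"wy": 0,"wz": 0},
    {"dx": 0,"dy": 0,"dz": -45,"wx": 0,"wy": 0,"wz": 0},
    {"dx": 0,"dy": 0,"dz": -70,"wx": 0,"wy": 0,"wz": 0},
    {"dx": 0,"dy": 0,"dz": -95,"wx": 0,"wy": 0,"wz": 0},
    {"dx": 0,"dy": 0,"dz": -120,"wx": 0,"wy": 0,"wz": 0},
    {"dx": 0,"dy": 0,"dz": -145,"wx": 0,"wy": 0,"wz": 0},
    {"dx": 0,"dy": 0,"dz": -170,"wx": 0,"wy": 0,"wz": 0},
    {"dx": 0,"dy": 0,"dz": -195,"wx": 0,"wy": 0,"wz": 0},
    {"dx": 0,"dy": 0,"dz": -213,"wx": 0,"wy": 0,"wz": 0},
    {"dx": 0,"dy": 0,"dz": -220,"wx": 0,"wy": 0,"wz": 0}
  ]
}}

```text
clock: 13.4
tcp_pos: [529.9, -138.1, 246.7]
ee_rot: [-180.0, -0.3, -17.3]
force: [0.8, 0.0, -1.7]
grip_width: 13.8
```

```bash
python3 t2.py 6 side; python3 -c "
from h import *
mv(440.6,61.5,243,15)"
```

```text
13.4 [ 529.9 -138.1  246.7] [-180.     -0.35  -17.3 ] F [ 0.8  0.  -1.7] g 13.79882889111042
309 171
13.45 [ 529.9 -138.1  246.5] [-180.     -0.35  -17.3 ] F [ 1.2  0.2 -1.5] g 13.739250091546806
d [-144.7 -164.     2.6] w [ 0.0016 -0.0059 -0.5637] rows min 5.245419083717681 4.510991388762362
```

View pics/side6z.png

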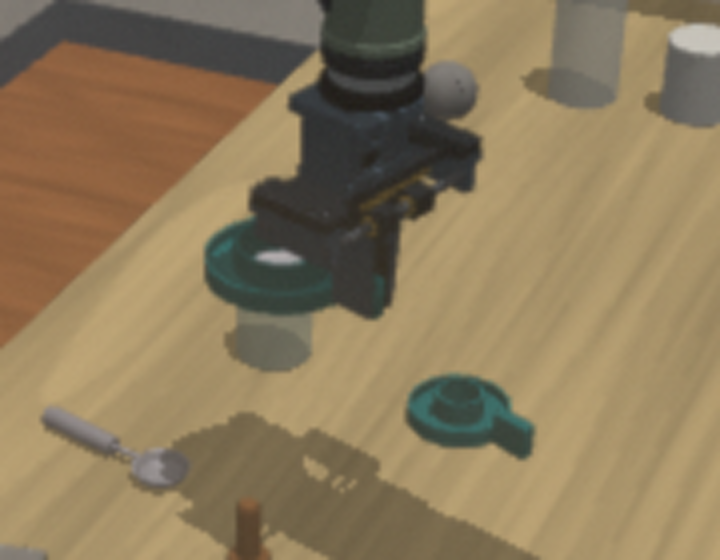

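Emit:
{"op": "jog_arm", "data": {
  "increments": [
    {"dx": -10,"dy": -12,"dz": 0,"wx": 0,"wy": 0,"wz": -0.04},
    {"dx": -25,"dy": -28,"dz": 0,"wx": 0,"wy": 0,"wz": -0.1},
    {"dx": -40,"dy": -46,"dz": 0,"wx": 0,"wy": 0,"wz": -0.16},
    {"dx": -56,"dy": -64,"dz": 0,"wx": 0,"wy": 0,"wz": -0.22},
    {"dx": -72,"dy": -82,"dz": 0,"wx": 0,"wy": 0,"wz": -0.28},
    {"dx": -88,"dy": -100,"dz": 0,"wx": 0,"wy": 0,"wz": -0.34},
    {"dx": -104,"dy": -118,"dz": 0,"wx": 0,"wy": 0,"wz": -0.4},
    {"dx": -120,"dy": -136,"dz": 0,"wx": 0,"wy": 0,"wz": -0.46},
    {"dx": -132,"dy": -150,"dz": 0,"wx": 0,"wy": 0,"wz": -0.52},
    {"dx": -140,"dy": -159,"dz": 0,"wx": 0,"wy": 0,"wz": -0.55},
    {"dx": -144,"dy": -164,"dz": 0,"wx": 0,"wy": 0,"wz": -0.5637},
    {"dx": -144,"dy": -164,"dz": 0,"wx": 0,"wy": 0,"wz": -0.5637}
  ]
}}

```text
clock: 14.45
tcp_pos: [438.5, 62.7, 241.8]
ee_rot: [-180.0, 0.2, 15.1]
force: [0.4, 0.1, -1.0]
grip_width: 13.9
```

Emit:
{"op": "jog_arm", "data": {
  "increments": [
    {"dx": 0,"dy": 0,"dz": 0,"wx": 0,"wy": 0,"wz": 0},
    {"dx": 0,"dy": 0,"dz": 0,"wx": 0,"wy": 0,"wz": 0},
    {"dx": 0,"dy": 0,"dz": 0,"wx": 0,"wy": 0,"wz": 0},
    {"dx": 0,"dy": 0,"dz": 0,"wx": 0,"wy": 0,"wz": 0}
  ]
}}

```text
clock: 14.78
tcp_pos: [440.4, 61.0, 242.8]
ee_rot: [180.0, 0.0, 14.9]
force: [0.0, -0.6, -0.3]
grip_width: 13.4
```

```bash
python3 t2.py 7 side top; python3 t4.py large 82 220 ; python3 -c "
from h import *
mv(440.6,61.5,243,15)"
```

```text
14.7833 [440.4  61.  242.8] [1.7999e+02 1.0000e-02 1.4930e+01] F [ 0.  -0.6 -0.3] g 13.446922986169717
311 215
255 257
14.8833 [440.4  61.1 242.8] [1.7999e+02 1.0000e-02 1.4940e+01] F [-0.1 -0.7 -0.6] g 13.739292383304697
large ('side',) [521.3  78.8] yaw deg 24.8 err 1.225
large ('top',) [519.7  83.1] yaw deg 30.4 err 1.357
large ('side', 'top') [519.8  83. ] yaw deg 30.3 err 2.603
('side',) in tool: fwd 82.8 left -3.8
('top',) in tool: fwd 82.3 left 0.8
('side', 'top') in tool: fwd 82.4 left 0.7
14.9833 [440.3  61.3 242.9] [179.99   0.    14.96] F [ 0.1  0.2 -1. ] g 13.373487549783606
d [ 0.3 -0.1 -0.1] w [ 0.0001  0.0001 -0.0007] rows min 0.009354425839840384 0.005977636339170428
```

View pics/side7z.png

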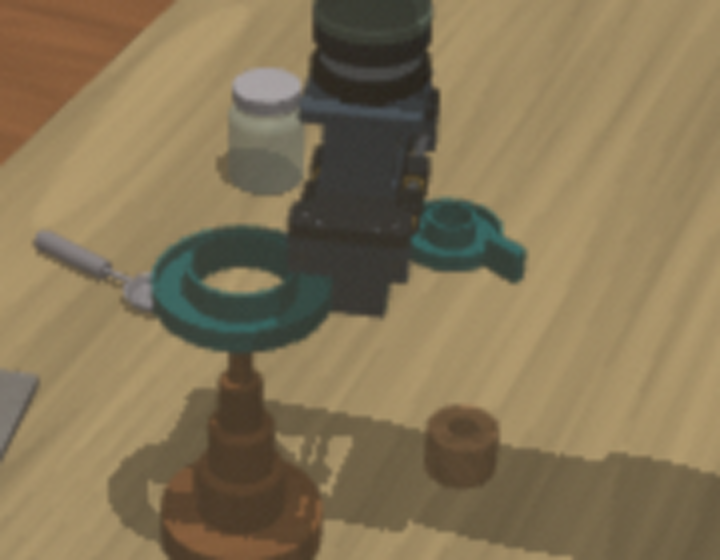

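View pics/top7z.png

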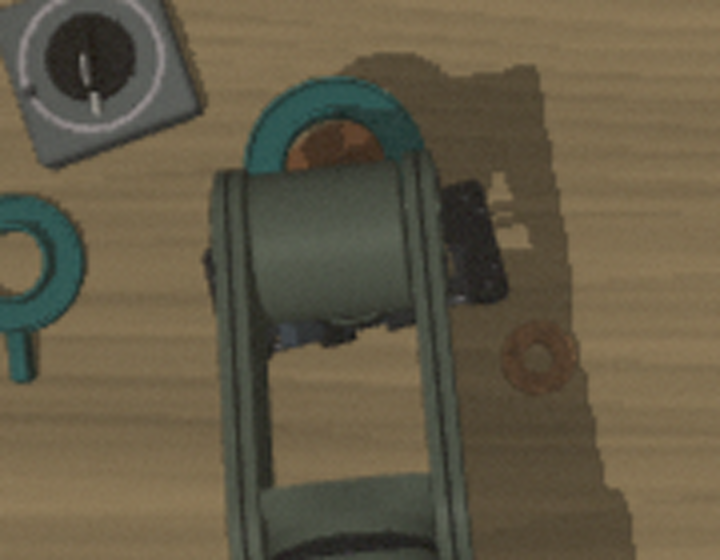

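Emit:
{"op": "jog_arm", "data": {
  "increments": [
    {"dx": 0.3,"dy": 0,"dz": 10,"wx": 0,"wy": 0,"wz": 0},
    {"dx": 0.3,"dy": 0,"dz": 25,"wx": 0,"wy": 0,"wz": 0},
    {"dx": 0.3,"dy": 0,"dz": 40,"wx": 0,"wy": 0,"wz": 0},
    {"dx": 0.3,"dy": 0,"dz": 55,"wx": 0,"wy": 0,"wz": 0},
    {"dx": 0.3,"dy": 0,"dz": 70,"wx": 0,"wy": 0,"wz": 0},
    {"dx": 0.3,"dy": 0,"dz": 85,"wx": 0,"wy": 0,"wz": 0},
    {"dx": 0.3,"dy": 0,"dz": 100,"wx": 0,"wy": 0,"wz": 0},
    {"dx": 0.3,"dy": 0,"dz": 115,"wx": 0,"wy": 0,"wz": 0},
    {"dx": 0.3,"dy": 0,"dz": 128,"wx": 0,"wy": 0,"wz": 0},
    {"dx": 0.3,"dy": 0,"dz": 138,"wx": 0,"wy": 0,"wz": 0},
    {"dx": 0.3,"dy": 0,"dz": 143,"wx": 0,"wy": 0,"wz": 0},
    {"dx": 0.3,"dy": 0,"dz": 143,"wx": 0,"wy": 0,"wz": 0}
  ]
}}

```text
clock: 15.98
tcp_pos: [439.5, 61.5, 98.5]
ee_rot: [-180.0, 0.2, 15.0]
force: [0.2, 0.2, -1.6]
grip_width: 13.8
```

```bash
python3 t2.py 8 side;python3 t4.py large 82 77
```

```text
15.9833 [439.5  61.5  98.5] [-179.98    0.18   14.99] F [ 0.2  0.2 -1.6] g 13.7637178132462
309 256
16.0333 [440.2  61.6  99.4] [-1.7999e+02  7.0000e-02  1.4990e+01] F [-0.5  0.1 -1.2] g 13.82747328653812
large ('side',) [523.5  80.2] yaw deg 20.5 err 1.206
large ('top',) [519.3  83.6] yaw deg 26.7 err 1.217
large ('side', 'top') [519.9  83.2] yaw deg 22.5 err 2.446
('side',) in tool: fwd 85.3 left -3.6
('top',) in tool: fwd 82.1 left 0.8
('side', 'top') in tool: fwd 82.6 left 0.2
```

View pics/side8z.png

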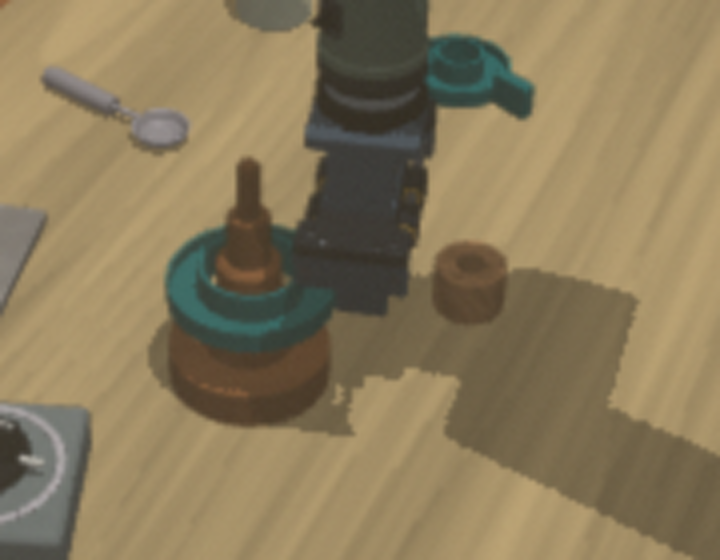

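Tray is concentric with the trunk in view. Lower slowly and check force.

Emit:
{"op": "jog_arm", "data": {
  "increments": [
    {"dx": 0,"dy": 0,"dz": 4,"wx": 0,"wy": 0,"wz": 0},
    {"dx": 0,"dy": 0,"dz": 8,"wx": 0,"wy": 0,"wz": 0},
    {"dx": 0,"dy": 0,"dz": 12,"wx": 0,"wy": 0,"wz": 0},
    {"dx": 0,"dy": 0,"dz": 16,"wx": 0,"wy": 0,"wz": 0},
    {"dx": 0,"dy": 0,"dz": 20,"wx": 0,"wy": 0,"wz": 0},
    {"dx": 0,"dy": 0,"dz": 20,"wx": 0,"wy": 0,"wz": 0}
  ]
}}

```text
clock: 16.63
tcp_pos: [439.8, 61.5, 79.0]
ee_rot: [-180.0, 0.1, 15.0]
force: [-0.3, -0.1, -0.8]
grip_width: 13.3
```

Emit:
{"op": "jog_arm", "data": {
  "increments": [
    {"dx": 0,"dy": 0,"dz": 5,"wx": 0,"wy": 0,"wz": 0},
    {"dx": 0,"dy": 0,"dz": 10,"wx": 0,"wy": 0,"wz": 0},
    {"dx": 0,"dy": 0,"dz": 15,"wx": 0,"wy": 0,"wz": 0},
    {"dx": 0,"dy": 0,"dz": 20,"wx": 0,"wy": 0,"wz": 0},
    {"dx": 0,"dy": 0,"dz": 24,"wx": 0,"wy": 0,"wz": 0},
    {"dx": 0,"dy": 0,"dz": 26,"wx": 0,"wy": 0,"wz": 0},
    {"dx": 0,"dy": 0,"dz": 26,"wx": 0,"wy": 0,"wz": 0},
    {"dx": 0,"dy": 0,"dz": 26,"wx": 0,"wy": 0,"wz": 0},
    {"dx": 0,"dy": 0,"dz": 26,"wx": 0,"wy": 0,"wz": 0}
  ]
}}

```text
clock: 17.38
tcp_pos: [440.6, 61.6, 54.1]
ee_rot: [180.0, -0.0, 15.0]
force: [-0.1, 0.1, -1.6]
grip_width: 13.6
```

Now release (it drops under 1 mm) and retract upward.

Emit:
{"op": "jog_arm", "data": {
  "increments": [
    {"dx": 0,"dy": 0,"dz": 1,"wx": 0,"wy": 0,"wz": 0},
    {"dx": 0,"dy": 0,"dz": 1,"wx": 0,"wy": 0,"wz": 0},
    {"dx": 0,"dy": 0,"dz": 1,"wx": 0,"wy": 0,"wz": 0}
  ]
}}

```text
clock: 17.63
tcp_pos: [440.5, 61.6, 53.0]
ee_rot: [180.0, -0.0, 15.0]
force: [0.1, -0.5, -1.3]
grip_width: 13.7
```

Emit:
{"op": "jog_arm", "data": {
  "increments": [
    {"dx": 0,"dy": 0,"dz": 0,"wx": 0,"wy": 0,"wz": 0},
    {"dx": 0,"dy": 0,"dz": 0,"wx": 0,"wy": 0,"wz": 0},
    {"dx": 0,"dy": 0,"dz": 0,"wx": 0,"wy": 0,"wz": 0},
    {"dx": 0,"dy": 0,"dz": 0,"wx": 0,"wy": 0,"wz": 0},
    {"dx": 0,"dy": 0,"dz": 0,"wx": 0,"wy": 0,"wz": 0},
    {"dx": 0,"dy": 0,"dz": -10,"wx": 0,"wy": 0,"wz": 0},
    {"dx": 0,"dy": 0,"dz": -30,"wx": 0,"wy": 0,"wz": 0},
    {"dx": 0,"dy": 0,"dz": -60,"wx": 0,"wy": 0,"wz": 0},
    {"dx": 0,"dy": 0,"dz": -90,"wx": 0,"wy": 0,"wz": 0},
    {"dx": 0,"dy": 0,"dz": -120,"wx": 0,"wy": 0,"wz": 0},
    {"dx": 0,"dy": 0,"dz": -150,"wx": 0,"wy": 0,"wz": 0},
    {"dx": 0,"dy": 0,"dz": -160,"wx": 0,"wy": 0,"wz": 0}
  ],
  "grip": 1
}}

```text
clock: 18.63
tcp_pos: [442.6, 61.9, 217.3]
ee_rot: [179.9, -0.5, 15.0]
force: [0.5, -0.8, 0.4]
grip_width: 89.9
```

```bash
python3 t2.py 9 side top; python3 -c "
from fit import *
ims={c:np.load('pics/im_%s.npy'%c) for c in('side','top')}
obs={c:teal(ims[c]) for c in ims}
fit('large',obs,(520,83,np.radians(15)),z0=30)
fit('middle',obs,(470,346,np.radians(9)),('top',))
fit('middle',obs,(470,346,np.radians(9)),('side',))
fit('small',obs,(516,-342.5,np.radians(-24)),('top',))"
```

```text
18.6333 [442.6  61.9 217.3] [179.93  -0.46  14.99] F [ 0.5 -0.8  0.4] g 89.90293896424225
309 223
256 257
large ('side',) [521.7  80.3] yaw deg 12.8 err 0.94
large ('top',) [520.4  83.8] yaw deg 28.0 err 2.391
large ('side', 'top') [520.5  83. ] yaw deg 15.2 err 3.353
middle ('top',) [470.2 346.1] yaw deg 9.0 err 0.15
middle ('side',) [471.7 342.6] yaw deg 5.5 err 0.29
small ('top',) [ 515.9 -341.1] yaw deg -22.4 err 0.156
```

View pics/side9.png

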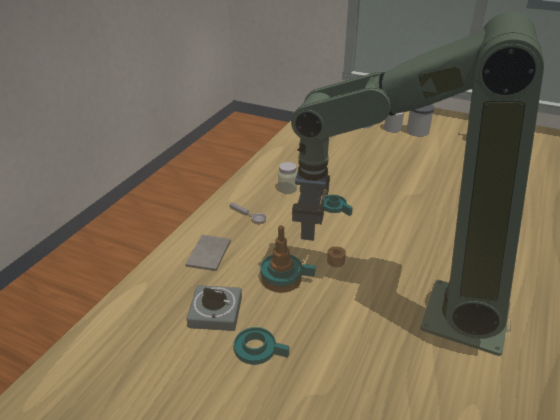

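View pics/top9.png

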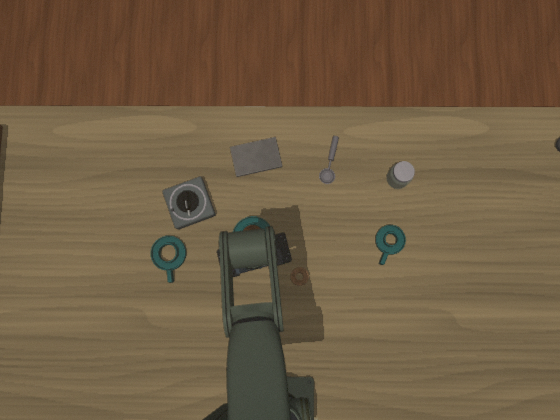

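```bash
python3 -c "
from h import *
mv(396.6,334.4,100,8.5)"
```

```text
18.7333 [441.8  61.8 215.2] [179.95  -0.33  14.99] F [ 0.3  0.1 -0.9] g 90.97697485403188
d [  26.2 -275.1  115.1] w [ 0.0006 -0.0057  0.1133] rows min 7.179575634642729 0.9077822790335072
```

Emit:
{"op": "jog_arm", "data": {
  "increments": [
    {"dx": 2,"dy": -25,"dz": 0,"wx": 0,"wy": 0,"wz": 0},
    {"dx": 5,"dy": -55,"dz": 0,"wx": 0,"wy": 0,"wz": 0.02},
    {"dx": 8,"dy": -85,"dz": 0,"wx": 0,"wy": 0,"wz": 0.04},
    {"dx": 11,"dy": -115,"dz": 10,"wx": 0,"wy": 0,"wz": 0.06},
    {"dx": 14,"dy": -145,"dz": 25,"wx": 0,"wy": 0,"wz": 0.08},
    {"dx": 17,"dy": -175,"dz": 40,"wx": 0,"wy": 0,"wz": 0.1},
    {"dx": 20,"dy": -205,"dz": 55,"wx": 0,"wy": 0,"wz": 0.1133},
    {"dx": 23,"dy": -235,"dz": 70,"wx": 0,"wy": 0,"wz": 0.1133},
    {"dx": 25,"dy": -258,"dz": 90,"wx": 0,"wy": 0,"wz": 0.1133},
    {"dx": 26.5,"dy": -275,"dz": 110,"wx": 0,"wy": 0,"wz": 0.1133},
    {"dx": 26.5,"dy": -275,"dz": 115,"wx": 0,"wy": 0,"wz": 0.1133},
    {"dx": 26.5,"dy": -275,"dz": 115,"wx": 0,"wy": 0,"wz": 0.1133}
  ]
}}

```text
clock: 19.73
tcp_pos: [392.9, 333.0, 94.9]
ee_rot: [179.8, 0.3, 8.6]
force: [-0.1, -1.1, 0.9]
grip_width: 91.2
```

```bash
python3 t2.py 10 side; python3 -c "
from h import *
mv(396.6,334.4,22,8.5)"
```

```text
19.7333 [392.9 333.   94.9] [179.77   0.34   8.61] F [-0.1 -1.1  0.9] g 91.21187169611267
283 329
19.7833 [393.9 333.   96.4] [179.85   0.2    8.54] F [ 0.6 -0.2  0.8] g 91.2895960512221
d [ 3.1 -1.1 74.4] w [0.0026 0.0035 0.0007] rows min 1.7852810765024516 0.0350162618984715
```

View pics/side10z.png

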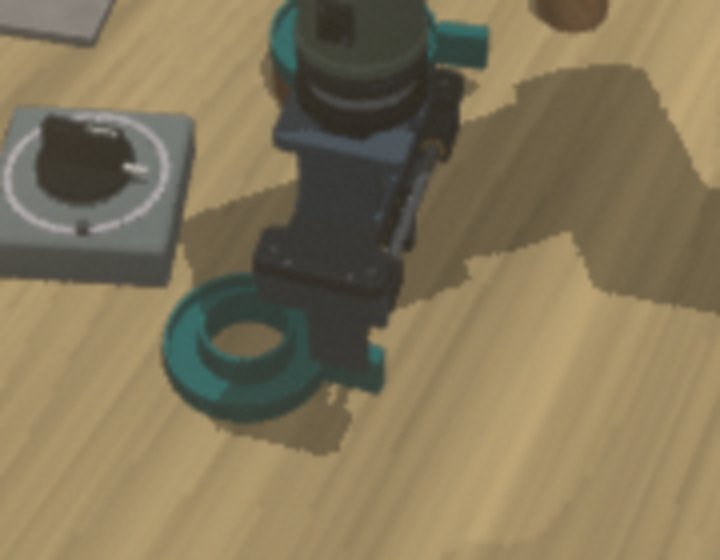

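Emit:
{"op": "jog_arm", "data": {
  "increments": [
    {"dx": 0,"dy": 0,"dz": 0,"wx": 0,"wy": 0,"wz": 0},
    {"dx": 0,"dy": 0,"dz": 0,"wx": 0,"wy": 0,"wz": 0},
    {"dx": 0,"dy": 0,"dz": 0,"wx": 0,"wy": 0,"wz": 0}
  ]
}}

```text
clock: 20.03
tcp_pos: [395.6, 333.6, 98.9]
ee_rot: [-180.0, -0.1, 8.4]
force: [-0.3, -0.3, -0.0]
grip_width: 91.3
```

```bash
python3 -c "
from h import *
mv(396.6,334.4,22,8.5)"
```

```text
20.0333 [395.6 333.6  98.9] [-1.7995e+02 -1.0000e-01  8.4300e+00] F [-0.3 -0.3 -0. ] g 91.34546444529182
d [ 0.9 -0.6 76.9] w [-0.0008 -0.0017 -0.0012] rows min 1.8448466016221625 0.017919423668106588
```

Emit:
{"op": "jog_arm", "data": {
  "increments": [
    {"dx": 0.9,"dy": -0.5,"dz": 20,"wx": 0,"wy": 0,"wz": 0},
    {"dx": 0.9,"dy": -0.5,"dz": 45,"wx": 0,"wy": 0,"wz": 0},
    {"dx": 0.9,"dy": -0.5,"dz": 62,"wx": 0,"wy": 0,"wz": 0},
    {"dx": 0.9,"dy": -0.5,"dz": 72,"wx": 0,"wy": 0,"wz": 0},
    {"dx": 0.9,"dy": -0.5,"dz": 76.5,"wx": 0,"wy": 0,"wz": 0},
    {"dx": 0.9,"dy": -0.5,"dz": 76.5,"wx": 0,"wy": 0,"wz": 0},
    {"dx": 0.9,"dy": -0.5,"dz": 76.5,"wx": 0,"wy": 0,"wz": 0}
  ]
}}

```text
clock: 20.62
tcp_pos: [396.4, 335.0, 22.2]
ee_rot: [-180.0, -0.1, 8.5]
force: [0.5, -0.3, 0.7]
grip_width: 91.1
```

Emit:
{"op": "jog_arm", "data": {
  "increments": [
    {"dx": 0,"dy": 0,"dz": 0,"wx": 0,"wy": 0,"wz": 0},
    {"dx": 0,"dy": 0,"dz": 0,"wx": 0,"wy": 0,"wz": 0},
    {"dx": 0,"dy": 0,"dz": 0,"wx": 0,"wy": 0,"wz": 0},
    {"dx": 0,"dy": 0,"dz": 0,"wx": 0,"wy": 0,"wz": 0},
    {"dx": 0,"dy": 0,"dz": 0,"wx": 0,"wy": 0,"wz": 0},
    {"dx": 0,"dy": 0,"dz": 0,"wx": 0,"wy": 0,"wz": 0},
    {"dx": 0,"dy": 0,"dz": 0,"wx": 0,"wy": 0,"wz": 0},
    {"dx": 0,"dy": 0,"dz": 0,"wx": 0,"wy": 0,"wz": 0},
    {"dx": 0,"dy": 0,"dz": 0,"wx": 0,"wy": 0,"wz": 0},
    {"dx": 0,"dy": 0,"dz": 0,"wx": 0,"wy": 0,"wz": 0},
    {"dx": 0,"dy": 0,"dz": 0,"wx": 0,"wy": 0,"wz": 0},
    {"dx": 0,"dy": 0,"dz": 0,"wx": 0,"wy": 0,"wz": 0}
  ],
  "grip": 0,
  "newtons": 40
}}

```text
clock: 21.62
tcp_pos: [395.7, 334.7, 21.4]
ee_rot: [180.0, 0.0, 8.5]
force: [0.4, -1.1, 0.3]
grip_width: 14.3
```

Emit:
{"op": "jog_arm", "data": {
  "increments": [
    {"dx": 0,"dy": 0,"dz": 0,"wx": 0,"wy": 0,"wz": 0},
    {"dx": 0,"dy": 0,"dz": 0,"wx": 0,"wy": 0,"wz": 0},
    {"dx": 0,"dy": 0,"dz": 0,"wx": 0,"wy": 0,"wz": 0},
    {"dx": 0,"dy": 0,"dz": -4,"wx": 0,"wy": 0,"wz": 0},
    {"dx": 0,"dy": 0,"dz": -12,"wx": 0,"wy": 0,"wz": 0},
    {"dx": 0,"dy": 0,"dz": -25,"wx": 0,"wy": 0,"wz": 0},
    {"dx": 0,"dy": 0,"dz": -45,"wx": 0,"wy": 0,"wz": 0},
    {"dx": 0,"dy": 0,"dz": -70,"wx": 0,"wy": 0,"wz": 0},
    {"dx": 0,"dy": 0,"dz": -95,"wx": 0,"wy": 0,"wz": 0},
    {"dx": 0,"dy": 0,"dz": -120,"wx": 0,"wy": 0,"wz": 0},
    {"dx": 0,"dy": 0,"dz": -145,"wx": 0,"wy": 0,"wz": 0},
    {"dx": 0,"dy": 0,"dz": -170,"wx": 0,"wy": 0,"wz": 0}
  ]
}}

```text
clock: 22.62
tcp_pos: [395.3, 334.5, 193.3]
ee_rot: [-180.0, -0.0, 8.5]
force: [-0.0, -0.5, -1.6]
grip_width: 14.2
```

Emit:
{"op": "jog_arm", "data": {
  "increments": [
    {"dx": 0,"dy": 0,"dz": -20,"wx": 0,"wy": 0,"wz": 0},
    {"dx": 0,"dy": 0,"dz": -38,"wx": 0,"wy": 0,"wz": 0},
    {"dx": 0,"dy": 0,"dz": -48,"wx": 0,"wy": 0,"wz": 0},
    {"dx": 0,"dy": 0,"dz": -50,"wx": 0,"wy": 0,"wz": 0},
    {"dx": 0,"dy": 0,"dz": -50,"wx": 0,"wy": 0,"wz": 0},
    {"dx": 0,"dy": 0,"dz": -50,"wx": 0,"wy": 0,"wz": 0}
  ]
}}

```text
clock: 23.12
tcp_pos: [395.1, 334.3, 240.3]
ee_rot: [179.9, 0.1, 8.5]
force: [-0.7, -1.2, -1.6]
grip_width: 13.9
```

```bash
python3 t2.py 11 side; python3 t4.py middle 74.5 218; python3 -c "
from h import *
mv(447,67.4,243,12)"
```

```text
23.1167 [395.1 334.3 240.3] [1.7993e+02 1.2000e-01 8.5000e+00] F [-0.7 -1.2 -1.6] g 13.900636229764627
282 285
23.1667 [395.1 334.2 240. ] [1.7991e+02 1.4000e-01 8.5000e+00] F [-0.7  0.6 -1.9] g 13.75639553165832
middle ('side',) [470.9 342.9] yaw deg 25.6 err 0.922
middle ('top',) [468.9 346.9] yaw deg 70.6 err 0.883
middle ('side', 'top') [469.2 346.2] yaw deg 120.4 err 1.691
('side',) in tool: fwd 76.3 left -2.7
('top',) in tool: fwd 74.9 left 1.6
('side', 'top') in tool: fwd 75.1 left 0.9
23.2667 [395.2 334.4 240.1] [1.7992e+02 1.4000e-01 8.5000e+00] F [ 0.  -0.1  0.2] g 13.382046972875477
d [ 11.7 271.7  -2.5] w [ 0.0014  0.0025 -0.061 ] rows min 6.5216688813957 0.48869577363372096
```

View pics/side11z.png

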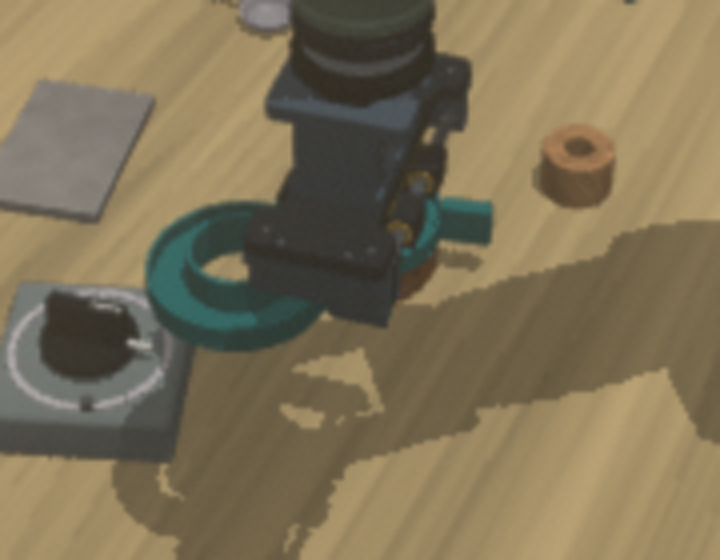

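Emit:
{"op": "jog_arm", "data": {
  "increments": [
    {"dx": 0,"dy": 10,"dz": 0,"wx": 0,"wy": 0,"wz": 0},
    {"dx": 1,"dy": 28,"dz": 0,"wx": 0,"wy": 0,"wz": -0.01},
    {"dx": 2,"dy": 54,"dz": -2,"wx": 0,"wy": 0,"wz": -0.02},
    {"dx": 3,"dy": 82,"dz": -2,"wx": 0,"wy": 0,"wz": -0.03},
    {"dx": 4,"dy": 110,"dz": -2,"wx": 0,"wy": 0,"wz": -0.04},
    {"dx": 6,"dy": 138,"dz": -2,"wx": 0,"wy": 0,"wz": -0.05},
    {"dx": 7,"dy": 166,"dz": -2,"wx": 0,"wy": 0,"wz": -0.061},
    {"dx": 8,"dy": 194,"dz": -2,"wx": 0,"wy": 0,"wz": -0.061},
    {"dx": 9,"dy": 220,"dz": -2,"wx": 0,"wy": 0,"wz": -0.061},
    {"dx": 10,"dy": 244,"dz": -2,"wx": 0,"wy": 0,"wz": -0.061},
    {"dx": 11,"dy": 262,"dz": -2,"wx": 0,"wy": 0,"wz": -0.061},
    {"dx": 11.4,"dy": 271.7,"dz": -2,"wx": 0,"wy": 0,"wz": -0.061}
  ]
}}

```text
clock: 24.27
tcp_pos: [446.9, 65.2, 243.0]
ee_rot: [179.9, 0.1, 11.9]
force: [0.7, 0.5, -0.7]
grip_width: 13.7
```

Emit:
{"op": "jog_arm", "data": {
  "increments": [
    {"dx": 0,"dy": 0,"dz": 0,"wx": 0,"wy": 0,"wz": 0},
    {"dx": 0,"dy": 0,"dz": 0,"wx": 0,"wy": 0,"wz": 0},
    {"dx": 0,"dy": 0,"dz": 0,"wx": 0,"wy": 0,"wz": 0},
    {"dx": 0,"dy": 0,"dz": 0,"wx": 0,"wy": 0,"wz": 0}
  ]
}}

```text
clock: 24.6
tcp_pos: [447.0, 68.6, 243.3]
ee_rot: [-180.0, 0.0, 12.1]
force: [-0.1, -0.1, -0.8]
grip_width: 13.9
```

```bash
python3 t2.py 12 side;  python3 t4.py middle 75 220; python3 -c "
from h import *
mv(446.7,67.3,243,12)"
```

```text
24.6 [447.   68.6 243.3] [-1.7998e+02  1.0000e-02  1.2070e+01] F [-0.1 -0.1 -0.8] g 13.9240407900407
307 216
24.65 [447.   68.6 243.4] [-1.7999e+02  1.0000e-02  1.2080e+01] F [ 0.7  0.6 -2.4] g 14.010943941129028
middle ('side',) [524.9  77.3] yaw deg 22.2 err 1.132
middle ('top',) [519.5  85.1] yaw deg 30.2 err 1.602
middle ('side', 'top') [520.   84.6] yaw deg 31.9 err 2.781
('side',) in tool: fwd 78.0 left -7.8
('top',) in tool: fwd 74.4 left 0.9
('side', 'top') in tool: fwd 74.7 left 0.4
24.75 [447.1  68.4 243.4] [-180.      0.     12.07] F [-0.2  0.1 -1.1] g 13.877716888881794
d [-0.6  1.   0.4] w [-0.      0.0001  0.0013] rows min 0.030262821909985728 0.01023615319470447
```

View pics/side12z.png

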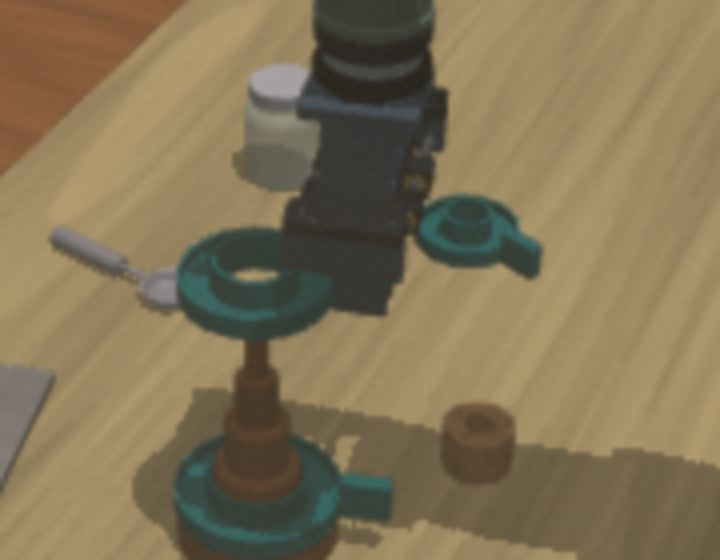

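Emit:
{"op": "jog_arm", "data": {
  "increments": [
    {"dx": -0.3,"dy": 1,"dz": 8,"wx": 0,"wy": 0,"wz": 0},
    {"dx": -0.3,"dy": 1,"dz": 22,"wx": 0,"wy": 0,"wz": 0},
    {"dx": -0.3,"dy": 1,"dz": 38,"wx": 0,"wy": 0,"wz": 0},
    {"dx": -0.3,"dy": 1,"dz": 54,"wx": 0,"wy": 0,"wz": 0},
    {"dx": -0.3,"dy": 1,"dz": 70,"wx": 0,"wy": 0,"wz": 0},
    {"dx": -0.3,"dy": 1,"dz": 85,"wx": 0,"wy": 0,"wz": 0},
    {"dx": -0.3,"dy": 1,"dz": 96,"wx": 0,"wy": 0,"wz": 0},
    {"dx": -0.3,"dy": 1,"dz": 103,"wx": 0,"wy": 0,"wz": 0},
    {"dx": -0.3,"dy": 1,"dz": 104,"wx": 0,"wy": 0,"wz": 0},
    {"dx": -0.3,"dy": 1,"dz": 104,"wx": 0,"wy": 0,"wz": 0},
    {"dx": -0.3,"dy": 1,"dz": 104,"wx": 0,"wy": 0,"wz": 0}
  ]
}}

```text
clock: 25.67
tcp_pos: [447.6, 66.8, 139.9]
ee_rot: [180.0, -0.1, 12.0]
force: [0.2, 0.0, -0.3]
grip_width: 13.8
```

```bash
python3 t2.py 13 side;  python3 -c "
from h import *
mv(446.7,67.3,91.4,12)"
```

```text
25.6667 [447.6  66.8 139.9] [ 1.7999e+02 -7.0000e-02  1.2010e+01] F [ 0.2  0.  -0.3] g 13.769685779616424
306 245
25.7167 [447.7  66.8 140.1] [ 1.7999e+02 -9.0000e-02  1.2010e+01] F [-0.7  0.6 -1.5] g 13.827934042911993
d [-1.  -0.7 48.7] w [ 0.0002 -0.0016  0.0001] rows min 1.1676251375958817 0.013372249579407655
```

View pics/side13z.png

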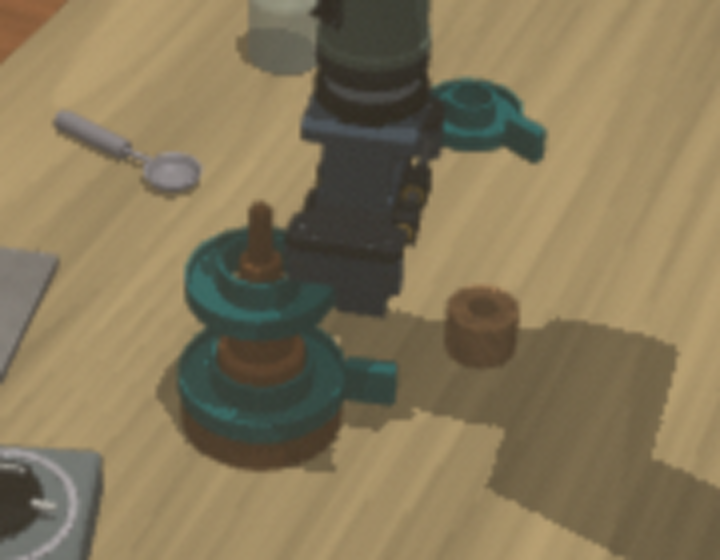

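Emit:
{"op": "jog_arm", "data": {
  "increments": [
    {"dx": -0.7,"dy": -0.5,"dz": 3,"wx": 0,"wy": 0,"wz": 0},
    {"dx": -0.7,"dy": -0.5,"dz": 7,"wx": 0,"wy": 0,"wz": 0},
    {"dx": -0.7,"dy": -0.5,"dz": 11,"wx": 0,"wy": 0,"wz": 0},
    {"dx": -0.7,"dy": -0.5,"dz": 15,"wx": 0,"wy": 0,"wz": 0},
    {"dx": -0.7,"dy": -0.5,"dz": 19,"wx": 0,"wy": 0,"wz": 0},
    {"dx": -0.7,"dy": -0.5,"dz": 22,"wx": 0,"wy": 0,"wz": 0},
    {"dx": -0.7,"dy": -0.5,"dz": 22,"wx": 0,"wy": 0,"wz": 0}
  ]
}}

```text
clock: 26.3
tcp_pos: [445.8, 67.0, 116.6]
ee_rot: [-180.0, 0.1, 12.0]
force: [0.1, 0.2, -1.6]
grip_width: 14.0
```

Emit:
{"op": "jog_arm", "data": {
  "increments": [
    {"dx": 0,"dy": 0,"dz": 5,"wx": 0,"wy": 0,"wz": 0},
    {"dx": 0,"dy": 0,"dz": 10,"wx": 0,"wy": 0,"wz": 0},
    {"dx": 0,"dy": 0,"dz": 15,"wx": 0,"wy": 0,"wz": 0},
    {"dx": 0,"dy": 0,"dz": 20,"wx": 0,"wy": 0,"wz": 0},
    {"dx": 0,"dy": 0,"dz": 24,"wx": 0,"wy": 0,"wz": 0},
    {"dx": 0,"dy": 0,"dz": 26,"wx": 0,"wy": 0,"wz": 0},
    {"dx": 0,"dy": 0,"dz": 26,"wx": 0,"wy": 0,"wz": 0},
    {"dx": 0,"dy": 0,"dz": 26,"wx": 0,"wy": 0,"wz": 0},
    {"dx": 0,"dy": 0,"dz": 26,"wx": 0,"wy": 0,"wz": 0}
  ]
}}

```text
clock: 27.05
tcp_pos: [446.4, 67.1, 91.4]
ee_rot: [180.0, -0.0, 12.0]
force: [0.3, 0.5, -1.4]
grip_width: 13.8
```

Emit:
{"op": "jog_arm", "data": {
  "increments": [
    {"dx": 0,"dy": 0,"dz": 0,"wx": 0,"wy": 0,"wz": 0},
    {"dx": 0,"dy": 0,"dz": 0,"wx": 0,"wy": 0,"wz": 0},
    {"dx": 0,"dy": 0,"dz": 0,"wx": 0,"wy": 0,"wz": 0},
    {"dx": 0,"dy": 0,"dz": 0,"wx": 0,"wy": 0,"wz": 0},
    {"dx": 0,"dy": 0,"dz": 0,"wx": 0,"wy": 0,"wz": 0},
    {"dx": 0,"dy": 0,"dz": -10,"wx": 0,"wy": 0,"wz": 0},
    {"dx": 0,"dy": 0,"dz": -30,"wx": 0,"wy": 0,"wz": 0},
    {"dx": 0,"dy": 0,"dz": -60,"wx": 0,"wy": 0,"wz": 0},
    {"dx": 0,"dy": 0,"dz": -90,"wx": 0,"wy": 0,"wz": 0},
    {"dx": 0,"dy": 0,"dz": -120,"wx": 0,"wy": 0,"wz": 0},
    {"dx": 0,"dy": 0,"dz": -140,"wx": 0,"wy": 0,"wz": 0},
    {"dx": 0,"dy": 0,"dz": -140,"wx": 0,"wy": 0,"wz": 0}
  ],
  "grip": 1
}}

```text
clock: 28.05
tcp_pos: [448.9, 67.4, 235.9]
ee_rot: [179.9, -0.6, 12.0]
force: [0.5, -0.1, 0.6]
grip_width: 90.2
```

```bash
python3 t2.py 14 side top; python3 -c "
from fit import *
ims={c:np.load('pics/im_%s.npy'%c) for c in('side','top')}
obs={c:teal(ims[c]) for c in ims}
r=fit('small',obs,(516,-342.5,np.radians(-24)),('top',))[('top',)]
fit('small',obs,(516,-342.5,np.radians(-24)),('side',))
mv(r[0]-66.5*np.cos(r[2]),r[1]-66.5*np.sin(r[2]),150,np.degrees(r[2])); print(r[0]-66.5*np.cos(r[2]),r[1]-66.5*np.sin(r[2]))"
```

```text
28.05 [448.9  67.4 235.9] [179.95  -0.56  12.  ] F [ 0.5 -0.1  0.6] g 90.17708752068114
307 218
253 254
small ('top',) [ 515.9 -341.7] yaw deg -22.1 err 0.158
small ('side',) [ 517.7 -348.1] yaw deg -29.3 err 0.385
28.15 [446.4  67.1 231.8] [ 1.7999e+02 -8.0000e-02  1.2000e+01] F [ 0.2  0.4 -0.1] g 91.04359829271954
d [-72.1 377.   81.8] w [-2.000e-04 -1.400e-03  5.958e-01] rows min 9.4102259082652 4.768096349896026
454.31746279789473 -316.630066506591
```

View pics/side14z.png

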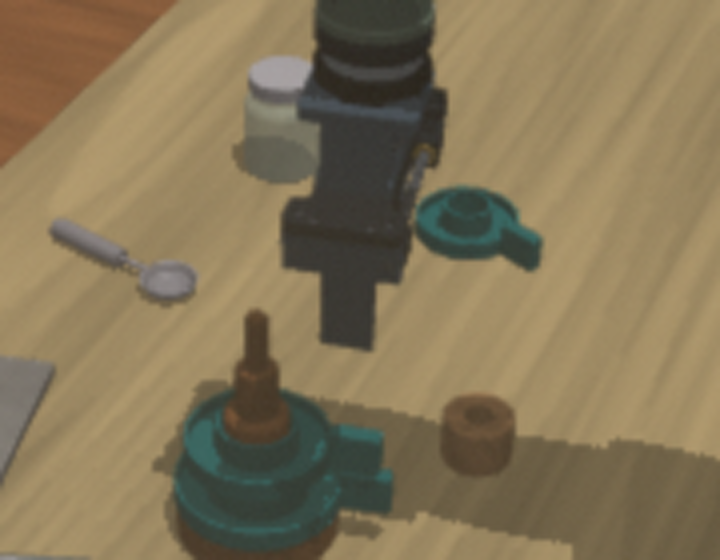

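View pics/top14.png

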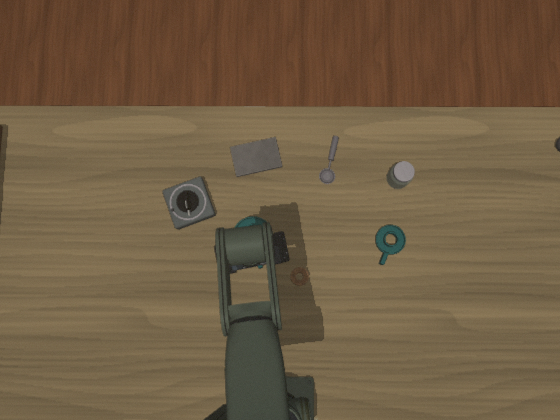

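Emit:
{"op": "jog_arm", "data": {
  "increments": [
    {"dx": -5,"dy": 25,"dz": 0,"wx": 0,"wy": 0,"wz": 0.05},
    {"dx": -12,"dy": 60,"dz": 0,"wx": 0,"wy": 0,"wz": 0.1},
    {"dx": -19,"dy": 95,"dz": 0,"wx": 0,"wy": 0,"wz": 0.16},
    {"dx": -26,"dy": 130,"dz": 0,"wx": 0,"wy": 0,"wz": 0.22},
    {"dx": -32,"dy": 165,"dz": 0,"wx": 0,"wy": 0,"wz": 0.28},
    {"dx": -38,"dy": 200,"dz": 0,"wx": 0,"wy": 0,"wz": 0.34},
    {"dx": -45,"dy": 235,"dz": 10,"wx": 0,"wy": 0,"wz": 0.4},
    {"dx": -52,"dy": 270,"dz": 22,"wx": 0,"wy": 0,"wz": 0.46},
    {"dx": -58,"dy": 305,"dz": 36,"wx": 0,"wy": 0,"wz": 0.52},
    {"dx": -65,"dy": 335,"dz": 50,"wx": 0,"wy": 0,"wz": 0.57},
    {"dx": -70,"dy": 360,"dz": 66,"wx": 0,"wy": 0,"wz": 0.5958},
    {"dx": -72,"dy": 377,"dz": 82,"wx": 0,"wy": 0,"wz": 0.5958}
  ]
}}

```text
clock: 29.15
tcp_pos: [452.9, -318.7, 146.7]
ee_rot: [-180.0, 0.2, -22.3]
force: [0.4, 0.5, 1.0]
grip_width: 90.8
```

Emit:
{"op": "jog_arm", "data": {
  "increments": [
    {"dx": 0,"dy": 0,"dz": 20,"wx": 0,"wy": 0,"wz": 0},
    {"dx": 0,"dy": 0,"dz": 40,"wx": 0,"wy": 0,"wz": 0},
    {"dx": 0,"dy": 0,"dz": 60,"wx": 0,"wy": 0,"wz": 0},
    {"dx": 0,"dy": 0,"dz": 70,"wx": 0,"wy": 0,"wz": 0},
    {"dx": 0,"dy": 0,"dz": 70,"wx": 0,"wy": 0,"wz": 0},
    {"dx": 0,"dy": 0,"dz": 70,"wx": 0,"wy": 0,"wz": 0},
    {"dx": 0,"dy": 0,"dz": 70,"wx": 0,"wy": 0,"wz": 0}
  ]
}}

```text
clock: 29.73
tcp_pos: [454.8, -316.9, 80.1]
ee_rot: [180.0, -0.1, -22.1]
force: [0.7, -0.3, -0.3]
grip_width: 91.1
```

```bash
python3 t2.py 15 side; python3 -c "
from h import *
mv(454.3,-316.6,22,-22.5)"
```

```text
29.7333 [ 454.8 -316.9   80.1] [ 1.7998e+02 -7.0000e-02 -2.2130e+01] F [ 0.7 -0.3 -0.3] g 91.11907642574006
348 194
29.7833 [ 455.  -317.1   80.5] [ 1.7997e+02 -1.2000e-01 -2.2120e+01] F [ 0.3 -0.1  1.8] g 91.38350029618637
d [-0.9 -0.2 58.5] w [ 0.0006 -0.0021  0.0066] rows min 1.4024755582532167 0.05522358993972456
```

View pics/side15z.png

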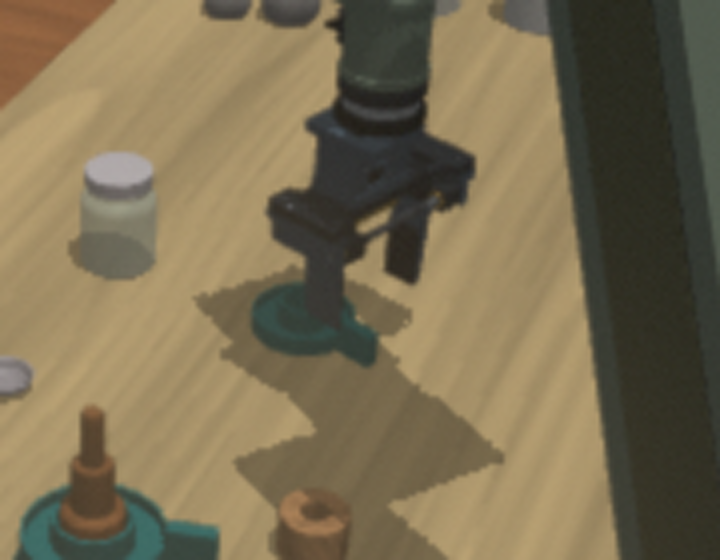

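Emit:
{"op": "jog_arm", "data": {
  "increments": [
    {"dx": -0.5,"dy": 0,"dz": 20,"wx": 0,"wy": 0,"wz": 0},
    {"dx": -0.5,"dy": 0,"dz": 40,"wx": 0,"wy": 0,"wz": 0},
    {"dx": -0.5,"dy": 0,"dz": 52,"wx": 0,"wy": 0,"wz": 0},
    {"dx": -0.5,"dy": 0,"dz": 58,"wx": 0,"wy": 0,"wz": 0},
    {"dx": -0.5,"dy": 0,"dz": 58,"wx": 0,"wy": 0,"wz": 0},
    {"dx": -0.5,"dy": 0,"dz": 58,"wx": 0,"wy": 0,"wz": 0}
  ]
}}

```text
clock: 30.28
tcp_pos: [454.4, -316.9, 22.3]
ee_rot: [180.0, -0.1, -22.1]
force: [-0.6, -0.2, 1.1]
grip_width: 91.1
```

Emit:
{"op": "jog_arm", "data": {
  "increments": [
    {"dx": 0,"dy": 0,"dz": 0,"wx": 0,"wy": 0,"wz": 0},
    {"dx": 0,"dy": 0,"dz": 0,"wx": 0,"wy": 0,"wz": 0},
    {"dx": 0,"dy": 0,"dz": 0,"wx": 0,"wy": 0,"wz": 0},
    {"dx": 0,"dy": 0,"dz": 0,"wx": 0,"wy": 0,"wz": 0},
    {"dx": 0,"dy": 0,"dz": 0,"wx": 0,"wy": 0,"wz": 0},
    {"dx": 0,"dy": 0,"dz": 0,"wx": 0,"wy": 0,"wz": 0},
    {"dx": 0,"dy": 0,"dz": 0,"wx": 0,"wy": 0,"wz": 0},
    {"dx": 0,"dy": 0,"dz": 0,"wx": 0,"wy": 0,"wz": 0},
    {"dx": 0,"dy": 0,"dz": 0,"wx": 0,"wy": 0,"wz": 0},
    {"dx": 0,"dy": 0,"dz": 0,"wx": 0,"wy": 0,"wz": 0},
    {"dx": 0,"dy": 0,"dz": 0,"wx": 0,"wy": 0,"wz": 0},
    {"dx": 0,"dy": 0,"dz": 0,"wx": 0,"wy": 0,"wz": 0}
  ],
  "grip": 0,
  "newtons": 40
}}

```text
clock: 31.28
tcp_pos: [453.8, -316.5, 21.4]
ee_rot: [180.0, 0.0, -22.1]
force: [-0.1, -0.0, -0.3]
grip_width: 14.0
```

Emit:
{"op": "jog_arm", "data": {
  "increments": [
    {"dx": 0,"dy": 0,"dz": 0,"wx": 0,"wy": 0,"wz": 0},
    {"dx": 0,"dy": 0,"dz": 0,"wx": 0,"wy": 0,"wz": 0},
    {"dx": 0,"dy": 0,"dz": 0,"wx": 0,"wy": 0,"wz": 0},
    {"dx": 0,"dy": 0,"dz": -4,"wx": 0,"wy": 0,"wz": 0},
    {"dx": 0,"dy": 0,"dz": -12,"wx": 0,"wy": 0,"wz": 0},
    {"dx": 0,"dy": 0,"dz": -25,"wx": 0,"wy": 0,"wz": 0},
    {"dx": 0,"dy": 0,"dz": -45,"wx": 0,"wy": 0,"wz": 0},
    {"dx": 0,"dy": 0,"dz": -70,"wx": 0,"wy": 0,"wz": 0},
    {"dx": 0,"dy": 0,"dz": -95,"wx": 0,"wy": 0,"wz": 0},
    {"dx": 0,"dy": 0,"dz": -120,"wx": 0,"wy": 0,"wz": 0},
    {"dx": 0,"dy": 0,"dz": -145,"wx": 0,"wy": 0,"wz": 0},
    {"dx": 0,"dy": 0,"dz": -170,"wx": 0,"wy": 0,"wz": 0}
  ]
}}

```text
clock: 32.28
tcp_pos: [453.4, -316.3, 193.4]
ee_rot: [180.0, -0.0, -22.1]
force: [0.4, 0.3, -0.8]
grip_width: 13.6
```

Emit:
{"op": "jog_arm", "data": {
  "increments": [
    {"dx": 0,"dy": 0,"dz": -20,"wx": 0,"wy": 0,"wz": 0},
    {"dx": 0,"dy": 0,"dz": -38,"wx": 0,"wy": 0,"wz": 0},
    {"dx": 0,"dy": 0,"dz": -48,"wx": 0,"wy": 0,"wz": 0},
    {"dx": 0,"dy": 0,"dz": -50,"wx": 0,"wy": 0,"wz": 0},
    {"dx": 0,"dy": 0,"dz": -50,"wx": 0,"wy": 0,"wz": 0},
    {"dx": 0,"dy": 0,"dz": -50,"wx": 0,"wy": 0,"wz": 0}
  ]
}}

```text
clock: 32.78
tcp_pos: [453.2, -316.1, 240.4]
ee_rot: [-180.0, 0.1, -22.1]
force: [-0.1, 0.2, -0.7]
grip_width: 14.0
```

```bash
python3 t2.py 16 side; python3 t4.py small 66.5 218; python3 -c "
from h import *
mv(520.3-66.5*np.cos(.2),82.9-66.5*np.sin(.2),243,np.degrees(.2))"
```

```text
32.7833 [ 453.2 -316.1  240.4] [-1.7997e+02  1.2000e-01 -2.2140e+01] F [-0.1  0.2 -0.7] g 13.965552313448283
352 153
32.8333 [ 453.1 -316.   240.1] [-1.7996e+02  1.6000e-01 -2.2140e+01] F [-0.6 -0.5 -1.4] g 13.682991498564514
small ('side',) [ 514.5 -348.8] yaw deg -26.8 err 0.842
small ('top',) [ 514.7 -339.4] yaw deg -61.4 err 3.225
small ('side', 'top') [ 515. -341.] yaw deg -25.2 err 4.25
('side',) in tool: fwd 69.2 left -7.2
('top',) in tool: fwd 65.8 left 1.5
('side', 'top') in tool: fwd 66.8 left 0.2
32.9333 [ 453.3 -316.1  240.1] [-1.7997e+02  1.5000e-01 -2.2140e+01] F [ 0.3 -0.5 -0.9] g 13.65569562474928
d [-143.7 -358.1   -2.3] w [-0.0013  0.0024 -0.5863] rows min 9.25263387113452 4.691998259283537
```

View pics/side16z.png

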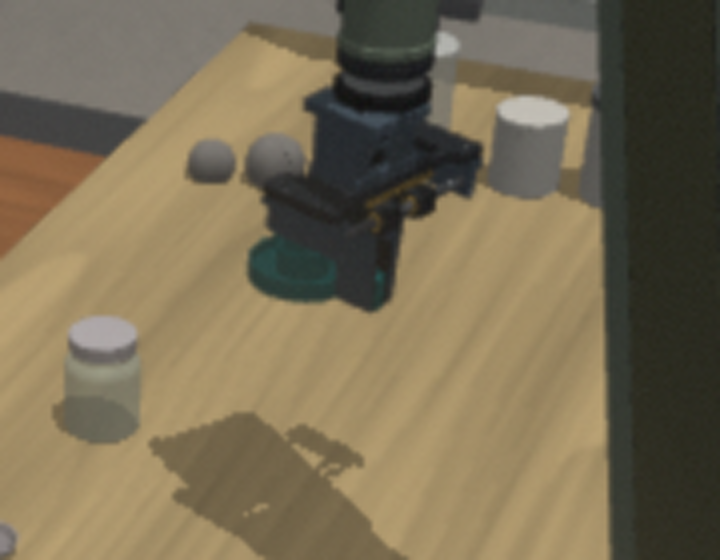

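Emit:
{"op": "jog_arm", "data": {
  "increments": [
    {"dx": -6,"dy": -15,"dz": -2,"wx": 0,"wy": 0,"wz": -0.03},
    {"dx": -18,"dy": -45,"dz": -2,"wx": 0,"wy": 0,"wz": -0.08},
    {"dx": -30,"dy": -75,"dz": -2,"wx": 0,"wy": 0,"wz": -0.14},
    {"dx": -43,"dy": -107,"dz": -2,"wx": 0,"wy": 0,"wz": -0.2},
    {"dx": -56,"dy": -139,"dz": -2,"wx": 0,"wy": 0,"wz": -0.26},
    {"dx": -69,"dy": -171,"dz": -2,"wx": 0,"wy": 0,"wz": -0.32},
    {"dx": -82,"dy": -203,"dz": -2,"wx": 0,"wy": 0,"wz": -0.38},
    {"dx": -95,"dy": -235,"dz": -2,"wx": 0,"wy": 0,"wz": -0.44},
    {"dx": -108,"dy": -267,"dz": -2,"wx": 0,"wy": 0,"wz": -0.5},
    {"dx": -120,"dy": -298,"dz": -2,"wx": 0,"wy": 0,"wz": -0.55},
    {"dx": -131,"dy": -326,"dz": -2,"wx": 0,"wy": 0,"wz": -0.5863},
    {"dx": -139,"dy": -346,"dz": -2,"wx": 0,"wy": 0,"wz": -0.5863}
  ]
}}

```text
clock: 33.93
tcp_pos: [454.3, 59.4, 243.2]
ee_rot: [-179.9, 0.0, 11.7]
force: [0.1, 0.2, -2.1]
grip_width: 14.0
```

```bash
python3 -c "
from h import *
mv(520.3-66.9*np.cos(.2),82.9-66.9*np.sin(.2),243,np.degrees(.2))"
```

```text
33.9333 [454.3  59.4 243.2] [-1.7993e+02  4.0000e-02  1.1690e+01] F [ 0.1  0.2 -2.1] g 13.974820620734013
d [ 2.5 -9.9  0.2] w [-0.0013  0.0007  0.004 ] rows min 0.24511715796477776 0.033744505053679034
```

Emit:
{"op": "jog_arm", "data": {
  "increments": [
    {"dx": 0,"dy": -9,"dz": 0,"wx": 0,"wy": 0,"wz": 0},
    {"dx": 0,"dy": -9,"dz": 0,"wx": 0,"wy": 0,"wz": 0},
    {"dx": 0,"dy": -9,"dz": 0,"wx": 0,"wy": 0,"wz": 0},
    {"dx": 0,"dy": -9,"dz": 0,"wx": 0,"wy": 0,"wz": 0},
    {"dx": 0,"dy": -9,"dz": 0,"wx": 0,"wy": 0,"wz": 0},
    {"dx": 0,"dy": -9,"dz": 0,"wx": 0,"wy": 0,"wz": 0}
  ]
}}

```text
clock: 34.43
tcp_pos: [453.7, 64.2, 243.4]
ee_rot: [180.0, 0.0, 11.4]
force: [-0.5, -0.1, -1.0]
grip_width: 14.0
```

```bash
python3 t2.py 17 side;python3 t4.py small 67 220; python3 -c "
from h import *
mv(520.3-66.9*np.cos(.2),82.9-66.9*np.sin(.2),243,np.degrees(.2))"
```

```text
34.4333 [453.7  64.2 243.4] [1.7998e+02 1.0000e-02 1.1360e+01] F [-0.5 -0.1 -1. ] g 13.995828344367773
306 214
34.4833 [453.7  64.3 243.4] [179.99   0.    11.36] F [-0.3  0.3 -0.8] g 13.707246358594118
small ('side',) [524.3  91.6] yaw deg 5.6 err 1.521
small ('top',) [520.8  80. ] yaw deg 29.2 err 3.136
small ('side', 'top') [519.4  79.4] yaw deg 27.5 err 4.692
('side',) in tool: fwd 74.5 left 12.9
('top',) in tool: fwd 68.9 left 2.2
('side', 'top') in tool: fwd 67.4 left 1.8
34.5833 [453.7  64.6 243.4] [179.99   0.    11.39] F [ 0.1 -0.2 -2. ] g 14.204091564494599
d [ 2.  -4.7  0.4] w [ 0.0002  0.     -0.0013] rows min 0.12385363054389442 0.01029412211649847
```

View pics/side17z.png

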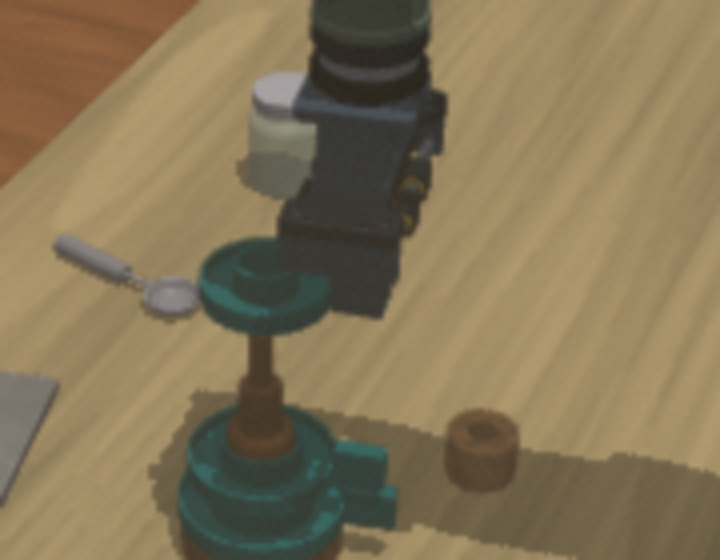

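Emit:
{"op": "jog_arm", "data": {
  "increments": [
    {"dx": 1,"dy": -2.5,"dz": 0,"wx": 0,"wy": 0,"wz": 0},
    {"dx": 2,"dy": -4.7,"dz": 0,"wx": 0,"wy": 0,"wz": 0},
    {"dx": 2,"dy": -4.7,"dz": 0,"wx": 0,"wy": 0,"wz": 0},
    {"dx": 2,"dy": -4.7,"dz": 0,"wx": 0,"wy": 0,"wz": 0},
    {"dx": 2,"dy": -4.7,"dz": 0,"wx": 0,"wy": 0,"wz": 0},
    {"dx": 2,"dy": -4.7,"dz": 0,"wx": 0,"wy": 0,"wz": 0},
    {"dx": 2,"dy": -4.7,"dz": 0,"wx": 0,"wy": 0,"wz": 0}
  ]
}}

```text
clock: 35.17
tcp_pos: [454.7, 70.2, 243.4]
ee_rot: [180.0, 0.0, 11.5]
force: [-0.3, 0.2, -1.7]
grip_width: 13.7
```

```bash
python3 -c "
from h import *
mv(520.3-66.9*np.cos(.2),82.9-66.9*np.sin(.2),179.4,np.degrees(.2))"
```

```text
35.1667 [454.7  70.2 243.4] [179.99   0.    11.46] F [-0.3  0.2 -1.7] g 13.6773635267176
d [-0.   0.6 64. ] w [ 0.0001  0.     -0.    ] rows min 1.5352498717994012 0.0008899590583234437
```

Emit:
{"op": "jog_arm", "data": {
  "increments": [
    {"dx": 0,"dy": 0.5,"dz": 8,"wx": 0,"wy": 0,"wz": 0},
    {"dx": 0,"dy": 0.5,"dz": 20,"wx": 0,"wy": 0,"wz": 0},
    {"dx": 0,"dy": 0.5,"dz": 34,"wx": 0,"wy": 0,"wz": 0},
    {"dx": 0,"dy": 0.5,"dz": 48,"wx": 0,"wy": 0,"wz": 0},
    {"dx": 0,"dy": 0.5,"dz": 58,"wx": 0,"wy": 0,"wz": 0},
    {"dx": 0,"dy": 0.5,"dz": 64,"wx": 0,"wy": 0,"wz": 0},
    {"dx": 0,"dy": 0.5,"dz": 64,"wx": 0,"wy": 0,"wz": 0},
    {"dx": 0,"dy": 0.5,"dz": 64,"wx": 0,"wy": 0,"wz": 0},
    {"dx": 0,"dy": 0.5,"dz": 64,"wx": 0,"wy": 0,"wz": 0}
  ]
}}

```text
clock: 35.92
tcp_pos: [455.3, 69.7, 179.9]
ee_rot: [180.0, -0.1, 11.5]
force: [0.1, 0.6, -0.9]
grip_width: 13.8
```

```bash
python3 t2.py 18 side;python3 -c "
from h import *
mv(520.3-66.9*np.cos(.2),82.9-66.9*np.sin(.2),131.4,np.degrees(.2))"
```

```text
35.9167 [455.3  69.7 179.9] [ 1.7999e+02 -7.0000e-02  1.1450e+01] F [ 0.1  0.6 -0.9] g 13.77425564797174
304 234
35.9667 [455.3  69.7 180.1] [ 1.7999e+02 -9.0000e-02  1.1450e+01] F [ 0.3  0.4 -1.1] g 14.18320900160274
d [-0.7  0.  48.7] w [ 0.0002 -0.0015 -0.0001] rows min 1.1673824504500498 0.012499107363198632
```

View pics/side18z.png

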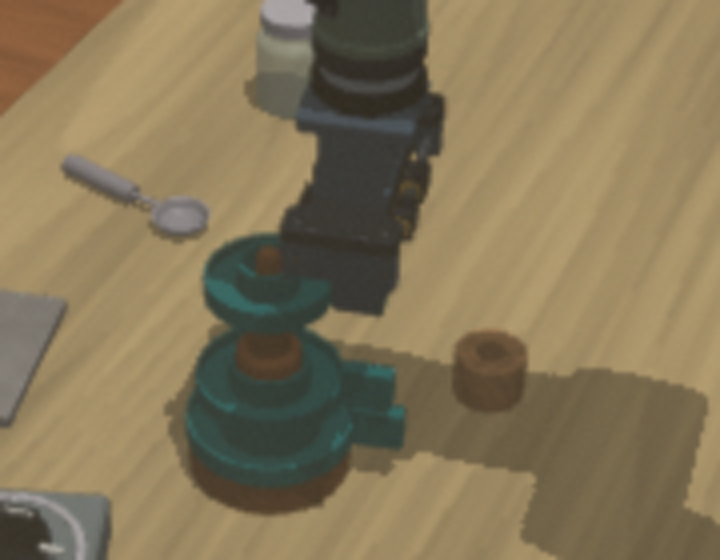

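Pin passes through the hole, well centred. Continue slowly.

Emit:
{"op": "jog_arm", "data": {
  "increments": [
    {"dx": -0.4,"dy": 0,"dz": 3,"wx": 0,"wy": 0,"wz": 0},
    {"dx": -0.4,"dy": 0,"dz": 7,"wx": 0,"wy": 0,"wz": 0},
    {"dx": -0.4,"dy": 0,"dz": 11,"wx": 0,"wy": 0,"wz": 0},
    {"dx": -0.4,"dy": 0,"dz": 15,"wx": 0,"wy": 0,"wz": 0},
    {"dx": -0.4,"dy": 0,"dz": 19,"wx": 0,"wy": 0,"wz": 0},
    {"dx": -0.4,"dy": 0,"dz": 22,"wx": 0,"wy": 0,"wz": 0},
    {"dx": -0.4,"dy": 0,"dz": 22,"wx": 0,"wy": 0,"wz": 0}
  ]
}}

```text
clock: 36.55
tcp_pos: [453.9, 69.6, 156.6]
ee_rot: [-180.0, 0.1, 11.5]
force: [-0.3, 0.5, -0.5]
grip_width: 13.5
```

Emit:
{"op": "jog_arm", "data": {
  "increments": [
    {"dx": 0,"dy": 0,"dz": 5,"wx": 0,"wy": 0,"wz": 0},
    {"dx": 0,"dy": 0,"dz": 10,"wx": 0,"wy": 0,"wz": 0},
    {"dx": 0,"dy": 0,"dz": 15,"wx": 0,"wy": 0,"wz": 0},
    {"dx": 0,"dy": 0,"dz": 20,"wx": 0,"wy": 0,"wz": 0},
    {"dx": 0,"dy": 0,"dz": 24,"wx": 0,"wy": 0,"wz": 0},
    {"dx": 0,"dy": 0,"dz": 26,"wx": 0,"wy": 0,"wz": 0},
    {"dx": 0,"dy": 0,"dz": 26,"wx": 0,"wy": 0,"wz": 0},
    {"dx": 0,"dy": 0,"dz": 26,"wx": 0,"wy": 0,"wz": 0},
    {"dx": 0,"dy": 0,"dz": 26,"wx": 0,"wy": 0,"wz": 0}
  ]
}}

```text
clock: 37.3
tcp_pos: [454.5, 69.6, 131.4]
ee_rot: [180.0, -0.0, 11.5]
force: [0.1, 0.4, -1.5]
grip_width: 13.8
```

Emit:
{"op": "jog_arm", "data": {
  "increments": [
    {"dx": 0,"dy": 0,"dz": 0,"wx": 0,"wy": 0,"wz": 0},
    {"dx": 0,"dy": 0,"dz": 0,"wx": 0,"wy": 0,"wz": 0},
    {"dx": 0,"dy": 0,"dz": 0,"wx": 0,"wy": 0,"wz": 0},
    {"dx": 0,"dy": 0,"dz": 0,"wx": 0,"wy": 0,"wz": 0},
    {"dx": 0,"dy": 0,"dz": 0,"wx": 0,"wy": 0,"wz": 0},
    {"dx": 0,"dy": 0,"dz": -10,"wx": 0,"wy": 0,"wz": 0},
    {"dx": 0,"dy": 0,"dz": -30,"wx": 0,"wy": 0,"wz": 0},
    {"dx": 0,"dy": 0,"dz": -60,"wx": 0,"wy": 0,"wz": 0},
    {"dx": -10,"dy": 30,"dz": -80,"wx": 0,"wy": 0,"wz": 0},
    {"dx": -20,"dy": 60,"dz": -80,"wx": 0,"wy": 0,"wz": 0},
    {"dx": -30,"dy": 90,"dz": -80,"wx": 0,"wy": 0,"wz": 0},
    {"dx": -30,"dy": 90,"dz": -80,"wx": 0,"wy": 0,"wz": 0}
  ],
  "grip": 1
}}

```text
clock: 38.3
tcp_pos: [442.3, -28.4, 212.0]
ee_rot: [179.8, -0.0, 11.2]
force: [-0.2, -0.1, -0.1]
grip_width: 90.3
```

```bash
python3 t2.py 19 side top; python3 - <<'E'
from h import *
for v in("side","top"):
    o=spotter.landmark_of("collar_mid",v);print(v,[(round(x["p"],2),np.round(x["pixel"],1),np.round(back(v,x["pixel"],z=20),1)) for x in o])
    P=cloud(v,np.load("pics/d_%s.npy"%v));m=(abs(P[...,2]-40)<4)&(np.hypot(P[...,0]-400,P[...,1]+60)<45);Q=P[m];print(len(Q),Q.mean(0),(Q.max(0)+Q.min(0))/2,np.ptp(Q,axis=0))
mv(400.5,-60,150,0)
E
```

```text
38.3 [442.3 -28.4 212. ] [ 1.7984e+02 -2.0000e-02  1.1230e+01] F [-0.2 -0.1 -0.1] g 90.27887380324692
322 207
289 257
side [(0.79, array([335.1, 256.9]), array([402. , -56.2,  20. ]))]
153 [399.08073872 -56.68648069  40.0283876 ] [399.66058995 -57.58610189  39.98723726] [53.01418891 57.0268639   7.67188399]
top [(0.56, array([297.7, 277.5]), array([396., -55.,  20.]))]
143 [401.75447568 -55.8394797   40.2687038 ] [399.98419625 -55.49719965  39.89440066] [53.87406818 48.21857008  7.78438867]
38.5 [442.9 -24.  211.3] [-179.98    0.     11.45] F [-1.1  0.5  0.5] g 90.92095455175405
d [-48.7  26.8  61.3] w [-4.000e-04  1.000e-04  1.999e-01] rows min 1.9845774281555817 1.5995379890487371
```

View pics/side19.png

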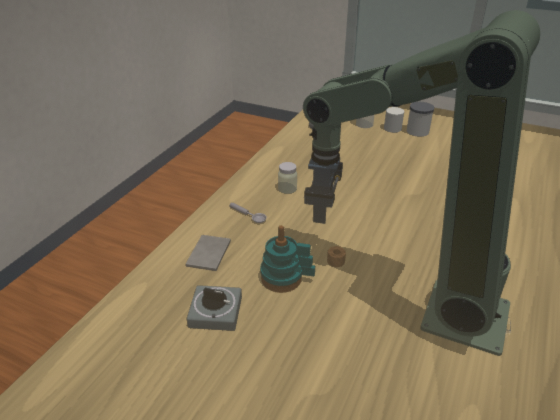

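View pics/top19.png

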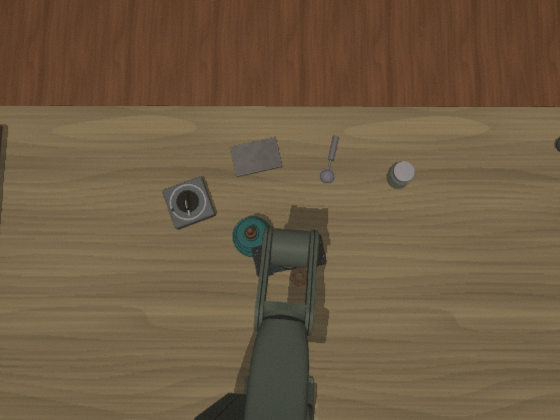

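Emit:
{"op": "jog_arm", "data": {
  "increments": [
    {"dx": -12,"dy": 7,"dz": 0,"wx": 0,"wy": 0,"wz": 0.05},
    {"dx": -25,"dy": 14,"dz": 0,"wx": 0,"wy": 0,"wz": 0.1},
    {"dx": -38,"dy": 21,"dz": 20,"wx": 0,"wy": 0,"wz": 0.16},
    {"dx": -48.7,"dy": 26.8,"dz": 40,"wx": 0,"wy": 0,"wz": 0.2},
    {"dx": -48.7,"dy": 26.8,"dz": 65,"wx": 0,"wy": 0,"wz": 0.2},
    {"dx": -48.7,"dy": 26.8,"dz": 90,"wx": 0,"wy": 0,"wz": 0.2},
    {"dx": -48.7,"dy": 26.8,"dz": 115,"wx": 0,"wy": 0,"wz": 0.2},
    {"dx": -48.7,"dy": 26.8,"dz": 120,"wx": 0,"wy": 0,"wz": 0.2},
    {"dx": -48.7,"dy": 26.8,"dz": 120,"wx": 0,"wy": 0,"wz": 0.2},
    {"dx": -48.7,"dy": 26.8,"dz": 120,"wx": 0,"wy": 0,"wz": 0.2},
    {"dx": -48.7,"dy": 26.8,"dz": 120,"wx": 0,"wy": 0,"wz": 0.2},
    {"dx": -48.7,"dy": 26.8,"dz": 120,"wx": 0,"wy": 0,"wz": 0.2}
  ]
}}

```text
clock: 39.5
tcp_pos: [401.7, -60.5, 92.7]
ee_rot: [180.0, -0.2, 0.0]
force: [0.7, -0.2, -0.4]
grip_width: 91.0
```

```bash
python3 t2.py 20 side; python3 - <<'E'
from h import *
mv(400.6,-60,22,0)
E
```

```text
39.5 [401.7 -60.5  92.7] [ 1.7997e+02 -1.8000e-01  2.0000e-02] F [ 0.7 -0.2 -0.4] g 90.9848605049669
337 237
39.55 [401.4 -60.5  92.6] [ 1.7997e+02 -1.6000e-01  1.0000e-02] F [ 0.5 -0.2 -0.5] g 91.20434579030675
d [-1.  -0.6 70.6] w [ 0.0006 -0.0027  0.0001] rows min 1.6928158793667603 0.02246468714595627
```

View pics/side20z.png

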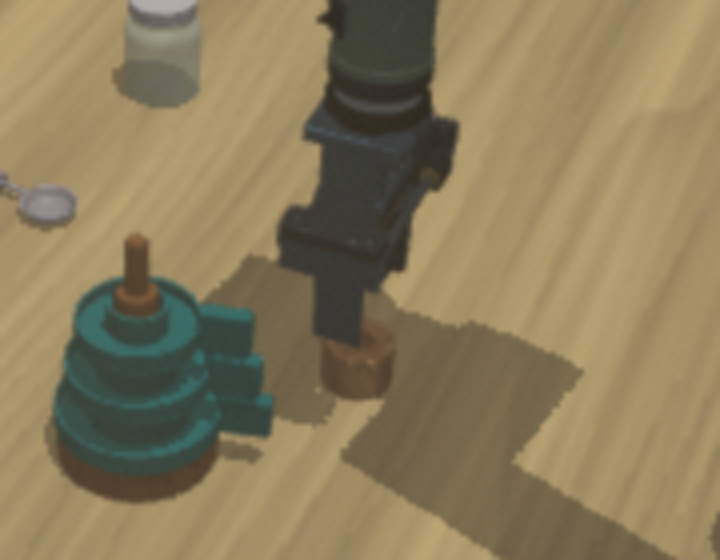

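Emit:
{"op": "jog_arm", "data": {
  "increments": [
    {"dx": -0.5,"dy": 0,"dz": 20,"wx": 0,"wy": 0,"wz": 0},
    {"dx": -0.5,"dy": 0,"dz": 42,"wx": 0,"wy": 0,"wz": 0},
    {"dx": -0.5,"dy": 0,"dz": 58,"wx": 0,"wy": 0,"wz": 0},
    {"dx": -0.5,"dy": 0,"dz": 67,"wx": 0,"wy": 0,"wz": 0},
    {"dx": -0.5,"dy": 0,"dz": 70,"wx": 0,"wy": 0,"wz": 0},
    {"dx": -0.5,"dy": 0,"dz": 70,"wx": 0,"wy": 0,"wz": 0},
    {"dx": -0.5,"dy": 0,"dz": 70,"wx": 0,"wy": 0,"wz": 0},
    {"dx": -0.5,"dy": 0,"dz": 70,"wx": 0,"wy": 0,"wz": 0}
  ]
}}

```text
clock: 40.22
tcp_pos: [400.8, -60.7, 22.3]
ee_rot: [180.0, -0.1, -0.0]
force: [0.1, 0.1, -0.5]
grip_width: 91.8
```

Emit:
{"op": "jog_arm", "data": {
  "increments": [
    {"dx": 0,"dy": 0,"dz": 0,"wx": 0,"wy": 0,"wz": 0},
    {"dx": 0,"dy": 0,"dz": 0,"wx": 0,"wy": 0,"wz": 0},
    {"dx": 0,"dy": 0,"dz": 0,"wx": 0,"wy": 0,"wz": 0},
    {"dx": 0,"dy": 0,"dz": 0,"wx": 0,"wy": 0,"wz": 0},
    {"dx": 0,"dy": 0,"dz": 0,"wx": 0,"wy": 0,"wz": 0},
    {"dx": 0,"dy": 0,"dz": 0,"wx": 0,"wy": 0,"wz": 0},
    {"dx": 0,"dy": 0,"dz": 0,"wx": 0,"wy": 0,"wz": 0},
    {"dx": 0,"dy": 0,"dz": 0,"wx": 0,"wy": 0,"wz": 0},
    {"dx": 0,"dy": 0,"dz": 0,"wx": 0,"wy": 0,"wz": 0},
    {"dx": 0,"dy": 0,"dz": 0,"wx": 0,"wy": 0,"wz": 0},
    {"dx": 0,"dy": 0,"dz": 0,"wx": 0,"wy": 0,"wz": 0},
    {"dx": 0,"dy": 0,"dz": 0,"wx": 0,"wy": 0,"wz": 0}
  ],
  "grip": 0,
  "newtons": 15
}}

```text
clock: 41.22
tcp_pos: [400.0, -60.5, 21.5]
ee_rot: [180.0, -0.0, -0.0]
force: [-0.9, 0.2, 2.1]
grip_width: 54.9
```

Emit:
{"op": "jog_arm", "data": {
  "increments": [
    {"dx": 0,"dy": 0,"dz": -6,"wx": 0,"wy": 0,"wz": 0},
    {"dx": 0,"dy": 0,"dz": -18,"wx": 0,"wy": 0,"wz": 0},
    {"dx": 0,"dy": 0,"dz": -38,"wx": 0,"wy": 0,"wz": 0},
    {"dx": 0,"dy": 0,"dz": -60,"wx": 0,"wy": 0,"wz": 0},
    {"dx": 0,"dy": 0,"dz": -85,"wx": 0,"wy": 0,"wz": 0},
    {"dx": 0,"dy": 0,"dz": -110,"wx": 0,"wy": 0,"wz": 0},
    {"dx": 0,"dy": 0,"dz": -135,"wx": 0,"wy": 0,"wz": 0},
    {"dx": 0,"dy": 0,"dz": -160,"wx": 0,"wy": 0,"wz": 0},
    {"dx": 0,"dy": 0,"dz": -185,"wx": 0,"wy": 0,"wz": 0},
    {"dx": 0,"dy": 0,"dz": -205,"wx": 0,"wy": 0,"wz": 0},
    {"dx": 0,"dy": 0,"dz": -220,"wx": 0,"wy": 0,"wz": 0},
    {"dx": 0,"dy": 0,"dz": -225,"wx": 0,"wy": 0,"wz": 0}
  ]
}}

```text
clock: 42.22
tcp_pos: [400.9, -60.7, 249.0]
ee_rot: [179.9, -0.3, -0.0]
force: [0.9, 0.3, -0.2]
grip_width: 54.8
```

```bash
python3 t2.py 21 side; python3 - <<'E'
from h import *
mv(520.6,83,247,0)
E
```

```text
42.2167 [400.9 -60.7 249. ] [ 1.7994e+02 -2.7000e-01 -1.0000e-02] F [ 0.9  0.3 -0.2] g 54.84355615962389
340 194
42.2667 [400.8 -60.6 248.5] [179.95  -0.24  -0.  ] F [ 0.7 -0.2 -1. ] g 55.351916293270605
d [ 119.8 -143.6    1.9] w [ 0.0009 -0.0042 -0.0001] rows min 4.485555306426659 0.03457255564564609
```

View pics/side21z.png

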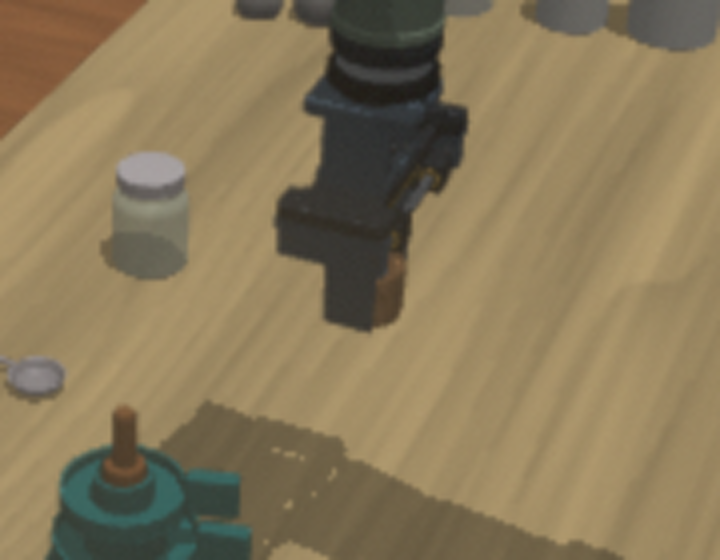

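Emit:
{"op": "jog_arm", "data": {
  "increments": [
    {"dx": 10,"dy": -12,"dz": 0,"wx": 0,"wy": 0,"wz": 0},
    {"dx": 25,"dy": -30,"dz": 0,"wx": 0,"wy": 0,"wz": 0},
    {"dx": 42,"dy": -51,"dz": 0,"wx": 0,"wy": 0,"wz": 0},
    {"dx": 60,"dy": -72,"dz": 0,"wx": 0,"wy": 0,"wz": 0},
    {"dx": 78,"dy": -94,"dz": 0,"wx": 0,"wy": 0,"wz": 0},
    {"dx": 95,"dy": -114,"dz": 0,"wx": 0,"wy": 0,"wz": 0},
    {"dx": 109,"dy": -131,"dz": 0,"wx": 0,"wy": 0,"wz": 0},
    {"dx": 118,"dy": -141,"dz": 0,"wx": 0,"wy": 0,"wz": 0},
    {"dx": 119.5,"dy": -143.5,"dz": 0,"wx": 0,"wy": 0,"wz": 0},
    {"dx": 119.5,"dy": -143.5,"dz": 0,"wx": 0,"wy": 0,"wz": 0},
    {"dx": 119.5,"dy": -143.5,"dz": 0,"wx": 0,"wy": 0,"wz": 0},
    {"dx": 119.5,"dy": -143.5,"dz": 0,"wx": 0,"wy": 0,"wz": 0}
  ]
}}

```text
clock: 43.27
tcp_pos: [518.6, 82.0, 246.3]
ee_rot: [180.0, 0.0, -0.1]
force: [-0.2, 0.1, -0.4]
grip_width: 55.6
```

```bash
python3 t2.py 22 side; python3 - <<'E'
from h import *
mv(520.1,83,201.5,0)
E
```

```text
43.2667 [518.6  82.  246.3] [ 1.7996e+02  5.0000e-02 -6.0000e-02] F [-0.2  0.1 -0.4] g 55.575047046264515
281 211
43.3167 [518.7  82.1 246.5] [ 1.7997e+02  2.0000e-02 -7.0000e-02] F [ 0.2  0.7 -0.6] g 55.258021177040284
d [ 1.4 -1.  45. ] w [ 0.0004  0.0003 -0.0012] rows min 1.0801796302109816 0.01027383998593577
```

View pics/side22z.png

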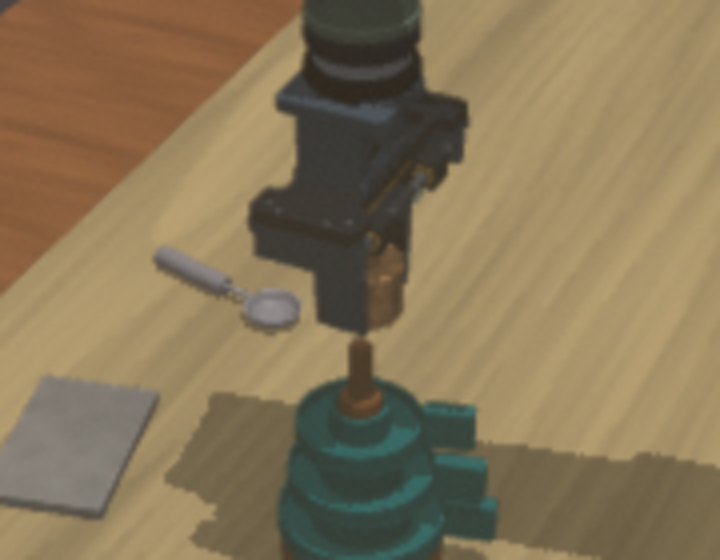

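Emit:
{"op": "jog_arm", "data": {
  "increments": [
    {"dx": 0.5,"dy": 0,"dz": 10,"wx": 0,"wy": 0,"wz": 0},
    {"dx": 0.5,"dy": 0,"dz": 20,"wx": 0,"wy": 0,"wz": 0},
    {"dx": 0.5,"dy": 0,"dz": 26,"wx": 0,"wy": 0,"wz": 0},
    {"dx": 0.5,"dy": 0,"dz": 26,"wx": 0,"wy": 0,"wz": 0},
    {"dx": 0.5,"dy": 0,"dz": 26,"wx": 0,"wy": 0,"wz": 0},
    {"dx": 0.5,"dy": 0,"dz": 26,"wx": 0,"wy": 0,"wz": 0}
  ]
}}

```text
clock: 43.82
tcp_pos: [520.1, 83.0, 220.5]
ee_rot: [180.0, -0.0, -0.0]
force: [-0.1, -0.2, -0.1]
grip_width: 54.9
```

Emit:
{"op": "jog_arm", "data": {
  "increments": [
    {"dx": 0,"dy": 0,"dz": 3,"wx": 0,"wy": 0,"wz": 0},
    {"dx": 0,"dy": 0,"dz": 6,"wx": 0,"wy": 0,"wz": 0},
    {"dx": 0,"dy": 0,"dz": 9,"wx": 0,"wy": 0,"wz": 0},
    {"dx": 0,"dy": 0,"dz": 9,"wx": 0,"wy": 0,"wz": 0},
    {"dx": 0,"dy": 0,"dz": 9,"wx": 0,"wy": 0,"wz": 0}
  ]
}}

```text
clock: 44.23
tcp_pos: [519.8, 83.0, 211.2]
ee_rot: [180.0, 0.0, -0.0]
force: [-0.7, -0.7, -1.7]
grip_width: 55.4
```

Emit:
{"op": "jog_arm", "data": {
  "increments": [
    {"dx": 0,"dy": 0,"dz": 5,"wx": 0,"wy": 0,"wz": 0},
    {"dx": 0,"dy": 0,"dz": 10,"wx": 0,"wy": 0,"wz": 0},
    {"dx": 0,"dy": 0,"dz": 15,"wx": 0,"wy": 0,"wz": 0},
    {"dx": 0,"dy": 0,"dz": 20,"wx": 0,"wy": 0,"wz": 0},
    {"dx": 0,"dy": 0,"dz": 25,"wx": 0,"wy": 0,"wz": 0},
    {"dx": 0,"dy": 0,"dz": 30,"wx": 0,"wy": 0,"wz": 0},
    {"dx": 0,"dy": 0,"dz": 35,"wx": 0,"wy": 0,"wz": 0},
    {"dx": 0,"dy": 0,"dz": 38.5,"wx": 0,"wy": 0,"wz": 0},
    {"dx": 0,"dy": 0,"dz": 39.3,"wx": 0,"wy": 0,"wz": 0},
    {"dx": 0,"dy": 0,"dz": 39.3,"wx": 0,"wy": 0,"wz": 0},
    {"dx": 0,"dy": 0,"dz": 39.3,"wx": 0,"wy": 0,"wz": 0},
    {"dx": 0,"dy": 0,"dz": 39.3,"wx": 0,"wy": 0,"wz": 0}
  ]
}}

```text
clock: 45.23
tcp_pos: [520.1, 83.0, 172.3]
ee_rot: [180.0, -0.0, -0.0]
force: [0.6, 0.2, 0.4]
grip_width: 55.1
```

Emit:
{"op": "jog_arm", "data": {
  "increments": [
    {"dx": 0,"dy": 0,"dz": 0,"wx": 0,"wy": 0,"wz": 0},
    {"dx": 0,"dy": 0,"dz": 0,"wx": 0,"wy": 0,"wz": 0},
    {"dx": 0,"dy": 0,"dz": 0,"wx": 0,"wy": 0,"wz": 0},
    {"dx": 0,"dy": 0,"dz": 0,"wx": 0,"wy": 0,"wz": 0}
  ]
}}

```text
clock: 45.57
tcp_pos: [520.0, 83.0, 172.2]
ee_rot: [180.0, -0.0, -0.0]
force: [-0.1, -0.1, -0.9]
grip_width: 55.0
```

Emit:
{"op": "jog_arm", "data": {
  "increments": [
    {"dx": 0,"dy": 0,"dz": 0,"wx": 0,"wy": 0,"wz": 0},
    {"dx": 0,"dy": 0,"dz": 0,"wx": 0,"wy": 0,"wz": 0},
    {"dx": 0,"dy": 0,"dz": 0,"wx": 0,"wy": 0,"wz": 0},
    {"dx": 0,"dy": 0,"dz": 0,"wx": 0,"wy": 0,"wz": 0},
    {"dx": 0,"dy": 0,"dz": 0,"wx": 0,"wy": 0,"wz": 0},
    {"dx": 0,"dy": 0,"dz": -10,"wx": 0,"wy": 0,"wz": 0},
    {"dx": 0,"dy": 0,"dz": -30,"wx": 0,"wy": 0,"wz": 0},
    {"dx": 0,"dy": 0,"dz": -60,"wx": 0,"wy": 0,"wz": 0},
    {"dx": 0,"dy": 0,"dz": -80,"wx": 0,"wy": 0,"wz": 0},
    {"dx": -30,"dy": 20,"dz": -90,"wx": 0,"wy": 0,"wz": 0},
    {"dx": -60,"dy": 50,"dz": -90,"wx": 0,"wy": 0,"wz": 0},
    {"dx": -90,"dy": 80,"dz": -90,"wx": 0,"wy": 0,"wz": 0}
  ],
  "grip": 1
}}

```text
clock: 46.57
tcp_pos: [430.6, 3.7, 263.5]
ee_rot: [180.0, -0.2, 0.1]
force: [0.7, -1.4, -0.4]
grip_width: 91.4
```

Emit:
{"op": "jog_arm", "data": {
  "increments": [
    {"dx": -20,"dy": 30,"dz": 0,"wx": 0,"wy": 0,"wz": 0},
    {"dx": -40,"dy": 60,"dz": 0,"wx": 0,"wy": 0,"wz": 0},
    {"dx": -60,"dy": 90,"dz": 0,"wx": 0,"wy": 0,"wz": 0},
    {"dx": -60,"dy": 100,"dz": 0,"wx": 0,"wy": 0,"wz": 0},
    {"dx": -60,"dy": 100,"dz": 0,"wx": 0,"wy": 0,"wz": 0}
  ]
}}

```text
clock: 46.98
tcp_pos: [370.4, -97.7, 263.2]
ee_rot: [179.9, -0.1, -0.2]
force: [0.5, -0.2, 0.1]
grip_width: 91.2
```

```bash
python3 t2.py 23 side top; cat > chk.py <<'E'
from tow import *
for v in("side","top"):
    im=np.load("pics/im_%s.npy"%v);f=im.astype(float)
    P=cloud(v,np.load("pics/d_%s.npy"%v))
    r=np.hypot(P[...,0]-520,P[...,1]-83)
    for z,a,b in((195,0,10),(190,14,26),(140,20,21.5),(114,24,44),(74,48,53),(34,54,61),(30,0,0)):
        m=(r>a)&(r<b)&(abs(P[...,2]-z)<12);Q=P[m]
        if len(Q)>5: print(v,"expect z",z,"median",np.round(np.percentile(Q[:,2],[20,50,80]),1),"tilt-fit",np.round(np.linalg.lstsq(np.c_[Q[:,:2]-[520,83],np.ones(len(Q))],Q[:,2],rcond=None)[0],2),len(Q))
    c,dr,res,n=circfit(v,f.mean(-1),(520,83),28,190);print("collar top",np.round(c,1),round(dr,1),round(res,2))
    u,w=map(int,proj(v,[520,83,100]));save(v+"_stk",cv2.resize(im[w-60:w+60,u-80:u+80],None,fx=5,fy=5,interpolation=cv2.INTER_CUBIC))
E
python3 chk.py
```

```text
46.9833 [370.4 -97.7 263.2] [ 1.7992e+02 -1.2000e-01 -2.4000e-01] F [ 0.5 -0.2  0.1] g 91.18291580412911
356 186
316 284
side expect z 195 median [190.1 193.7 196.4] tilt-fit [ 2.1000e-01 -6.0000e-02  1.9331e+02] 27
side expect z 190 median [188.4 190.2 191.8] tilt-fit [ 4.0000e-02 -6.0000e-02  1.8978e+02] 127
side expect z 140 median [130.9 136.9 139.3] tilt-fit [1.0000e-02 1.4000e-01 1.3416e+02] 15
side expect z 114 median [115.5 117.7 120.5] tilt-fit [-0.0000e+00 -1.0000e-02  1.1798e+02] 234
side expect z 74 median [74.7 79.3 83.7] tilt-fit [-0.000e+00 -2.000e-02  7.947e+01] 92
side expect z 34 median [25.5 35.  39.8] tilt-fit [ 3.000e-02 -1.000e-01  3.733e+01] 120
collar top [520.2  84.9] -0.3 0.88
top expect z 195 median [190.8 192.9 195.3] tilt-fit [1.1000e-01 2.0000e-02 1.9307e+02] 36
top expect z 190 median [187.4 190.3 192.7] tilt-fit [1.000e-02 2.000e-02 1.902e+02] 192
top expect z 114 median [114.6 117.5 120.4] tilt-fit [-1.000e-02  1.000e-02  1.175e+02] 327
top expect z 74 median [75.1 79.6 83.6] tilt-fit [ 2.000e-02 -3.000e-02  7.924e+01] 75
top expect z 34 median [34.2 38.3 41.5] tilt-fit [ 0.    0.   37.94] 106
collar top [520.7  84.4] -1.0 0.43
```

View pics/side_stk.png

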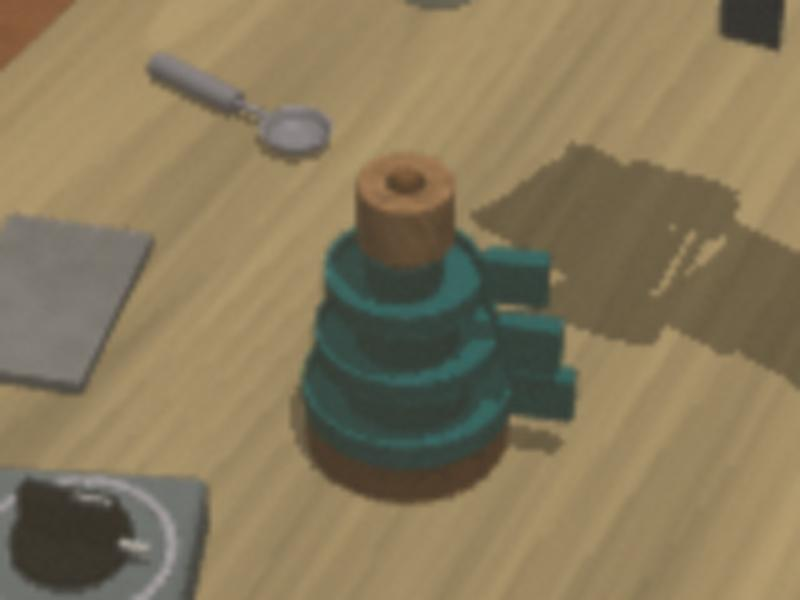

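View pics/top_stk.png

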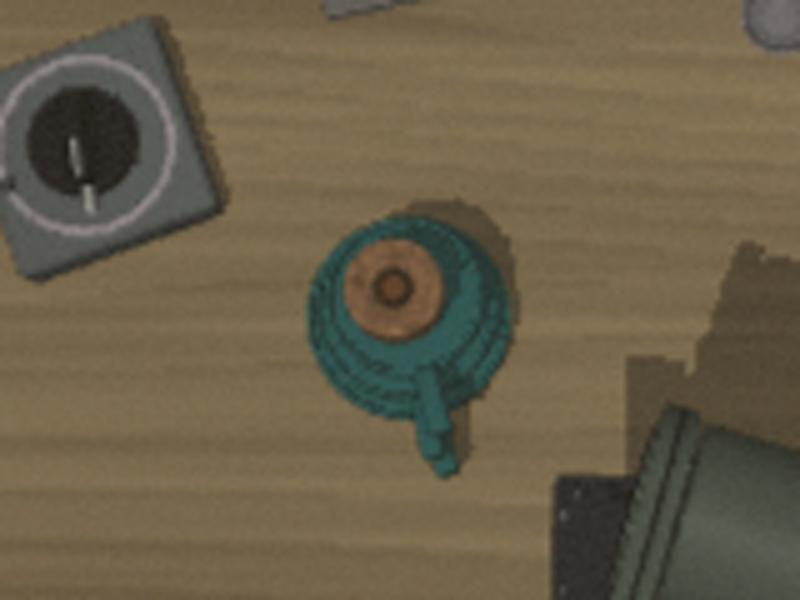

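```bash
python3 - <<'E'
from tow import *
res=[]
for v in("top","side"):
    im=np.load("pics/im_%s.npy"%v);f=im.astype(float)
    for sp in(6,9):
        c,dr,re,n=circfit(v,f.mean(-1),(621,284),34,54,span=sp,arc=(None if v=="top" else (lambda a:-0.3<a<2.9)));print(v,"disc",np.round(c,1),round(dr,1),round(re,2),n)
    # rectify around (621,284) at z=50, 150mm square, 4 px/mm
    g=np.arange(-75,75,.25);X,Y=np.meshgrid(g,g)
    for z in(54,):
        # image: up=+x, left=+y
        K,R,t=cam(v);W=np.stack([621-Y,284-X,np.full_like(X,z)],-1);q=(W@R.T+t)@K.T;q=(q[...,:2]/q[...,2:]).astype(np.float32)
        rec=cv2.remap(im,q[...,0],q[...,1],cv2.INTER_CUBIC);save("rec_%s"%v,rec)
E
```

```text
top disc [625.1 283.4] 0.3 0.43 86
top disc [625.1 283.4] 0.3 0.43 86
side disc [621.1 289.6] 1.0 0.43 42
side disc [621.1 289.8] 0.8 0.47 41
```

View pics/rec_top.png

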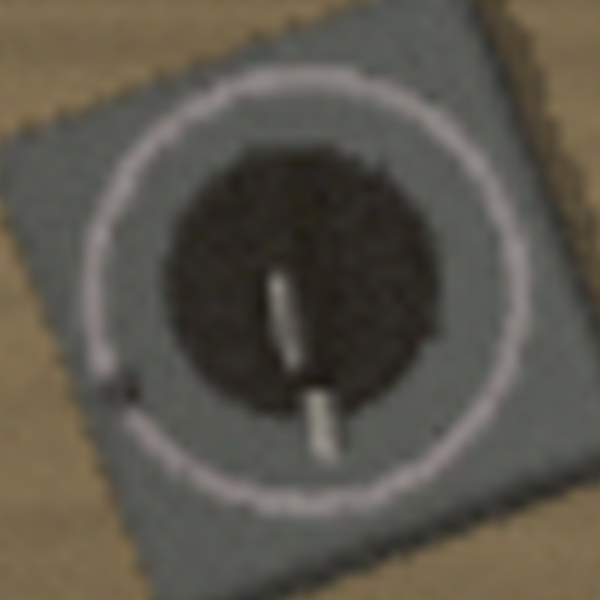

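View pics/rec_side.png

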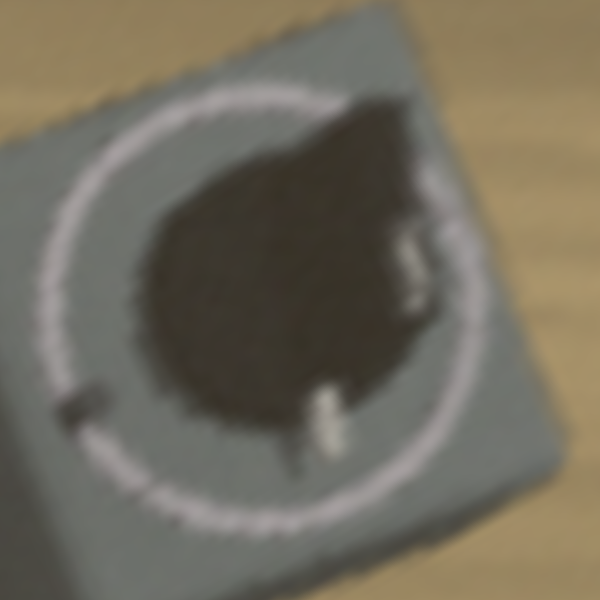

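```bash
python3 - <<'E'
from h import *
mv(455,30,263,63,(370.4,-97.7,263,0))
mv(540,157,250,126,(455,30,263,63))
mv(625,283.7,200,188.5,(540,157,250,126))
st()
E
```

```text
47.0833 [371.3 -95.9 262.8] [-1.7999e+02 -9.0000e-02 -8.0000e-02] F [ 0.2  0.4 -0.3] g 90.85932870795352
d [  84.6 -127.7   -0. ] w [ 0.      0.     -1.0996] rows min 3.6734077210449163 8.798882681564248
47.0833 [371.3 -95.9 262.8] [-1.7999e+02 -9.0000e-02 -8.0000e-02] F [ 0.2  0.4 -0.3] g 90.85932870795352
d [151.7  18.1  13. ] w [-0.      0.     -1.0996] rows min 3.67798792684737 8.798882681564248
47.0833 [371.3 -95.9 262.8] [-1.7999e+02 -9.0000e-02 -8.0000e-02] F [ 0.2  0.4 -0.3] g 90.85932870795352
d [ 52.5 143.2  50. ] w [ 0.      0.     -1.0908] rows min 3.8502384620282473 8.72905027932961
47.0833 [371.3 -95.9 262.8] [-1.7999e+02 -9.0000e-02 -8.0000e-02] F [ 0.2  0.4 -0.3] g 90.85932870795352
```

Emit:
{"op": "jog_arm", "data": {
  "increments": [
    {"dx": 8,"dy": -12,"dz": 0,"wx": 0,"wy": 0,"wz": -0.09},
    {"dx": 16,"dy": -24,"dz": 0,"wx": 0,"wy": 0,"wz": -0.19},
    {"dx": 24,"dy": -36,"dz": 0,"wx": 0,"wy": 0,"wz": -0.29},
    {"dx": 32,"dy": -48,"dz": 0,"wx": 0,"wy": 0,"wz": -0.39},
    {"dx": 40,"dy": -60,"dz": 0,"wx": 0,"wy": 0,"wz": -0.49},
    {"dx": 48,"dy": -72,"dz": 0,"wx": 0,"wy": 0,"wz": -0.59},
    {"dx": 56,"dy": -84,"dz": 0,"wx": 0,"wy": 0,"wz": -0.69},
    {"dx": 64,"dy": -96,"dz": 0,"wx": 0,"wy": 0,"wz": -0.79},
    {"dx": 72,"dy": -108,"dz": 0,"wx": 0,"wy": 0,"wz": -0.89},
    {"dx": 78,"dy": -118,"dz": 0,"wx": 0,"wy": 0,"wz": -0.99},
    {"dx": 84,"dy": -127,"dz": 0,"wx": 0,"wy": 0,"wz": -1.07},
    {"dx": 84.6,"dy": -127.7,"dz": 0,"wx": 0,"wy": 0,"wz": -1.1}
  ]
}}

```text
clock: 48.08
tcp_pos: [456.9, 34.8, 262.0]
ee_rot: [-180.0, -0.1, 63.4]
force: [0.4, 1.2, -0.1]
grip_width: 91.2
```

Emit:
{"op": "jog_arm", "data": {
  "increments": [
    {"dx": 14,"dy": 2,"dz": 0,"wx": 0,"wy": 0,"wz": -0.09},
    {"dx": 28,"dy": 4,"dz": 0,"wx": 0,"wy": 0,"wz": -0.19},
    {"dx": 42,"dy": 5,"dz": 0,"wx": 0,"wy": 0,"wz": -0.29},
    {"dx": 56,"dy": 7,"dz": 0,"wx": 0,"wy": 0,"wz": -0.39},
    {"dx": 70,"dy": 8,"dz": 0,"wx": 0,"wy": 0,"wz": -0.49},
    {"dx": 84,"dy": 10,"dz": 0,"wx": 0,"wy": 0,"wz": -0.59},
    {"dx": 98,"dy": 12,"dz": 0,"wx": 0,"wy": 0,"wz": -0.69},
    {"dx": 112,"dy": 13,"dz": 0,"wx": 0,"wy": 0,"wz": -0.79},
    {"dx": 126,"dy": 15,"dz": 0,"wx": 0,"wy": 0,"wz": -0.89},
    {"dx": 138,"dy": 16,"dz": 0,"wx": 0,"wy": 0,"wz": -0.99},
    {"dx": 148,"dy": 18,"dz": 0,"wx": 0,"wy": 0,"wz": -1.07},
    {"dx": 151.7,"dy": 18.1,"dz": 0,"wx": 0,"wy": 0,"wz": -1.1}
  ]
}}

```text
clock: 49.08
tcp_pos: [541.3, 161.9, 261.7]
ee_rot: [180.0, -0.0, 126.4]
force: [0.8, 0.1, -0.1]
grip_width: 90.9
```

```bash
python3 - <<'E'
from h import *
mv(625,283.7,200,188.5)
E
```

```text
49.0833 [541.3 161.9 261.7] [ 1.7998e+02 -4.0000e-02  1.2641e+02] F [ 0.8  0.1 -0.1] g 90.92315303527363
d [ 48.2 139.7  61.8] w [ 7.0000e-04 -4.0000e-04 -1.0837e+00] rows min 3.8408810672145 8.67173288814296
```

Emit:
{"op": "jog_arm", "data": {
  "increments": [
    {"dx": 5,"dy": 14,"dz": 0,"wx": 0,"wy": 0,"wz": -0.09},
    {"dx": 10,"dy": 28,"dz": 0,"wx": 0,"wy": 0,"wz": -0.19},
    {"dx": 15,"dy": 42,"dz": 0,"wx": 0,"wy": 0,"wz": -0.29},
    {"dx": 19,"dy": 56,"dz": 0,"wx": 0,"wy": 0,"wz": -0.39},
    {"dx": 24,"dy": 70,"dz": 5,"wx": 0,"wy": 0,"wz": -0.49},
    {"dx": 29,"dy": 84,"dz": 15,"wx": 0,"wy": 0,"wz": -0.59},
    {"dx": 34,"dy": 98,"dz": 25,"wx": 0,"wy": 0,"wz": -0.69},
    {"dx": 39,"dy": 112,"dz": 35,"wx": 0,"wy": 0,"wz": -0.79},
    {"dx": 44,"dy": 126,"dz": 45,"wx": 0,"wy": 0,"wz": -0.89},
    {"dx": 47,"dy": 136,"dz": 55,"wx": 0,"wy": 0,"wz": -0.99},
    {"dx": 48.2,"dy": 139.7,"dz": 61,"wx": 0,"wy": 0,"wz": -1.06},
    {"dx": 48.2,"dy": 139.7,"dz": 61,"wx": 0,"wy": 0,"wz": -1.084}
  ]
}}

```text
clock: 50.08
tcp_pos: [624.2, 282.7, 198.5]
ee_rot: [-180.0, -0.2, -171.6]
force: [-0.8, 0.1, 0.6]
grip_width: 91.2
```

Emit:
{"op": "jog_arm", "data": {
  "increments": [
    {"dx": 0,"dy": 0,"dz": 20,"wx": 0,"wy": 0,"wz": 0},
    {"dx": 0,"dy": 0,"dz": 40,"wx": 0,"wy": 0,"wz": 0},
    {"dx": 0,"dy": 0,"dz": 60,"wx": 0,"wy": 0,"wz": 0},
    {"dx": 0,"dy": 0,"dz": 70,"wx": 0,"wy": 0,"wz": 0},
    {"dx": 0,"dy": 0,"dz": 70,"wx": 0,"wy": 0,"wz": 0},
    {"dx": 0,"dy": 0,"dz": 70,"wx": 0,"wy": 0,"wz": 0},
    {"dx": 0,"dy": 0,"dz": 70,"wx": 0,"wy": 0,"wz": 0}
  ]
}}

```text
clock: 50.67
tcp_pos: [625.9, 280.6, 132.7]
ee_rot: [180.0, 0.1, -171.8]
force: [1.1, -0.1, 0.0]
grip_width: 91.1
```

```bash
python3 t2.py 24 side; python3 - <<'E'
from h import *
mv(625,283.7,77,189)
E
```

```text
50.6667 [625.9 280.6 132.7] [ 1.7997e+02  1.4000e-01 -1.7184e+02] F [ 1.1 -0.1  0. ] g 91.11294462250505
212 276
50.7167 [626.  280.5 132.9] [ 1.7996e+02  1.7000e-01 -1.7185e+02] F [ 0.4  1.  -0.4] g 91.07422393236304
d [ 0.7  3.3 55.9] w [ 0.0007  0.003  -0.0148] rows min 1.3429598213407037 0.12087038684745073
```

View pics/side24z.png

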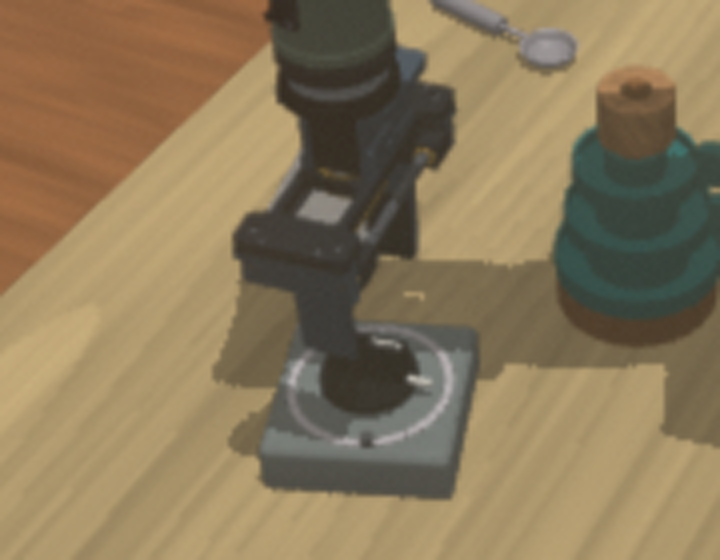

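Emit:
{"op": "jog_arm", "data": {
  "increments": [
    {"dx": 0.5,"dy": 3,"dz": 0,"wx": 0,"wy": 0,"wz": -0.01},
    {"dx": 0.5,"dy": 3,"dz": 15,"wx": 0,"wy": 0,"wz": -0.01},
    {"dx": 0.5,"dy": 3,"dz": 30,"wx": 0,"wy": 0,"wz": -0.01},
    {"dx": 0.5,"dy": 3,"dz": 45,"wx": 0,"wy": 0,"wz": -0.01},
    {"dx": 0.5,"dy": 3,"dz": 54,"wx": 0,"wy": 0,"wz": -0.01},
    {"dx": 0.5,"dy": 3,"dz": 55,"wx": 0,"wy": 0,"wz": -0.01},
    {"dx": 0.5,"dy": 3,"dz": 55,"wx": 0,"wy": 0,"wz": -0.01},
    {"dx": 0.5,"dy": 3,"dz": 55,"wx": 0,"wy": 0,"wz": -0.01},
    {"dx": 0.5,"dy": 3,"dz": 55,"wx": 0,"wy": 0,"wz": -0.01}
  ]
}}

```text
clock: 51.47
tcp_pos: [625.0, 283.2, 77.4]
ee_rot: [180.0, 0.1, -171.3]
force: [-0.2, -0.2, 0.5]
grip_width: 91.3
```

Emit:
{"op": "jog_arm", "data": {
  "increments": [
    {"dx": 0,"dy": 0,"dz": 0,"wx": 0,"wy": 0,"wz": 0},
    {"dx": 0,"dy": 0,"dz": 0,"wx": 0,"wy": 0,"wz": 0},
    {"dx": 0,"dy": 0,"dz": 0,"wx": 0,"wy": 0,"wz": 0},
    {"dx": 0,"dy": 0,"dz": 0,"wx": 0,"wy": 0,"wz": 0},
    {"dx": 0,"dy": 0,"dz": 0,"wx": 0,"wy": 0,"wz": 0},
    {"dx": 0,"dy": 0,"dz": 0,"wx": 0,"wy": 0,"wz": 0},
    {"dx": 0,"dy": 0,"dz": 0,"wx": 0,"wy": 0,"wz": 0},
    {"dx": 0,"dy": 0,"dz": 0,"wx": 0,"wy": 0,"wz": 0},
    {"dx": 0,"dy": 0,"dz": 0,"wx": 0,"wy": 0,"wz": 0},
    {"dx": 0,"dy": 0,"dz": 0,"wx": 0,"wy": 0,"wz": 0},
    {"dx": 0,"dy": 0,"dz": 0,"wx": 0,"wy": 0,"wz": 0},
    {"dx": 0,"dy": 0,"dz": 0,"wx": 0,"wy": 0,"wz": 0}
  ],
  "grip": 0,
  "newtons": 12
}}

```text
clock: 52.47
tcp_pos: [624.3, 283.5, 76.1]
ee_rot: [179.9, 0.0, -171.3]
force: [-1.4, 9.7, -3.4]
grip_width: 14.0
```

```bash
python3 t2.py 25 side; python3 - <<'E'
from h import *
print(telemetry.get_state()["wrist_torque"],telemetry.get_state()["q"])
E
```

```text
52.4667 [624.3 283.5  76.1] [ 1.7991e+02  3.0000e-02 -1.7131e+02] F [-1.4  9.7 -3.4] g 13.965076891507932
213 292
[ 0.60535322 -0.12141981 -0.00794175] [ 23.44093454  34.78071048  85.42141949   0.09069258  59.7515788
 -75.30677355]
```

View pics/side25z.png

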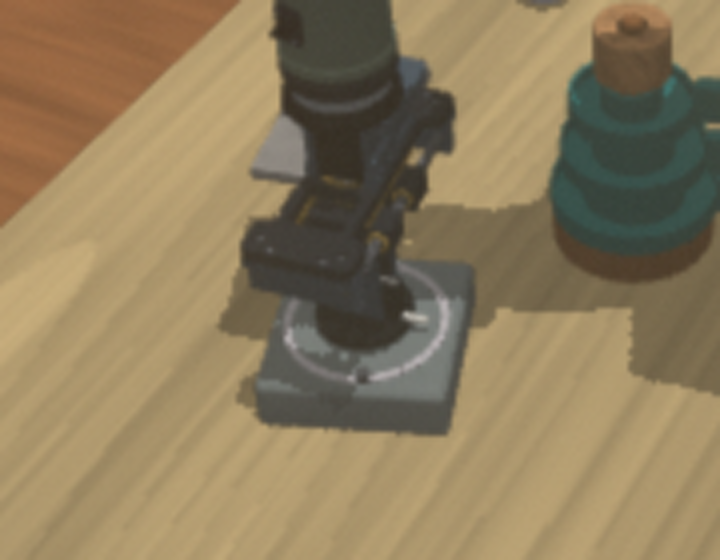

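Emit:
{"op": "jog_arm", "data": {
  "increments": [
    {"dx": 0,"dy": 1,"dz": 0,"wx": 0,"wy": 0,"wz": 0.05},
    {"dx": 0,"dy": 1,"dz": 0,"wx": 0,"wy": 0,"wz": 0.1},
    {"dx": 0,"dy": 1,"dz": 0,"wx": 0,"wy": 0,"wz": 0.16},
    {"dx": 0,"dy": 1,"dz": 0,"wx": 0,"wy": 0,"wz": 0.23},
    {"dx": 0,"dy": 1,"dz": 0,"wx": 0,"wy": 0,"wz": 0.3},
    {"dx": 0,"dy": 1,"dz": 0,"wx": 0,"wy": 0,"wz": 0.37},
    {"dx": 0,"dy": 1,"dz": 0,"wx": 0,"wy": 0,"wz": 0.44},
    {"dx": 0,"dy": 1,"dz": 0,"wx": 0,"wy": 0,"wz": 0.51},
    {"dx": 0,"dy": 1,"dz": 0,"wx": 0,"wy": 0,"wz": 0.57},
    {"dx": 0,"dy": 1,"dz": 0,"wx": 0,"wy": 0,"wz": 0.6},
    {"dx": 0,"dy": 1,"dz": 0,"wx": 0,"wy": 0,"wz": 0.6}
  ]
}}

```text
clock: 53.43
tcp_pos: [624.4, 284.5, 76.1]
ee_rot: [179.9, 0.0, 154.3]
force: [-0.2, 2.7, -0.9]
grip_width: 14.1
```

```bash
python3 t2.py 26 side
```

```text
53.4333 [624.4 284.5  76.1] [1.7992e+02 1.0000e-02 1.5432e+02] F [-0.2  2.7 -0.9] g 14.109679491082447
213 292
```

View pics/side26z.png

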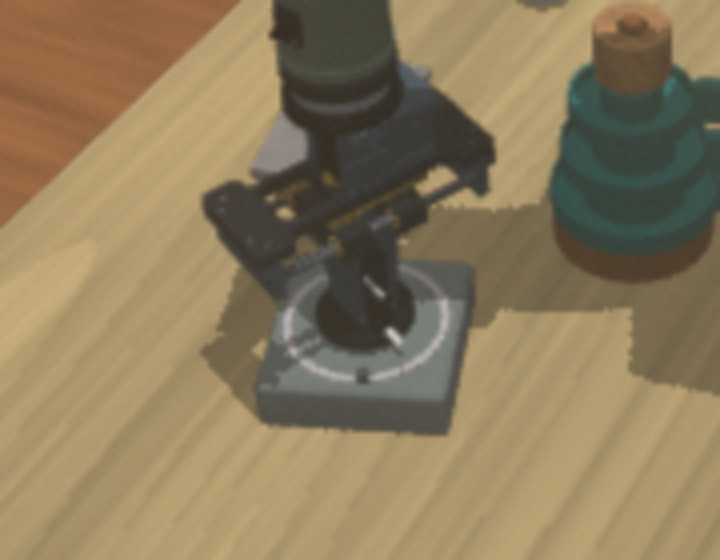

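Emit:
{"op": "jog_arm", "data": {
  "increments": [
    {"dx": 0,"dy": 0,"dz": 0,"wx": 0,"wy": 0,"wz": 0.05},
    {"dx": 0,"dy": 0,"dz": 0,"wx": 0,"wy": 0,"wz": 0.11},
    {"dx": 0,"dy": 0,"dz": 0,"wx": 0,"wy": 0,"wz": 0.18},
    {"dx": 0,"dy": 0,"dz": 0,"wx": 0,"wy": 0,"wz": 0.25},
    {"dx": 0,"dy": 0,"dz": 0,"wx": 0,"wy": 0,"wz": 0.32},
    {"dx": 0,"dy": 0,"dz": 0,"wx": 0,"wy": 0,"wz": 0.39},
    {"dx": 0,"dy": 0,"dz": 0,"wx": 0,"wy": 0,"wz": 0.46},
    {"dx": 0,"dy": 0,"dz": 0,"wx": 0,"wy": 0,"wz": 0.53},
    {"dx": 0,"dy": 0,"dz": 0,"wx": 0,"wy": 0,"wz": 0.6},
    {"dx": 0,"dy": 0,"dz": 0,"wx": 0,"wy": 0,"wz": 0.65},
    {"dx": 0,"dy": 0,"dz": 0,"wx": 0,"wy": 0,"wz": 0.65},
    {"dx": 0,"dy": 0,"dz": 0,"wx": 0,"wy": 0,"wz": 0.65}
  ]
}}

```text
clock: 54.48
tcp_pos: [624.9, 285.1, 76.2]
ee_rot: [179.8, -0.1, 117.1]
force: [2.3, 3.8, -2.0]
grip_width: 13.8
```

```bash
python3 t2.py 27 side
```

```text
54.4833 [624.9 285.1  76.2] [ 1.7983e+02 -6.0000e-02  1.1714e+02] F [ 2.3  3.8 -2. ] g 13.80522339433173
213 292
```

View pics/side27z.png

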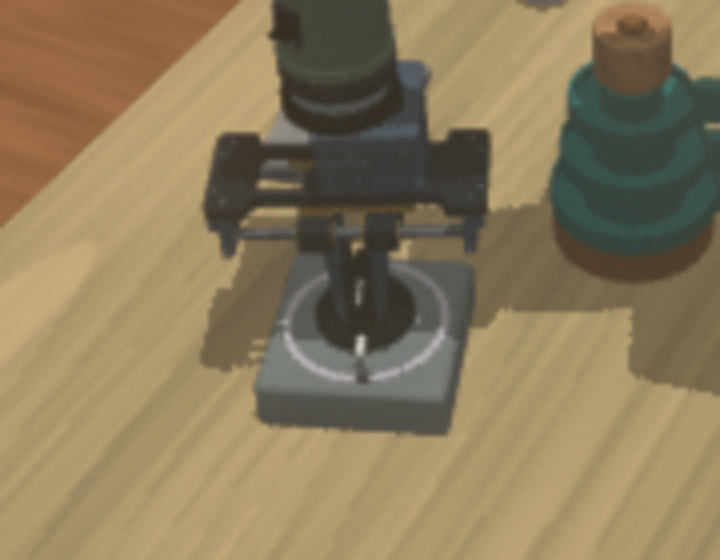

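Pointer lines up with the stud. Release, retract, and verify from above.

Emit:
{"op": "jog_arm", "data": {
  "increments": [
    {"dx": 0,"dy": 0,"dz": 0,"wx": 0,"wy": 0,"wz": 0},
    {"dx": 0,"dy": 0,"dz": 0,"wx": 0,"wy": 0,"wz": 0},
    {"dx": 0,"dy": 0,"dz": 0,"wx": 0,"wy": 0,"wz": 0},
    {"dx": 0,"dy": 0,"dz": 0,"wx": 0,"wy": 0,"wz": 0},
    {"dx": 0,"dy": 0,"dz": 0,"wx": 0,"wy": 0,"wz": 0},
    {"dx": 0,"dy": 0,"dz": 0,"wx": 0,"wy": 0,"wz": 0},
    {"dx": 0,"dy": 0,"dz": -15,"wx": 0,"wy": 0,"wz": 0},
    {"dx": 0,"dy": 0,"dz": -40,"wx": 0,"wy": 0,"wz": 0},
    {"dx": 0,"dy": 0,"dz": -70,"wx": 0,"wy": 0,"wz": 0},
    {"dx": 0,"dy": 0,"dz": -100,"wx": 0,"wy": 0,"wz": 0},
    {"dx": 0,"dy": 0,"dz": -130,"wx": 0,"wy": 0,"wz": 0},
    {"dx": 0,"dy": 0,"dz": -150,"wx": 0,"wy": 0,"wz": 0}
  ],
  "grip": 1
}}

```text
clock: 55.53
tcp_pos: [624.8, 284.0, 229.7]
ee_rot: [179.8, 0.0, 117.1]
force: [0.9, 0.8, 0.3]
grip_width: 90.1
```

```bash
python3 - <<'E'
from h import *
mv(400,330,226,117)
E
```

```text
55.5333 [624.8 284.  229.7] [1.7976e+02 2.0000e-02 1.1711e+02] F [0.9 0.8 0.3] g 90.05823567375282
d [ 143.4 -179.2    2.9] w [0.0041 0.0004 0.0019] rows min 5.5029925313645025 0.03642016113525232
```

Emit:
{"op": "jog_arm", "data": {
  "increments": [
    {"dx": 20,"dy": -25,"dz": 0,"wx": 0,"wy": 0,"wz": 0},
    {"dx": 40,"dy": -50,"dz": 0,"wx": 0,"wy": 0,"wz": 0},
    {"dx": 60,"dy": -75,"dz": 0,"wx": 0,"wy": 0,"wz": 0},
    {"dx": 80,"dy": -100,"dz": 0,"wx": 0,"wy": 0,"wz": 0},
    {"dx": 100,"dy": -125,"dz": 0,"wx": 0,"wy": 0,"wz": 0},
    {"dx": 120,"dy": -150,"dz": 0,"wx": 0,"wy": 0,"wz": 0},
    {"dx": 140,"dy": -175,"dz": 0,"wx": 0,"wy": 0,"wz": 0},
    {"dx": 143,"dy": -179,"dz": 0,"wx": 0,"wy": 0,"wz": 0},
    {"dx": 143,"dy": -179,"dz": 0,"wx": 0,"wy": 0,"wz": 0},
    {"dx": 143,"dy": -179,"dz": 0,"wx": 0,"wy": 0,"wz": 0}
  ]
}}

```text
clock: 56.37
tcp_pos: [400.2, 329.7, 226.5]
ee_rot: [179.9, 0.0, 117.1]
force: [0.8, 0.5, 0.4]
grip_width: 91.2
```

```bash
python3 t2.py 28 side top; python3 chk.py; python3 - <<'E'
from h import *
v="top";im=np.load("pics/im_top.npy");g=np.arange(-75,75,.25);X,Y=np.meshgrid(g,g)
K,R,t=cam(v);W=np.stack([621-Y,284-X,np.full_like(X,54)],-1);q=(W@R.T+t)@K.T;q=(q[...,:2]/q[...,2:]).astype(np.float32)
save("rec2",cv2.remap(im,q[...,0],q[...,1],cv2.INTER_CUBIC))
for n,z in(("jar_mid",50),("spoon_mid",5),("slate_mid",6)):
    o=spotter.landmark_of(n,v)[0];print(n,np.round(o["pixel"],1),np.round(back(v,o["pixel"],z=z),1))
E
```

```text
56.3667 [400.2 329.7 226.5] [1.7991e+02 3.0000e-02 1.1715e+02] F [0.8 0.5 0.4] g 91.19217710090525
281 288
155 272
side expect z 114 median [115.2 117.4 118.6] tilt-fit [6.0000e-02 1.0000e-02 1.1504e+02] 29
side expect z 74 median [74.2 78.8 84.5] tilt-fit [-1.000e-02  8.000e-02  7.593e+01] 42
side expect z 34 median [25.7 32.2 39.8] tilt-fit [ 2.00e-02 -8.00e-02  3.66e+01] 116
collar top [520.9  82.7] 0.0 1.48
top expect z 195 median [189.5 194.  197.3] tilt-fit [ 3.2000e-01 -3.0000e-02  1.9358e+02] 36
top expect z 190 median [187.4 190.2 193.2] tilt-fit [ 1.0000e-02 -0.0000e+00  1.9019e+02] 193
top expect z 114 median [114.5 117.5 120.6] tilt-fit [-1.0000e-02 -0.0000e+00  1.1754e+02] 320
top expect z 74 median [75.3 79.  83.4] tilt-fit [ 2.000e-02 -2.000e-02  7.944e+01] 67
top expect z 34 median [35.  38.  42.2] tilt-fit [2.000e-02 0.000e+00 3.866e+01] 106
collar top [520.6  84.3] -1.0 0.38
jar_mid [401.8 173.7] [ 713.8 -374.    50. ]
spoon_mid [327.6 157.9] [ 774.5 -150.     5. ]
slate_mid [256.3 156.9] [776.6  76.7   6. ]
```

View pics/rec2.png

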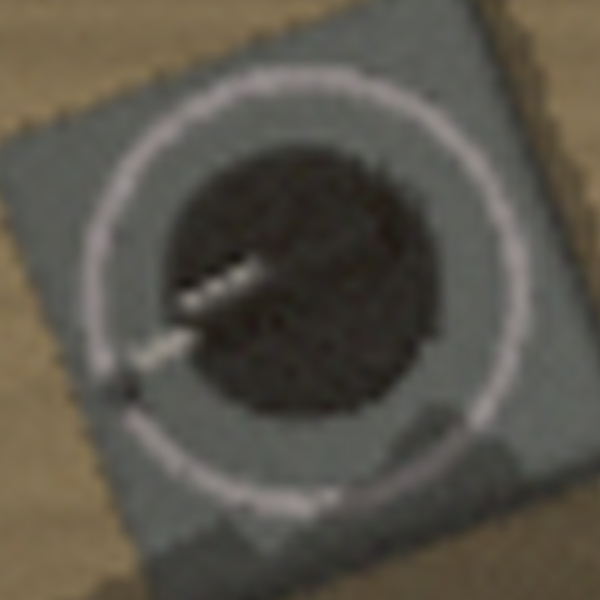

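View pics/top28.png

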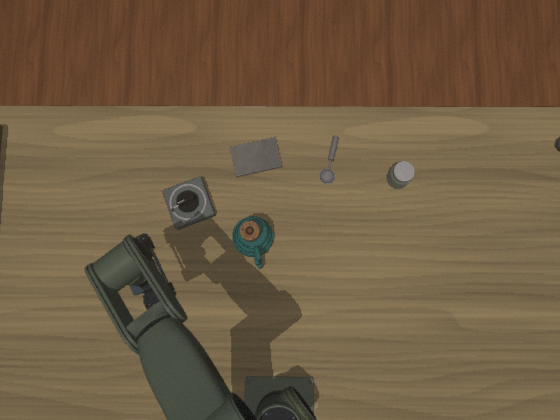

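View pics/side28.png

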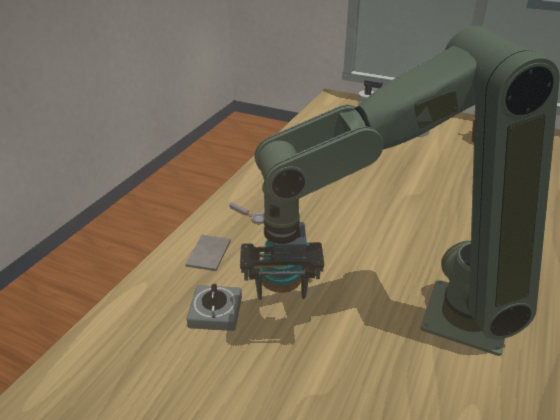

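```bash
python3 - <<'E'
from h import *
for v in("top","side"):
    im=np.load("pics/im_%s.npy"%v).astype(float);A=(625,283.7)
    up=8
    P=np.array([proj(v,[A[0],A[1],z]) for z in(54,47)])
    u,w=P.mean(0).astype(int);s=im[w-25:w+26,u-25:u+26]
    # pointer: white score within annulus r 30..47 at z=54
    rr=np.arange(-60,60,.5);X,Y=np.meshgrid(rr,rr)
    K,R,t=cam(v)
    def rec(z):
        W=np.stack([A[0]+X,A[1]+Y,np.full_like(X,z)],-1);q=(W@R.T+t)@K.T;q=(q[...,:2]/q[...,2:]).astype(np.float32)
        return cv2.remap(im.astype(np.float32),q[...,0],q[...,1],cv2.INTER_CUBIC).mean(-1)
    r=np.hypot(X,Y);ang=np.degrees(np.arctan2(Y,X))
    g=rec(54);m=(r>36)&(r<45)&(abs(ang-116)<20);wt=np.clip(g-np.percentile(g[m],70),0,None)*m
    print(v,"pointer xy",[(X*wt).sum()/wt.sum(),(Y*wt).sum()/wt.sum()],"ang",np.degrees(np.arctan2((Y*wt).sum(),(X*wt).sum())))
    g=rec(47);m=(r>48)&(r<59)&(abs(ang-116)<14);wt=np.clip(np.percentile(g[m],30)-g,0,None)*m
    print(v,"marker xy",[(X*wt).sum()/wt.sum(),(Y*wt).sum()/wt.sum()],"ang",np.degrees(np.arctan2((Y*wt).sum(),(X*wt).sum())))
E
```

```text
top pointer xy [np.float64(-16.929034752960664), np.float64(36.58111472822119)] ang 114.83378994597679
top marker xy [np.float64(-25.67986358256201), np.float64(45.487194001414565)] ang 119.44696553300248
side pointer xy [np.float64(-17.093257678879), np.float64(35.90534912290768)] ang 115.45745532608439
side marker xy [np.float64(-25.59977434715673), np.float64(47.82074464001817)] ang 118.16138160249167
```

Emit:
{"op": "jog_arm", "data": {
  "increments": [
    {"dx": -20,"dy": 25,"dz": 0,"wx": 0,"wy": 0,"wz": 0},
    {"dx": -40,"dy": 50,"dz": 0,"wx": 0,"wy": 0,"wz": 0},
    {"dx": -60,"dy": 75,"dz": 0,"wx": 0,"wy": 0,"wz": 0},
    {"dx": -80,"dy": 100,"dz": 0,"wx": 0,"wy": 0,"wz": 0},
    {"dx": -100,"dy": 125,"dz": 0,"wx": 0,"wy": 0,"wz": 0},
    {"dx": -120,"dy": 150,"dz": 0,"wx": 0,"wy": 0,"wz": 0},
    {"dx": -140,"dy": 175,"dz": 0,"wx": 0,"wy": 0,"wz": 0},
    {"dx": -143,"dy": 179,"dz": 0,"wx": 0,"wy": 0,"wz": 0},
    {"dx": -143,"dy": 179,"dz": 0,"wx": 0,"wy": 0,"wz": 0},
    {"dx": -143,"dy": 179,"dz": 0,"wx": 0,"wy": 0,"wz": 0},
    {"dx": -143,"dy": 179,"dz": 0,"wx": 0,"wy": 0,"wz": 0}
  ]
}}

```text
clock: 57.53
tcp_pos: [623.1, 284.0, 226.0]
ee_rot: [-179.9, -0.0, 117.1]
force: [-0.1, -0.4, 0.3]
grip_width: 91.5
```

```bash
python3 - <<'E'
from h import *
mv(624.9,284.5,77,117.1)
E
```

```text
57.5333 [623.1 284.  226. ] [-1.7993e+02 -2.0000e-02  1.1713e+02] F [-0.1 -0.4  0.3] g 91.54676743798113
d [ -0.5   2.1 149. ] w [-0.0012 -0.0004  0.0005] rows min 3.5729041518492837 0.010763007024253158
```

Emit:
{"op": "jog_arm", "data": {
  "increments": [
    {"dx": 0,"dy": 0.5,"dz": 30,"wx": 0,"wy": 0,"wz": 0},
    {"dx": 0,"dy": 0.5,"dz": 60,"wx": 0,"wy": 0,"wz": 0},
    {"dx": 0,"dy": 0.5,"dz": 90,"wx": 0,"wy": 0,"wz": 0},
    {"dx": 0,"dy": 0.5,"dz": 115,"wx": 0,"wy": 0,"wz": 0},
    {"dx": 0,"dy": 0.5,"dz": 135,"wx": 0,"wy": 0,"wz": 0},
    {"dx": 0,"dy": 0.5,"dz": 146,"wx": 0,"wy": 0,"wz": 0},
    {"dx": 0,"dy": 0.5,"dz": 148,"wx": 0,"wy": 0,"wz": 0},
    {"dx": 0,"dy": 0.5,"dz": 148,"wx": 0,"wy": 0,"wz": 0},
    {"dx": 0,"dy": 0.5,"dz": 148,"wx": 0,"wy": 0,"wz": 0}
  ]
}}

```text
clock: 58.28
tcp_pos: [625.2, 284.7, 79.9]
ee_rot: [179.8, 0.0, 117.1]
force: [0.9, 0.3, 0.8]
grip_width: 91.1
```

Emit:
{"op": "jog_arm", "data": {
  "increments": [
    {"dx": 0,"dy": 0,"dz": 0,"wx": 0,"wy": 0,"wz": 0},
    {"dx": 0,"dy": 0,"dz": 0,"wx": 0,"wy": 0,"wz": 0},
    {"dx": 0,"dy": 0,"dz": 0,"wx": 0,"wy": 0,"wz": 0},
    {"dx": 0,"dy": 0,"dz": 0,"wx": 0,"wy": 0,"wz": 0},
    {"dx": 0,"dy": 0,"dz": 0,"wx": 0,"wy": 0,"wz": 0},
    {"dx": 0,"dy": 0,"dz": 0,"wx": 0,"wy": 0,"wz": 0},
    {"dx": 0,"dy": 0,"dz": 0,"wx": 0,"wy": 0,"wz": 0},
    {"dx": 0,"dy": 0,"dz": 0,"wx": 0,"wy": 0,"wz": 0},
    {"dx": 0,"dy": 0,"dz": 0,"wx": 0,"wy": 0,"wz": 0},
    {"dx": 0,"dy": 0,"dz": 0,"wx": 0,"wy": 0,"wz": 0},
    {"dx": 0,"dy": 0,"dz": 0,"wx": 0,"wy": 0,"wz": 0},
    {"dx": 0,"dy": 0,"dz": 0,"wx": 0,"wy": 0,"wz": 0}
  ],
  "grip": 0,
  "newtons": 12
}}

```text
clock: 59.28
tcp_pos: [625.2, 284.4, 78.2]
ee_rot: [179.9, 0.0, 117.1]
force: [7.8, 3.9, -5.0]
grip_width: 14.2
```

Emit:
{"op": "jog_arm", "data": {
  "increments": [
    {"dx": 0,"dy": 0,"dz": 0,"wx": 0,"wy": 0,"wz": -0.02},
    {"dx": 0,"dy": 0,"dz": 0,"wx": 0,"wy": 0,"wz": -0.04},
    {"dx": 0,"dy": 0,"dz": 0,"wx": 0,"wy": 0,"wz": -0.05},
    {"dx": 0,"dy": 0,"dz": 0,"wx": 0,"wy": 0,"wz": -0.05},
    {"dx": 0,"dy": 0,"dz": 0,"wx": 0,"wy": 0,"wz": -0.05},
    {"dx": 0,"dy": 0,"dz": 0,"wx": 0,"wy": 0,"wz": -0.05}
  ]
}}

```text
clock: 59.78
tcp_pos: [625.3, 284.4, 78.2]
ee_rot: [179.9, 0.0, 120.0]
force: [4.8, 2.0, -3.3]
grip_width: 14.2
```

Emit:
{"op": "jog_arm", "data": {
  "increments": [
    {"dx": 0,"dy": 0,"dz": 0,"wx": 0,"wy": 0,"wz": 0},
    {"dx": 0,"dy": 0,"dz": 0,"wx": 0,"wy": 0,"wz": 0},
    {"dx": 0,"dy": 0,"dz": 0,"wx": 0,"wy": 0,"wz": 0},
    {"dx": 0,"dy": 0,"dz": 0,"wx": 0,"wy": 0,"wz": 0},
    {"dx": 0,"dy": 0,"dz": 0,"wx": 0,"wy": 0,"wz": 0},
    {"dx": 0,"dy": 0,"dz": 0,"wx": 0,"wy": 0,"wz": 0},
    {"dx": 0,"dy": 0,"dz": -15,"wx": 0,"wy": 0,"wz": 0},
    {"dx": 0,"dy": 0,"dz": -40,"wx": 0,"wy": 0,"wz": 0},
    {"dx": 0,"dy": 0,"dz": -70,"wx": 0,"wy": 0,"wz": 0},
    {"dx": 0,"dy": 0,"dz": -100,"wx": 0,"wy": 0,"wz": 0},
    {"dx": 0,"dy": 0,"dz": -130,"wx": 0,"wy": 0,"wz": 0},
    {"dx": 0,"dy": 0,"dz": -150,"wx": 0,"wy": 0,"wz": 0}
  ],
  "grip": 1
}}

```text
clock: 60.78
tcp_pos: [625.1, 284.3, 231.7]
ee_rot: [179.8, 0.0, 120.0]
force: [1.1, -0.2, 0.3]
grip_width: 90.1
```

Emit:
{"op": "jog_arm", "data": {
  "increments": [
    {"dx": 22,"dy": -24,"dz": -5,"wx": 0,"wy": 0,"wz": 0},
    {"dx": 44,"dy": -48,"dz": -10,"wx": 0,"wy": 0,"wz": 0},
    {"dx": 66,"dy": -71,"dz": -20,"wx": 0,"wy": 0,"wz": 0},
    {"dx": 88,"dy": -95,"dz": -30,"wx": 0,"wy": 0,"wz": 0},
    {"dx": 110,"dy": -119,"dz": -40,"wx": 0,"wy": 0,"wz": 0},
    {"dx": 132,"dy": -143,"dz": -60,"wx": 0,"wy": 0,"wz": 0},
    {"dx": 150,"dy": -165,"dz": -80,"wx": 0,"wy": 0,"wz": 0},
    {"dx": 160,"dy": -180,"dz": -100,"wx": 0,"wy": 0,"wz": 0},
    {"dx": 165,"dy": -190,"dz": -110,"wx": 0,"wy": 0,"wz": 0},
    {"dx": 165,"dy": -190,"dz": -110,"wx": 0,"wy": 0,"wz": 0},
    {"dx": 165,"dy": -190,"dz": -110,"wx": 0,"wy": 0,"wz": 0},
    {"dx": 165,"dy": -190,"dz": -110,"wx": 0,"wy": 0,"wz": 0}
  ]
}}

```text
clock: 61.78
tcp_pos: [378.1, 331.6, 336.7]
ee_rot: [-179.9, 0.1, 119.9]
force: [-0.3, -0.2, 0.5]
grip_width: 91.4
```

```bash
python3 t2.py 29 side top; python3 - <<'E'
from h import *
for v in("top","side"):
    im=np.load("pics/im_%s.npy"%v).astype(float);A=(625,283.7)
    rr=np.arange(-75,75,.25);X,Y=np.meshgrid(rr,rr)
    K,R,t=cam(v)
    def rec(z):
        W=np.stack([A[0]+X,A[1]+Y,np.full_like(X,z)],-1);q=(W@R.T+t)@K.T;q=(q[...,:2]/q[...,2:]).astype(np.float32)
        return cv2.remap(im.astype(np.float32),q[...,0],q[...,1],cv2.INTER_CUBIC)
    save("rec3_"+v,np.clip(rec(50),0,255).astype(np.uint8).transpose(1,0,2)[::-1,::-1] if 0 else np.rot90(np.clip(rec(50),0,255).astype(np.uint8)[:, ::1].transpose(1,0,2)[::-1],0)[:, ::-1])
    r=np.hypot(X,Y);ang=np.degrees(np.arctan2(Y,X))
    g=rec(54).mean(-1);m=(r>36)&(r<45)&(abs(ang-116)<20);wt=np.clip(g-np.percentile(g[m],70),0,None)*m
    print(v,"pointer ang",np.degrees(np.arctan2((Y*wt).sum(),(X*wt).sum())))
    g=rec(47).mean(-1);m=(r>48)&(r<59)&(abs(ang-116)<14);wt=np.clip(np.percentile(g[m],30)-g,0,None)*m
    print(v,"marker ang",np.degrees(np.arctan2((Y*wt).sum(),(X*wt).sum())))
E
python3 chk.py
```

```text
61.7833 [378.1 331.6 336.7] [-1.7989e+02  6.0000e-02  1.1993e+02] F [-0.3 -0.2  0.5] g 91.40789455911919
290 254
143 279
top pointer ang 118.04370044076919
top marker ang 119.25824418877683
side pointer ang 118.42014936240646
side marker ang 118.47620916411663
side expect z 190 median [188.6 190.  191.6] tilt-fit [-6.0000e-02  4.0000e-02  1.8893e+02] 44
side expect z 140 median [130.9 135.7 139.3] tilt-fit [3.0000e-02 1.0000e-01 1.3437e+02] 20
side expect z 114 median [115.6 117.8 120.5] tilt-fit [-1.0000e-02  1.0000e-02  1.1785e+02] 207
side expect z 74 median [73.7 77.9 82.6] tilt-fit [-1.000e-02 -1.000e-02  7.802e+01] 70
side expect z 34 median [25.3 33.7 41.3] tilt-fit [ 3.000e-02 -9.000e-02  3.734e+01] 142
collar top [521.   83.4] 0.5 0.99
top expect z 195 median [190.3 192.7 196.7] tilt-fit [1.1000e-01 2.4000e-01 1.9315e+02] 37
top expect z 190 median [187.3 190.1 193.2] tilt-fit [-2.0000e-02 -4.0000e-02  1.9026e+02] 191
top expect z 114 median [114.5 117.9 121.4] tilt-fit [-2.0000e-02 -1.0000e-02  1.1773e+02] 330
top expect z 74 median [75.1 78.7 83.8] tilt-fit [-2.000e-02 -3.000e-02  7.851e+01] 74
top expect z 34 median [34.1 38.2 42.8] tilt-fit [-1.000e-02 -1.000e-02  3.838e+01] 106
collar top [520.6  84.3] -1.0 0.43
```

View pics/rec3_top.png

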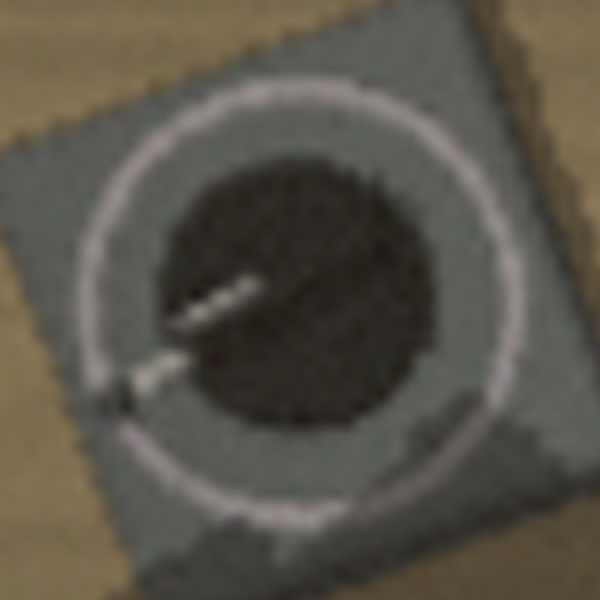

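View pics/rec3_side.png

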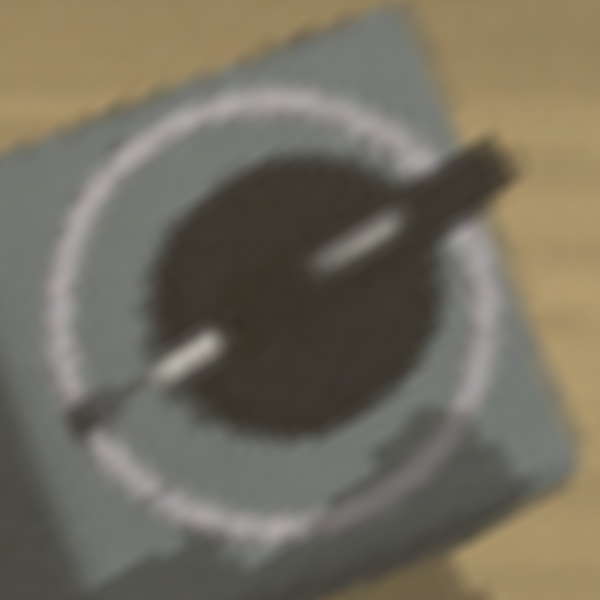

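View pics/side29.png

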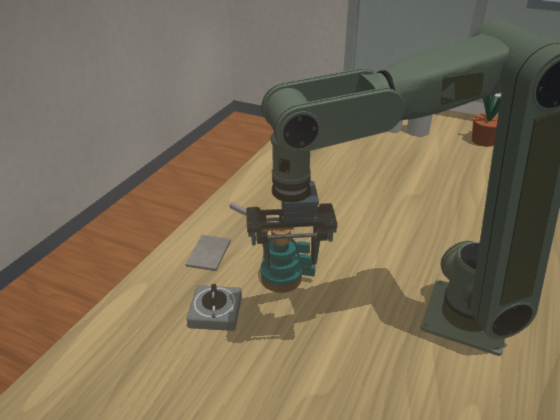

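```bash
python3 -c "
from h import *
st();print(order.sign_off())"
```

```text
61.8833 [378.2 331.6 336.4] [-1.7983e+02  5.0000e-02  1.1991e+02] F [ 0.1 -0.3 -0.5] g 90.88695189871522
the job is handed in; nothing more can be done
None
```

I loaded the tower with all three trays, put the collar back on top, then set the timer. The job was handed in at about 62 s, gripper open and clear of everything. `sign_off` gave no verdict, so what follows rests on my own camera checks.

- **Tower:** the collar came off its pin, the large, middle and small trays went on in that order, and the collar went back. In the final depth check the collar top read 190 mm and the tray troughs sat about 40 mm apart, roughly 38, 79 and 118 mm. The level fits were noisy. The collar read (520.6, 84.3) from above and (521, 83.4) from the side, against about (520.3, 83) for the tower axis.
- **Timer:** my first knob setting measured 3 to 4.5° off the marker. I re-gripped it and corrected by 3°. Afterwards pointer and marker read 118.0° and 119.3° from above, and 118.4° and 118.5° from the side, about 0.02 rad apart or less (limit 0.12).
- **Bystanders:** the jar, spoon and slate stand where they were in the pictures. The spoon's network position differed by about 17 mm between its first two-view reading and the last top-view one, which I put down to measuring error.
- **Disagreement:** the side camera's tray fits on the ledge differed from the top camera's by several millimetres. I placed by the top view and the gripper position, and every tray and the collar went down without noticeable contact force.

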